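# Lay up a tripod lamp for gluing

## Task

Get a tripod lamp ready for gluing. Stack all the wooden rounds that are out on the bench flat and centred on the blue glue-up plate, the biggest at the bottom and each next smaller one on top of it, and stand the iron weight knob up in the middle of the finished stack. Also rest the three lamp legs in the V-notched cradle, one to a notch, each lying level across both bars and sticking out about equally at both ends; leave the glue, the G-clamp and the tape measure where they are.

Things in the scene. Friction and masses are not known exactly. Their poses are not given: they have to be found in the camera images.
- round70: solid wooden round (flat disc), dark brown wood, 70 mm in diameter and 20 mm thick, lying flat loose on the bench; origin at its centre (10 mm above its underside), z along its axis; either face may be up. Weighs under 80 g. Not always present
- round64: solid wooden round (flat disc), pale cream wood, 64 mm in diameter and 20 mm thick, lying flat loose on the bench; origin at its centre (10 mm above its underside), z along its axis; either face may be up. Weighs under 80 g. Not always present
- round58: solid wooden round (flat disc), orange-red wood, 58 mm in diameter and 20 mm thick, lying flat loose on the bench; origin at its centre (10 mm above its underside), z along its axis; either face may be up. Weighs under 80 g. Not always present
- round52: solid wooden round (flat disc), plywood, pale tan wood, 52 mm in diameter and 20 mm thick, lying flat loose on the bench; origin at its centre (10 mm above its underside), z along its axis; either face may be up. Weighs under 80 g. Not always present
- round46: solid wooden round (flat disc), mid-brown wood, 46 mm in diameter and 20 mm thick, lying flat loose on the bench; origin at its centre (10 mm above its underside), z along its axis; either face may be up. Weighs under 80 g. Not always present
- plate: blue round glue-up plate fixed to the bench, 120 mm in diameter, 18 mm high, flat top with white circles scribed about its centre (50 and 100 mm in diameter); origin at the centre of its underside on the bench, so the top is at z = 18 mm
- weight: iron glue-up weight: dark steel cylinder 60 mm in diameter and 30 mm high with a red cylindrical knob on top, 26 mm in diameter and 30 mm high (60 mm tall in all); origin at the centre of its underside, z up through the knob; about 0.5 to 0.9 kg; loose
- cradle: wooden V-notched cradle fixed to the bench: 150 x 188 mm base board 12 mm thick with two upright bars, 22 mm thick, along y at x = -55 and +55 mm (88 mm clear between); each bar has three 90-degree V notches 36 mm wide, 18 mm deep, at y = -64, 0, +64 mm; bar tops 52 mm above the bench; legs lie along x across both bars. Origin at the centre of its underside
- notch0 (a point): where the centre of a leg is when the leg rests midway across the pair of notches at y = -64 mm of the cradle (51 mm above the bench); axes as the cradle's
- notch1 (a point): where the centre of a leg is when the leg rests midway across the pair of notches at y = 0 mm of the cradle (51 mm above the bench); axes as the cradle's
- notch2 (a point): where the centre of a leg is when the leg rests midway across the pair of notches at y = +64 mm of the cradle (51 mm above the bench); axes as the cradle's
- leg0: pale wooden lamp leg, a straight octagonal bar 180 mm long and 24 mm across its flats, 60 to 80 g, lying loose on the bench on one of its flats (all legs are alike and either way round will do); origin at its centre, x along its length; any flat may be up, so its y and z may point anywhere across it
- leg1: pale wooden lamp leg, a straight octagonal bar 180 mm long and 24 mm across its flats, 60 to 80 g, lying loose on the bench on one of its flats (all legs are alike and either way round will do); origin at its centre, x along its length; any flat may be up, so its y and z may point anywhere across it
- leg2: pale wooden lamp leg, a straight octagonal bar 180 mm long and 24 mm across its flats, 60 to 80 g, lying loose on the bench on one of its flats (all legs are alike and either way round will do); origin at its centre, x along its length; any flat may be up, so its y and z may point anywhere across it
- glue: white glue bottle with red cap, 60 mm in diameter, 150 mm tall, standing on the bench; origin at its underside; to be left alone
- gclamp: red G-clamp lying on the bench, about 150 x 100 mm; origin at the middle of its underside; to be left alone
- tape: yellow tape measure, 65 x 35 x 60 mm, standing on the bench; origin at its underside; to be left alone

How it is judged:
By the outcome, as a careful person would: the job done as asked, in the order asked, and still so for the second after the job is handed in, with the robot touching nothing.
Of round70, round64, round58, round52, round46 only 3 to 5 are there at a start; the rules pass over those that are not, and their reading is None.
At some moment in a run one of round70, round64, round58, round52, round46, leg0, leg1, leg2 may be knocked a few centimetres aside while the robot is not near it.
Once in a run the grip may slacken for a moment while it holds something.
It also fails if it takes over 210 s, if anything falls off the work surface, if the arm or the gripper's body presses on something with over 40 N, if the wrist force passes 120 N, or if a joint passes its speed limit or range.

## Robot

A 6-joint arm with a two-finger parallel gripper is mounted at the origin on the work surface. World frame = base frame: x ahead of the robot, y to its left, z up, the work surface at z = 0. Lengths are in m, angles in rad, forces in N, time in s.
With the tool pointing down it reaches from about 0.275 to 0.725 m from the base axis. Payload 15.9 kg.
Tool frame: the origin (TCP) lies on the centre line of the jaws, within the pads' length; the fingertips stand tcp_to_tips ahead of it and the grasp point (between the pads) lies 8 mm behind it (tcp_to_tips is the distance from the TCP to the fingertips, in m); z points along the fingers, y is the direction in which the jaws open and shut (so a half turn about z gives the same grasp; the last joint's range is limited). The gripper opens to 85 mm and grips with 20 to 120 N. Pads are 22 mm wide; open, the fingers measure 114 mm over their backs; the gripper's body (76 mm by 85 mm) begins 54 mm behind the grasp point. The pads swing forward as they close: fully open they stand 13 mm farther back than shut.
Start: joints at [1.215, 0.213, -0.034, 1.323, 0, 1.571], TCP at [0.174, 0.469, 0.218] pointing down, gripper open.
Joint ranges: [-2.98, 2.98], [-0.74, 1.72], [-1.14, 1.35], [-2.1, 2.04], [-1.57, 1.44], [-3.14, 3.14]. Speed limits (rad/s): [1.89, 1.89, 2.39, 2.57, 3.14, 3.14].

## Interface

Orientations are given as a 3x3 rotation matrix whose columns are the frame's x, y, z axes.
In Python, from station import * gives the robot as it stands.
- The arm moves only by the tool apply_moves, never from a script. Its argument "targets" is a list of rows, each a list of 3 entries, a list of its own where there are three numbers: the turn, a rotation vector about the tool's x, y, z in rad, then the shift along the tool's x, y, z in cm, then the gripper's target within -1 to 1 (fully open at 1, half-way at 0, shut at -1). In form: [[[wx, wy, wz], [dx, dy, dz], gripper], ...]. A call has 1 to 20 rows; each row shifts and turns the pose as measured when the row begins, along the tool's axes as they then stand; what a row does not reach is not made up. A row lasts 1/12 s, in which the tool goes at most 41.7 mm and 7.16 degrees, less where a joint would pass 70% of its speed; a pose out of reach is approached as far as the arm can. A call is refused whole if a number of a shift passes 4.17 or a number of a turn 0.125, either way. A call with a gripper value outside its range is refused whole. The fingers move at their own pace and stop on an object; the grip force is fixed at half the most. Time passes only in rows, so rows that do not move let the fingers close. It gives the time, the measured TCP pose, the force and the opening at its end, in the units of the state.
- sense(): the state, without advancing time (a new reading comes with each control period).
- camera(name): name is "scene" or "top"; returns the picture (384x512x3 uint8, red, green, blue); there is no depth.
- camera_info(name): a dict with "fx", "fy", "cx", "cy" (pixels), "R" (3x3) and "t" (3): a world point X has camera coordinates R X + t. Camera axes: x right, y down, z forward; pixel columns grow to the right and rows downward; lengths in m; the calibration is good to about 2 mm. A picture is of the moment at which its call begins. camera_info takes no time and is no camera call.
- job_done(): hands the job in, once; it reports no verdict.
The state is a dict: "time_s": time; "qpos": joint angles; "qvel": joint speeds; "joint_torque": joint torques, N m; "eef_pos": TCP position; "tool_rot": TCP orientation; "contact_force": force on the tool from outside, world axes, zero at the start; "torque": the same for the moment, N m; "opening": finger opening in m.
Only numpy, scipy, OpenCV 4.12 (cv2) and the standard library are available. Lean on these libraries where they do the work, as an engineer would, in place of code of your own. Each camera call takes 0.05 s, during which the arm holds its last target.

## Working session

There is one attempt and no reset: what is moved stays moved. The work goes in short steps, Python scripts to look and compute and a tool call to move; the robot and the scene stay as the last step left them, time stands still between calls to the robot, and variables do not carry over. Pictures are saved under pics/ and viewed, and the job is handed in when it is done.

Besides the shell and the picture viewer there is one more tool, called after "Emit:" as name(argument=value, ...) on one line, values as JSON. apply_moves: Moves the arm, as the interface text tells. Its arguments: {"type":"object","properties":{"targets":{"type":"array","items":{"type":"array"}}},"required":["targets"]}

```bash
mkdir -p pics; ls
python3 - <<'E'
from station import *
import cv2
s=sense();print(s)
for n in("scene","top"):
    im=camera(n);cv2.imwrite(f"pics/{n}0.png",cv2.resize(im[:,:,::-1],(800,600),interpolation=cv2.INTER_CUBIC));cv2.imwrite(f"pics/{n}0raw.png",im[:,:,::-1])
    print(camera_info(n))
E
```

```text
pics
{'time_s': 0.0, 'qpos': array([ 1.21498185e+00,  2.13363670e-01, -3.50617001e-02,  1.32350821e+00,
       -2.59045150e-05,  1.57080698e+00]), 'qvel': array([-0.00022383,  0.00228321,  0.00115539,  0.00019295,  0.00113322,
        0.00018773]), 'joint_torque': array([ 1.59974548e-03, -6.86157131e+01,  4.87133574e+01,  1.71459670e-02,
       -1.13803333e-05, -2.01608952e-05]), 'eef_pos': array([0.17405886, 0.46833926, 0.21731139]), 'tool_rot': array([[-9.37359373e-01,  3.48363699e-01, -3.71884449e-04],
       [ 3.48363897e-01,  9.37358757e-01, -1.07504242e-03],
       [-2.59166082e-05, -1.13725220e-03, -9.99999353e-01]]), 'contact_force': array([ 0.31477621,  0.09375416, -0.48677464]), 'torque': array([-0.01003646,  0.01262618,  0.03887745]), 'opening': 0.08556316415937985}
{'fx': 363.8540174866184, 'fy': 363.8540174866184, 'cx': 256.40301855558727, 'cy': 193.63882514334136, 'R': array([[-0.21818405,  0.97573599, -0.01830315],
       [ 0.68351136,  0.13939936, -0.71650544],
       [-0.69656869, -0.16884047, -0.69734134]]), 't': array([ 0.09298455, -0.31495736,  1.47622357])}
{'fx': 419.65556757862703, 'fy': 419.65556757862703, 'cx': 254.19746798218463, 'cy': 185.6555919351132, 'R': array([[ 0.02918681, -0.99947656, -0.01395489],
       [-0.9935333 , -0.02747509, -0.11016674],
       [ 0.10972566,  0.01708006, -0.99381515]]), 't': array([-1.04156456e-03,  5.15291904e-01,  1.16308598e+00])}
```

View pics/top0.png

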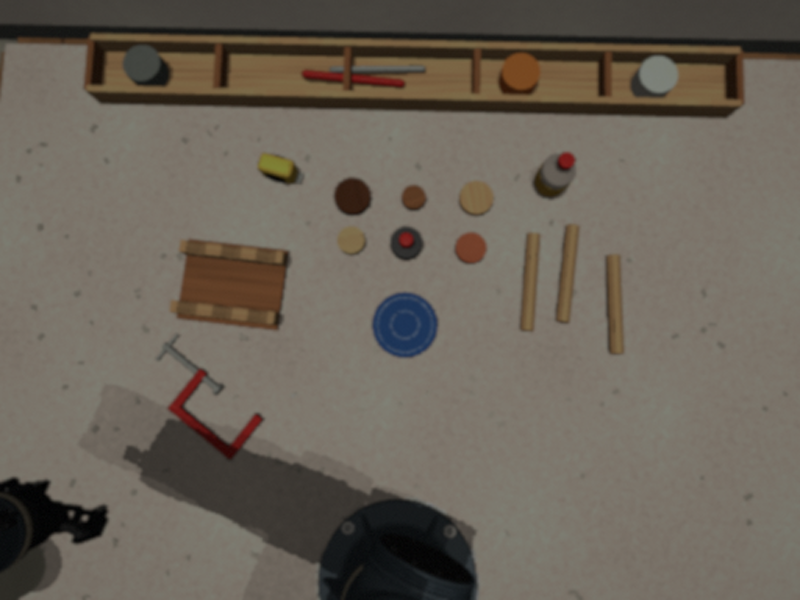

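View pics/scene0.png

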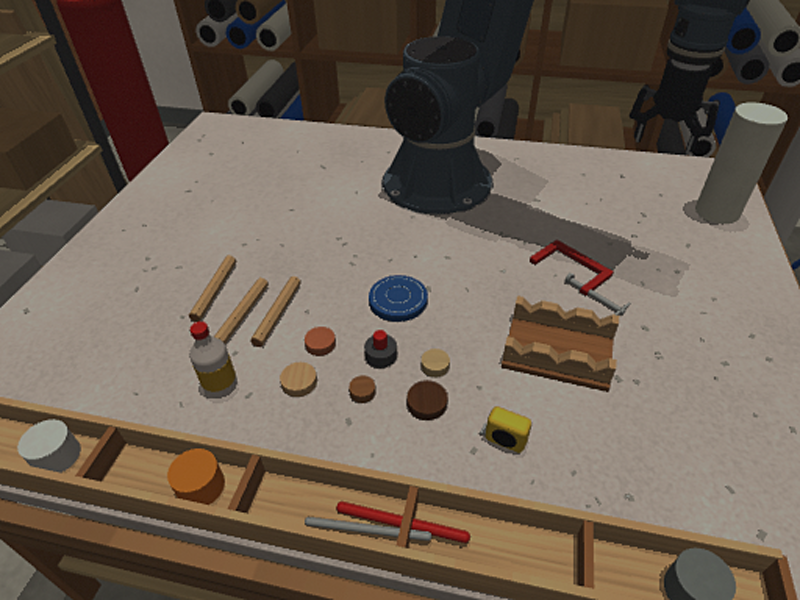

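```bash
cat > h.py <<'E'
from station import *
import numpy as np, cv2
from scipy.optimize import minimize
def proj(n,X):
    c=camera_info(n);X=np.atleast_2d(X);P=X@np.array(c["R"]).T+c["t"]
    return np.c_[c["fx"]*P[:,0]/P[:,2]+c["cx"],c["fy"]*P[:,1]/P[:,2]+c["cy"]]
def ray(n,u,v,z):
    c=camera_info(n);R=np.array(c["R"]);d=R.T@np.array([(u-c["cx"])/c["fx"],(v-c["cy"])/c["fy"],1]);o=-R.T@c["t"]
    return o+d*(z-o[2])/d[2]
def crop(im,u0,v0,u1,v1,f,name):
    cv2.imwrite("pics/"+name,cv2.resize(im[v0:v1,u0:u1,::-1],None,fx=f,fy=f,interpolation=cv2.INTER_CUBIC))
def cyl(x,y,r,z0,z1):
    a=np.linspace(0,2*np.pi,48,endpoint=False);c=np.c_[x+r*np.cos(a),y+r*np.sin(a)]
    return np.r_[np.c_[c,0*a+z0],np.c_[c,0*a+z1]]
def sil(n,pts,off,size,S=8):
    p=(proj(n,pts)-off+0.5)*S
    h=cv2.convexHull(p.astype(np.float32)).reshape(-1,2)
    m=np.zeros((size[1]*S,size[0]*S),np.float32);cv2.fillPoly(m,[np.round(h-0.5).astype(np.int32)],1.)
    return cv2.resize(m,size,interpolation=cv2.INTER_AREA)
def fit(n,im,model,x0,pad=8,step=.004):
    """fit silhouette model(params)->pts, contrast image vs local background"""
    p=proj(n,model(x0));u0,v0=np.floor(p.min(0)-pad).astype(int);u1,v1=np.ceil(p.max(0)+pad).astype(int)
    c=im[v0:v1,u0:u1].astype(float);sz=(u1-u0,v1-v0)
    def cost(x):
        m=sil(n,model(x),np.array([u0,v0]),sz)
        A=np.stack([m.ravel(),1-m.ravel()],1);B=c.reshape(-1,3)
        s,*_=np.linalg.lstsq(A,B,rcond=None);return np.minimum(np.abs(A@s-B),40).sum()/len(B)
    x0=np.array(x0,float);N=len(x0)
    st=np.array([step]*2+[.05]*(N-2))
    r=minimize(cost,x0,method="Nelder-Mead",options=dict(initial_simplex=np.r_[[x0],x0+np.diag(st)],xatol=1e-4,fatol=1e-3))
    return r.x,r.fun
def legm(x,z=0):
    cx,cy,a=x;d=np.array([np.cos(a),np.sin(a),0]);e=np.array([-np.sin(a),np.cos(a),0])
    o=[];w=.012;k=w*np.tan(np.pi/8)
    for s in(-.09,.09):
        for yy,zz in[(w,k),(w,-k),(-w,k),(-w,-k),(k,w),(k,-w),(-k,w),(-k,-w)]:
            o.append(np.array([cx,cy,z+w+zz])+d*s+e*yy)
    return np.array(o)
E
python3 - <<'E'
from h import *
T=cv2.imread("pics/top0raw.png")[:,:,::-1];S=cv2.imread("pics/scene0raw.png")[:,:,::-1]
k=.64
C={"r70":(352,196,.035,0,.02),"r64":(476,197,.032,0,.02),"r58":(471,247,.029,0,.02),"r52":(351,240,.026,0,.02),"r46":(414,197,.023,0,.02),"plate":(405,324,.06,0,.018),"weight":(407,244,.03,0,.03)}
for n,(u,v,r,z0,z1) in C.items():
    x0=ray("top",u*k,v*k,z1)[:2]
    m=lambda x:cyl(x[0],x[1],r,z0,z1) if n!="weight" else np.r_[cyl(x[0],x[1],.03,0,.03),cyl(x[0],x[1],.013,.03,.06)]
    a,fa=fit("top",T,m,x0);b,fb=fit("scene",S,m,a)
    print(n,x0.round(4),a.round(4),round(fa,1),b.round(4),round(fb,1))
for n,(u0,v0,u1,v1) in {"A":(533,234,527,330),"B":(572,226,564,321),"C":(613,255,617,353)}.items():
    p=ray("top",u0*k,v0*k,.02);q=ray("top",u1*k,v1*k,.02);d=p-q
    x0=[*((p+q)/2)[:2],np.arctan2(d[1],d[0])]
    a,fa=fit("top",T,legm,x0);b,fb=fit("scene",S,legm,a)
    print(n,np.round(x0,4),a.round(4),round(fa,1),b.round(4),round(fb,1))
crop(T,95,135,200,225,7,"cr.png")
crop(S,300,170,420,260,6,"crS.png")
E
```

```text
r70 [0.6899 0.103 ] [0.6918 0.1038] 11.9 [0.6924 0.1045] 27.1
r64 [ 0.6939 -0.1274] [ 0.6929 -0.1264] 7.8 [ 0.6955 -0.1255] 36.4
r58 [ 0.5996 -0.1198] [ 0.5997 -0.118 ] 7.7 [ 0.6007 -0.1178] 22.9
r52 [0.6068 0.1018] [0.6067 0.1014] 11.7 [0.6096 0.1038] 46.0
r46 [ 0.6909 -0.0124] [ 0.6922 -0.0108] 8.4 [ 0.693  -0.0095] 33.6
plate [ 0.4545 -0.0023] [ 0.4542 -0.0012] 10.5 [4.55e-01 1.00e-04] 21.2
weight [ 0.6002 -0.0019] [6.045e-01 5.000e-04] 12.9 [0.6066 0.0021] 40.6
A [ 0.5383 -0.2285 -0.0547] [ 0.5385 -0.228  -0.0649] 10.8 [ 0.5422 -0.227  -0.0646] 43.1
B [ 0.5559 -0.2977 -0.0821] [ 0.5567 -0.2965 -0.1019] 11.8 [ 0.5614 -0.2928 -0.1082] 64.4
C [ 0.5023 -0.3827  0.0332] [ 0.5025 -0.3819  0.0295] 14.0 [ 0.508  -0.3783  0.0292] 41.3
```

View pics/cr.png

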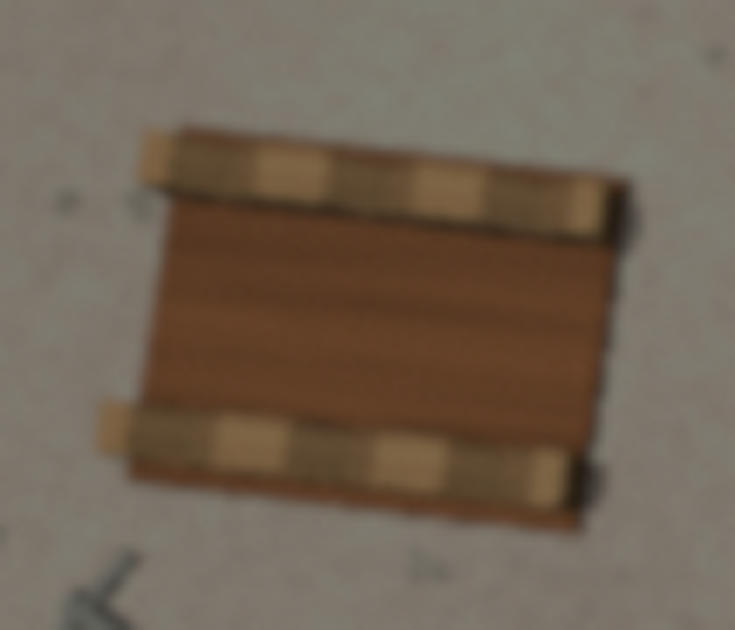

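View pics/crS.png

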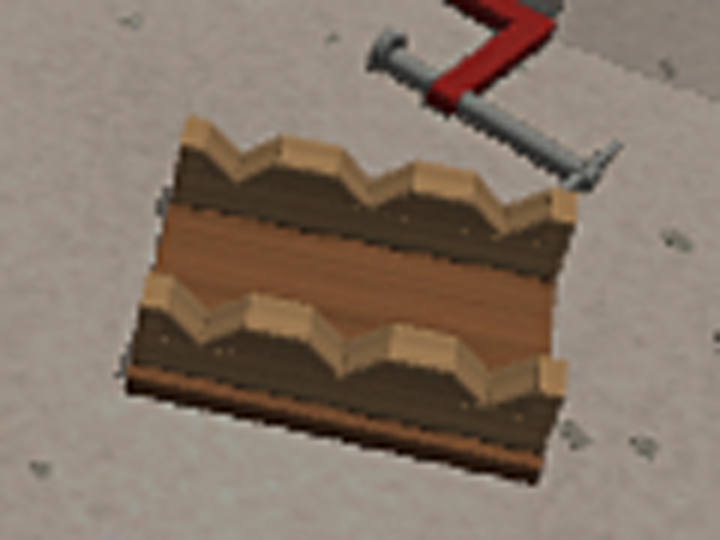

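```bash
cat >> h.py <<'E'
def overlay(n,im,shapes,box,f,name):
    u0,v0,u1,v1=box
    o=cv2.resize(im[v0:v1,u0:u1,::-1],None,fx=f,fy=f,interpolation=cv2.INTER_CUBIC).copy()
    for pts in shapes:
        p=(proj(n,pts)-[u0,v0]+.5)*f-.5
        cv2.polylines(o,[np.round(cv2.convexHull(p.astype(np.float32))).astype(np.int32)],True,(0,255,0),1)
    cv2.imwrite("pics/"+name,o)
def crad(p):
    x,y,a=p;R=np.array([[np.cos(a),-np.sin(a)],[np.sin(a),np.cos(a)]])
    f=lambda q:np.c_[np.array(q)[:,:2]@R.T+[x,y],np.array(q)[:,2]]
    o=[f([(sx*.075,sy*.094,z) for sx in(-1,1) for sy in(-1,1)for z in (0,.012)])]
    for b in(-.055,.055):
        for y0,y1 in((.094,.082),(.046,.018),(-.018,-.046),(-.082,-.094)):
            o.append(f([(b-.011,y0,.052),(b+.011,y0,.052),(b+.011,y1,.052),(b-.011,y1,.052)]))
    return o
E
python3 - <<'E'
from h import *
from scipy.optimize import least_squares
T=cv2.imread("pics/top0raw.png")[:,:,::-1];S=cv2.imread("pics/scene0raw.png")[:,:,::-1]
ys=[.082,.046,.018,-.018,-.046,-.082]
pu=[(165,160),(255,172),(330,178),(415,187),(485,194),(575,207)];pl=[(130,432),(215,440),(290,447),(375,458),(448,466),(530,477)]
px=(np.array(pu+pl)+.5)/7-.5+[95,135]
L=np.array([(.055,y,.052) for y in ys]+[(-.055,y,.052) for y in ys])
def W(p):
    x,y,a=p;c,s=np.cos(a),np.sin(a);return np.c_[x+c*L[:,0]-s*L[:,1],y+s*L[:,0]+c*L[:,1],L[:,2]]
r=least_squares(lambda p:(proj("top",W(p))-px).ravel(),[.55,.3,0]);print(r.x.round(4),np.abs(r.fun).max())
A={"r70":(.6918,.1038,.035),"r64":(.6929,-.1264,.032),"r58":(.5997,-.118,.029),"r52":(.6067,.1014,.026),"r46":(.6922,-.0108,.023)}
sh=[cyl(x,y,q,.02,.02001) for x,y,q in A.values()]+[cyl(.4542,-.0012,.06,.018,.01801),cyl(.4542,-.0012,.025,.018,.01801),cyl(.6045,.0005,.03,.03,.03001),cyl(.6045,.0005,.013,.06,.06001)]
lg=[legm(q) for q in([.5385,-.228,-.0649],[.5567,-.2965,-.1019],[.5025,-.3819,.0295])]
overlay("top",T,sh,(200,100,330,240),6,"ov1.png")
overlay("top",T,lg,(320,130,410,235),6,"ov2.png")
overlay("scene",S,sh+lg,(110,150,310,280),4,"ov3.png")
overlay("scene",S,crad(r.x),(300,170,420,260),6,"ov4.png")
overlay("top",T,crad(r.x),(95,135,200,225),7,"ov5.png")
E
```

```text
[ 0.5202  0.3198 -0.0851] 0.7325481003820187
```

View pics/ov1.png

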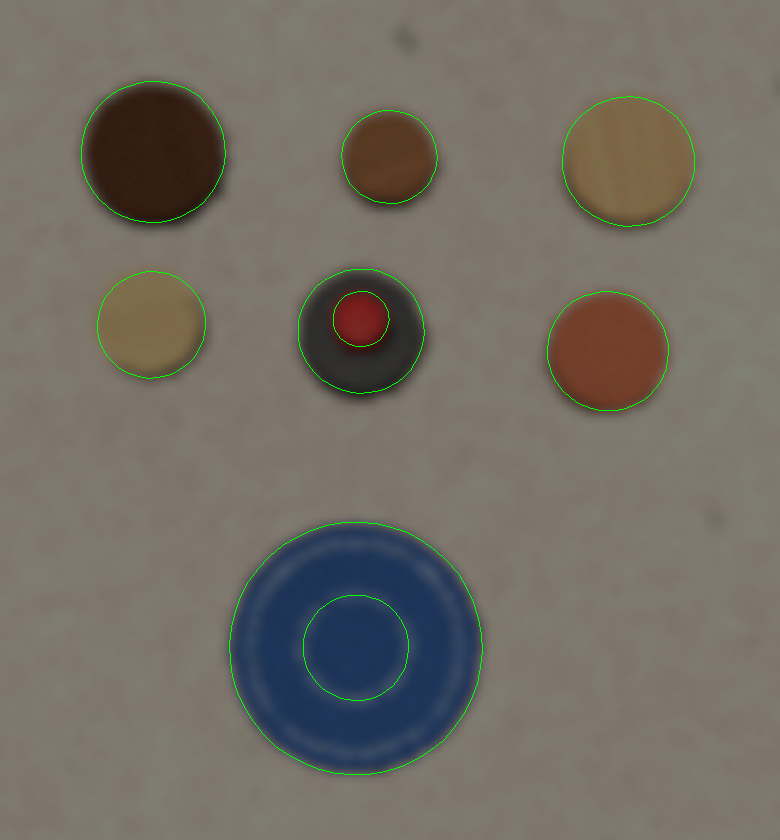

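View pics/ov2.png

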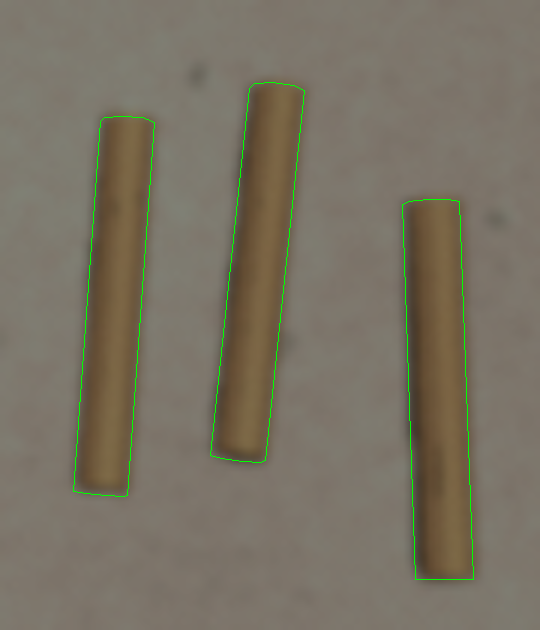

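View pics/ov3.png

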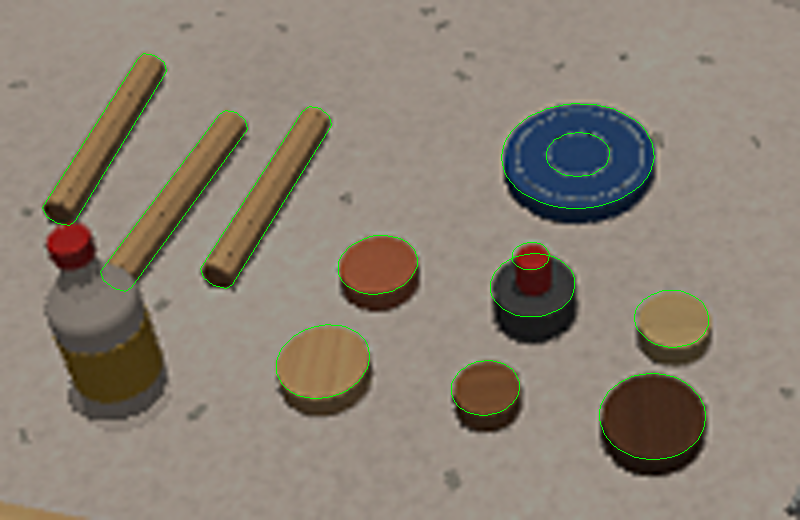

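View pics/ov4.png

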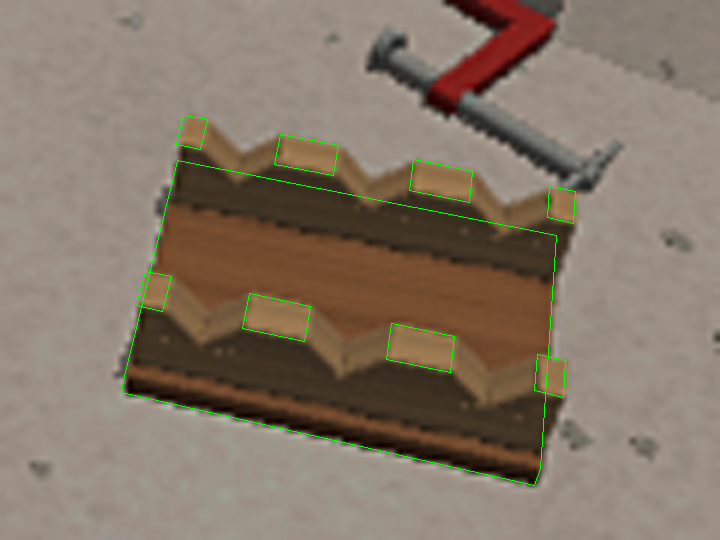

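View pics/ov5.png

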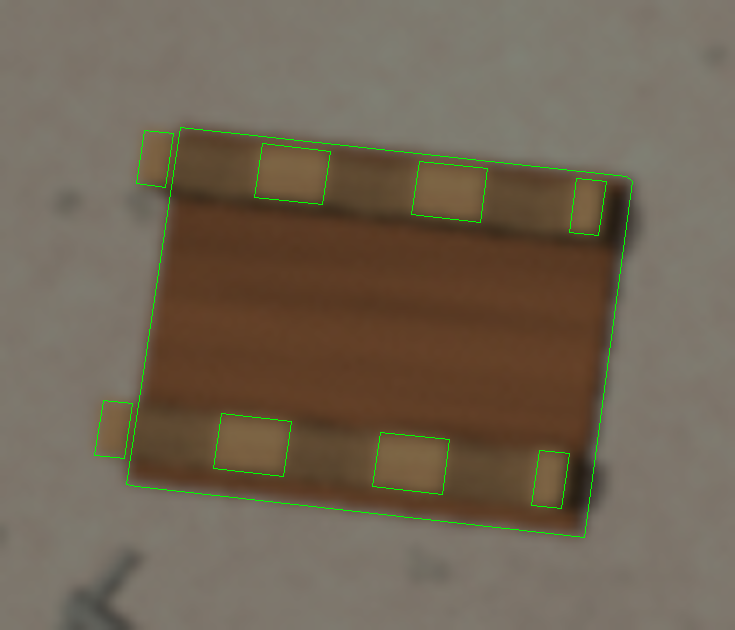

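Emit:
apply_moves(targets=[[[0, 0, -0.089], [0, 0, 0], 1], [[0, 0, -0.089], [0, 0, 0], 1], [[0, 0, -0.089], [0, 0, 0], 1], [[0, 0, -0.089], [0, 0, 0], 1], [[0, 0, 0], [-3, -2.1, 0.3], 1], [[0, 0, 0], [-3, -2.1, 0.3], 1], [[0, 0, 0], [-3, -2.1, 0.3], 1], [[0, 0, 0], [-3, -2.1, 0.3], 1], [[0, 0, 0], [-3, -2.1, 0.3], 1], [[0, 0, 0], [-3, -2.1, 0.3], 1], [[0, 0, 0], [-3, -2.1, 0.3], 1], [[0, 0, 0], [-3, -2.1, 0.3], 1], [[0, 0, 0], [-3, -2.1, 0.3], 1], [[0, 0, 0], [-3, -2.1, 0.3], 1], [[0, 0, 0], [-3, -2.1, 0.3], 1], [[0, 0, 0], [-3, -2.1, 0.3], 1], [[0, 0, 0], [-3, -2.1, 0.3], 1], [[0, 0, 0], [-3, -2.1, 0.3], 1], [[0, 0, 0], [-3, -2.1, 0.3], 1], [[0, 0, 0], [-3, -2.1, 0.3], 1]])

```text
time_s: 1.77
eef_pos: [0.6751, 0.1272, 0.1611]
tool_rot: [[-1.0, -0.03, -0.008], [-0.03, 1.0, -0.005], [0.008, -0.005, -1.0]]
contact_force: [1.0, 1.0, 0.1]
opening: 0.0854
```

```bash
python3 -c "
from h import *
go(.692,.104,.06)"
```

```text
shift cm [-1.71 -2.32 10.1 ] turn z 0.03 tilt [-0.008 -0.005] pos [0.6751 0.1272 0.1611] open 0.0854 t 1.77 F [1.  1.  0.1]
```

Emit:
apply_moves(targets=[[[0, 0, 0.03], [-1.7, -2.3, 2], 1], [[0, 0, 0], [0, 0, 4], 1], [[0, 0, 0], [0, 0, 4], 1], [[0, 0, 0], [0, 0, 0], 1]])

```text
time_s: 2.1
eef_pos: [0.6985, 0.0958, 0.0544]
tool_rot: [[-1.0, 0.009, -0.007], [0.009, 1.0, -0.006], [0.007, -0.007, -1.0]]
contact_force: [-1.6, 0.2, -1.2]
opening: 0.0856
```

```bash
cat >> h.py <<'E'
def go(x,y,z,yaw=0.):
    s=sense();R=s["tool_rot"];d=R.T@(np.array([x,y,z])-s["eef_pos"])*100
    from scipy.spatial.transform import Rotation as Q
    best=None
    for k in(0,np.pi):
        c,q=np.cos(yaw+k),np.sin(yaw+k)
        D=np.array([[-c,-q,0],[-q,c,0],[0,0,-1.]])
        w=Q.from_matrix(R.T@D).as_rotvec()
        if best is None or np.linalg.norm(w)<np.linalg.norm(best):best=w
    print("shift",d.round(2),"turn",best.round(3),"pos",s["eef_pos"].round(4),"open",round(s["opening"],4),"t",round(s["time_s"],2),"F",s["contact_force"].round(1))
def snap(tag,box=None,f=1):
    for n in(("top",) if tag.startswith("t") else ("scene",)if tag.startswith("s") else("top","scene")):
        im=camera(n);cv2.imwrite(f"pics/{tag}_{n}_raw.png",im[:,:,::-1])
    return im
E
python3 - <<'E'
from h import *
go(.692,.104,.06)
im=snap("s1");crop(im,200,130,360,270,5,"s1.png")
print(proj("scene",[[.692,.104,.06],[.692,.104,.049]]))
E
```

```text
shift [ 0.66  0.81 -0.56] turn [-0.006 -0.007 -0.009] pos [0.6985 0.0958 0.0544] open 0.0856 t 2.1 F [-1.6  0.2 -1.2]
[[272.89852324 244.05991454]
 [272.84199451 246.69232967]]
```

View pics/s1.png

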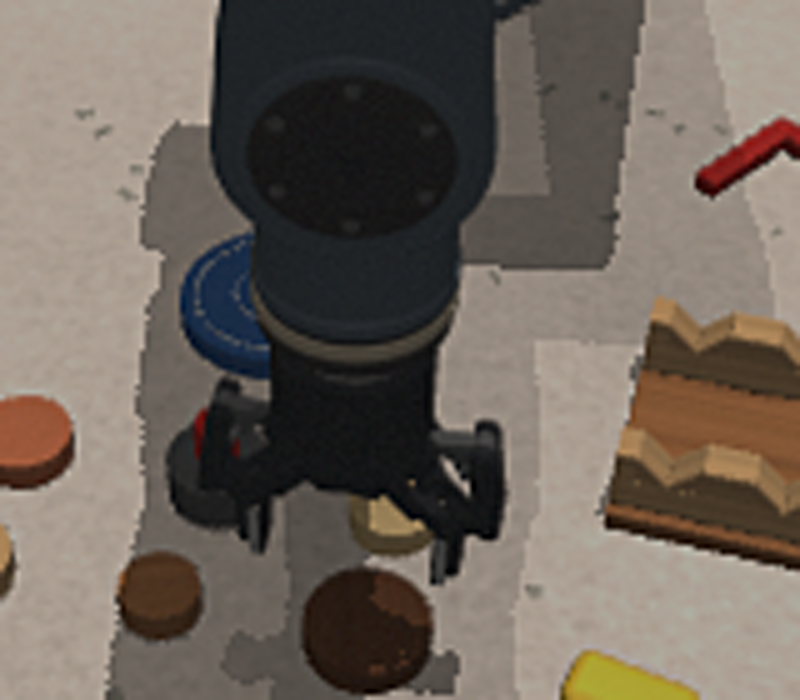

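Run:
```python
from h import *
for z in (.043,.05,.056,.06): print(z,((proj("scene",[[.6985,.0958-.045,z],[.6985,.0958+.045,z]])-[200,130]+.5)*5).round(0).tolist())
```

```text
0.043 [[264.0, 586.0], [435.0, 615.0]]
0.05 [[264.0, 578.0], [435.0, 607.0]]
0.056 [[264.0, 571.0], [436.0, 599.0]]
0.06 [[263.0, 566.0], [436.0, 595.0]]
```

Emit:
apply_moves(targets=[[[-0.006, -0.007, -0.009], [0.65, 0.8, 0], 1], [[0, 0, 0], [0, 0, 0], 1], [[0, 0, 0], [0, 0, 0], 1]])

```text
time_s: 2.4
eef_pos: [0.6941, 0.1054, 0.0643]
tool_rot: [[-1.0, -0.001, 0.006], [-0.001, 1.0, 0.001], [-0.006, 0.001, -1.0]]
contact_force: [-0.1, 0.0, 0.5]
opening: 0.0854
```

```bash
python3 -c "
from h import *
go(.692,.104,.01)"
```

```text
shift [ 0.24 -0.15  5.43] turn [0.001 0.006 0.001] pos [0.6941 0.1054 0.0643] open 0.0854 t 2.4 F [-0.1  0.   0.5]
```

Emit:
apply_moves(targets=[[[0, 0.006, 0], [0.24, -0.15, 1.5], 1], [[0, 0, 0], [0, 0, 1.5], 1], [[0, 0, 0], [0, 0, 1.5], 1], [[0, 0, 0], [0, 0, 0.6], 1], [[0, 0, 0], [0, 0, 0], 1], [[0, 0, 0], [0, 0, 0], 1]])

```text
time_s: 2.9
eef_pos: [0.6968, 0.1052, 0.0198]
tool_rot: [[-1.0, -0.003, 0.01], [-0.003, 1.0, 0.002], [-0.01, 0.002, -1.0]]
contact_force: [1.0, 0.2, -0.3]
opening: 0.0852
```

```bash
python3 -c "
from h import *
go(.692,.104,.01)"
```

```text
shift [ 0.49 -0.12  0.97] turn [0.002 0.01  0.003] pos [0.6968 0.1052 0.0198] open 0.0852 t 2.9 F [ 1.   0.2 -0.3]
```

Emit:
apply_moves(targets=[[[0, 0.01, 0.003], [0.49, -0.12, 0.3], 1], [[0, 0, 0], [0, 0, 0.3], 1], [[0, 0, 0], [0, 0, 0.3], 1], [[0, 0, 0], [0, 0, 0], 1], [[0, 0, 0], [0, 0, 0], 1]])

```text
time_s: 3.32
eef_pos: [0.693, 0.104, 0.0128]
tool_rot: [[-1.0, 0.001, 0.002], [0.001, 1.0, 0.002], [-0.002, 0.002, -1.0]]
contact_force: [-0.9, 0.2, 0.5]
opening: 0.0851
```

```bash
python3 -c "
from h import *
go(.692,.104,.01)"
```

```text
shift [0.1  0.   0.28] turn [ 0.002  0.002 -0.001] pos [0.693  0.104  0.0128] open 0.0851 t 3.32 F [-0.9  0.2  0.5]
```

Good; close and watch.

Emit:
apply_moves(targets=[[[0, 0, 0], [0.1, 0, 0.25], 1], [[0, 0, 0], [0, 0, 0], 1], [[0, 0, 0], [0, 0, 0], -1], [[0, 0, 0], [0, 0, 0], -1], [[0, 0, 0], [0, 0, 0], -1], [[0, 0, 0], [0, 0, 0], -1], [[0, 0, 0], [0, 0, 0], -1]])

```text
time_s: 3.9
eef_pos: [0.6921, 0.104, 0.0106]
tool_rot: [[-1.0, 0.001, 0.003], [0.001, 1.0, 0.002], [-0.003, 0.002, -1.0]]
contact_force: [0.3, -0.2, 0.2]
opening: 0.0252
```

```bash
python3 -c "
from h import *
go(.692,.104,.01)"
```

```text
shift [ 0.01 -0.    0.06] turn [ 0.002  0.003 -0.001] pos [0.6921 0.104  0.0106] open 0.0252 t 3.9 F [ 0.3 -0.2  0.2]
```

Run:
```python
from h import *
im=snap("s2");crop(im,200,130,360,270,5,"s2.png")
im=snap("t2");crop(im,200,80,340,200,5,"t2.png")
```

```text
(no output)
```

View pics/s2.png

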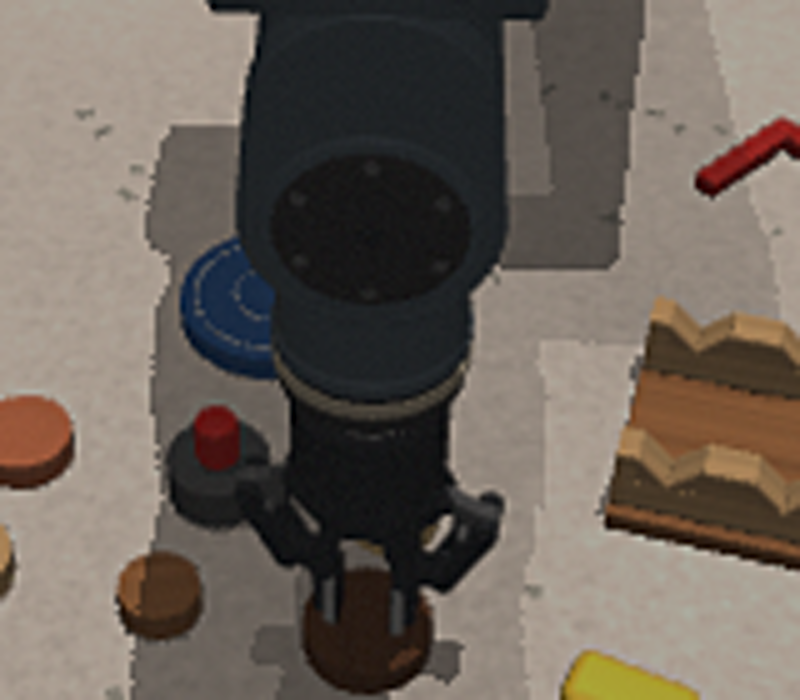

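View pics/t2.png

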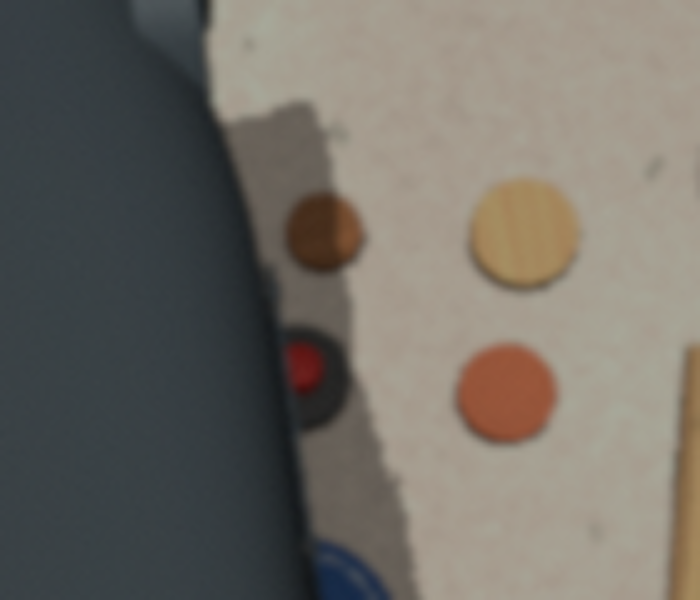

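Run:
```python
from h import *
for z in (0,.01,.02,.025): print(z,((proj("scene",[[.692,.104-.0165,z],[.692,.104+.0165,z],[.703,.104,z]])-[200,130]+.5)*5).round(0).tolist())
```

```text
0 [[335.0, 637.0], [396.0, 647.0], [362.0, 659.0]]
0.01 [[335.0, 626.0], [396.0, 636.0], [362.0, 648.0]]
0.02 [[335.0, 614.0], [397.0, 625.0], [362.0, 636.0]]
0.025 [[335.0, 609.0], [397.0, 619.0], [362.0, 631.0]]
```

Emit:
apply_moves(targets=[[[0, 0, 0], [0, 0, 0], -1], [[0, 0, 0], [0, 0, 0], -1], [[0, 0, 0], [0, 0, 0], -1]])

```text
time_s: 4.25
eef_pos: [0.6922, 0.104, 0.0106]
tool_rot: [[-1.0, 0.001, 0.003], [0.001, 1.0, 0.002], [-0.003, 0.002, -1.0]]
contact_force: [0.2, 0.4, 0.3]
opening: 0.0001
```

Run:
```python
from h import *
go(.692,.104,.01)
im=snap("s3");crop(im,240,210,310,280,10,"s3.png")
```

```text
shift [ 0.02 -0.    0.06] turn [ 0.002  0.003 -0.001] pos [0.6922 0.104  0.0106] open 0.0001 t 4.25 F [0.2 0.4 0.3]
```

View pics/s3.png

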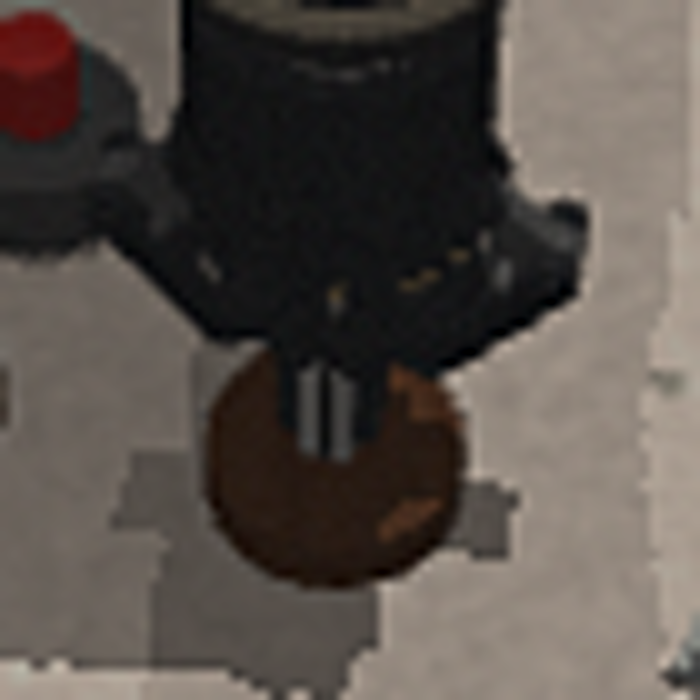

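Emit:
apply_moves(targets=[[[0, 0, 0], [0, 0, -1], -1], [[0, 0, 0], [0, 0, -1], -1], [[0, 0, 0], [0, 0, -1], -1], [[0, 0, 0], [0, 0, 0], -1], [[0, 0, 0], [0, 0, 0], -1]])

```text
time_s: 4.72
eef_pos: [0.6924, 0.104, 0.0449]
tool_rot: [[-1.0, 0.001, 0.004], [0.001, 1.0, 0.002], [-0.004, 0.002, -1.0]]
contact_force: [0.3, -0.5, -0.3]
opening: -0.0001
```

Run:
```python
from h import *
go(.692,.104,.01)
s=sense()["eef_pos"]
im=snap("s4");crop(im,240,210,310,280,10,"s4.png")
for d in(-.02,-.011,0,.011,.02):print(d,((proj("scene",[s+[.0,0,d],s+[.011,0,d]])-[240,210]+.5)*10).round(0).tolist())
```

```text
shift [ 0.06 -0.01  3.49] turn [ 0.002  0.004 -0.001] pos [0.6924 0.104  0.0449] open -0.0001 t 4.72 F [ 0.3 -0.5 -0.3]
-0.02 [[332.0, 429.0], [324.0, 463.0]]
-0.011 [[332.0, 409.0], [325.0, 442.0]]
0 [[333.0, 383.0], [325.0, 417.0]]
0.011 [[334.0, 357.0], [326.0, 390.0]]
0.02 [[334.0, 335.0], [326.0, 369.0]]
```

View pics/s4.png

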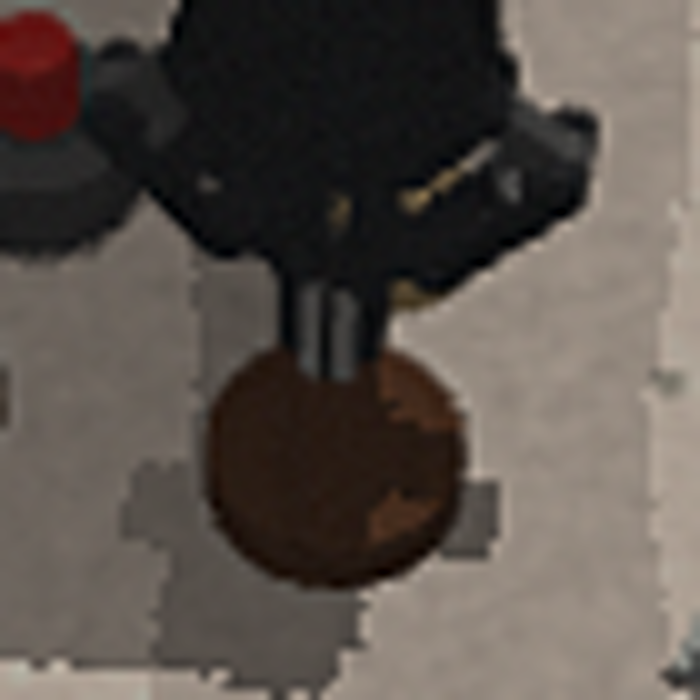

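Emit:
apply_moves(targets=[[[0, 0, 0], [0, 0, 1], -1], [[0, 0, 0], [0, 0, 1], -1], [[0, 0, 0], [0, 0, 0.7], -1], [[0, 0, 0], [0, 0, 0], -1], [[0, 0, 0], [0, 0, 0], -1]])

```text
time_s: 5.18
eef_pos: [0.6917, 0.104, 0.0132]
tool_rot: [[-1.0, 0.001, 0.002], [0.001, 1.0, 0.002], [-0.002, 0.002, -1.0]]
contact_force: [-0.6, 0.3, 0.7]
opening: -0.0001
```

Emit:
apply_moves(targets=[[[0, 0, 0], [0, 0, 0.15], -1], [[0, 0, 0], [0, 0, 0], -1]])

```text
time_s: 5.35
eef_pos: [0.691, 0.1039, 0.0106]
tool_rot: [[-1.0, 0.001, 0.001], [0.001, 1.0, 0.002], [-0.001, 0.002, -1.0]]
contact_force: [-0.3, -0.3, -0.1]
opening: 0.0001
```

Emit:
apply_moves(targets=[[[0, 0, 0], [0, 0, 0.15], -1], [[0, 0, 0], [0, 0, 0], -1]])

```text
time_s: 5.52
eef_pos: [0.6911, 0.1039, 0.0091]
tool_rot: [[-1.0, 0.001, 0.001], [0.001, 1.0, 0.002], [-0.001, 0.002, -1.0]]
contact_force: [-0.2, 0.2, -1.1]
opening: 0.0001
```

Emit:
apply_moves(targets=[[[0, 0, 0], [0, 0, 0.15], -1], [[0, 0, 0], [0, 0, 0], -1]])

```text
time_s: 5.68
eef_pos: [0.6914, 0.1039, 0.0079]
tool_rot: [[-1.0, 0.001, 0.002], [0.001, 1.0, 0.002], [-0.002, 0.002, -1.0]]
contact_force: [0.1, 0.4, -0.1]
opening: 0.0005
```

Emit:
apply_moves(targets=[[[0, 0, 0], [0, 0, 0.15], -1], [[0, 0, 0], [0, 0, 0], -1]])

```text
time_s: 5.85
eef_pos: [0.6919, 0.104, 0.0068]
tool_rot: [[-1.0, 0.001, 0.003], [0.001, 1.0, 0.002], [-0.003, 0.002, -1.0]]
contact_force: [-0.8, 0.1, 0.3]
opening: 0.0001
```

Emit:
apply_moves(targets=[[[0, 0, 0], [0, 0, 0.15], -1], [[0, 0, 0], [0, 0, 0], -1]])

```text
time_s: 6.02
eef_pos: [0.6923, 0.1041, 0.007]
tool_rot: [[-1.0, 0.001, 0.004], [0.001, 1.0, 0.002], [-0.004, 0.002, -1.0]]
contact_force: [-0.0, 0.2, 0.4]
opening: 0.0002
```

Emit:
apply_moves(targets=[[[0, 0, 0], [0, 0, 0.2], -1], [[0, 0, 0], [0, 0, 0.2], -1]])

```text
time_s: 6.18
eef_pos: [0.6928, 0.1041, 0.0064]
tool_rot: [[-1.0, 0.001, 0.007], [0.001, 1.0, 0.003], [-0.007, 0.003, -1.0]]
contact_force: [-19.2, -2.9, 41.7]
opening: 0.0004
```

Run:
```python
from h import *
go(.692,.104,.01);s=sense();print(s["qpos"].round(3),s["joint_torque"].round(1))
im=snap("s5");crop(im,240,210,310,280,10,"s5.png")
```

```text
shift [ 0.07 -0.01 -0.36] turn [ 0.003  0.007 -0.001] pos [0.6928 0.1041 0.0064] open 0.0004 t 6.18 F [-19.2  -2.9  41.7]
[0.148 0.723 0.216 1.057 0.002 0.149] [  0.  -85.   42.9  -8.7   0.   -0. ]
```

View pics/s5.png

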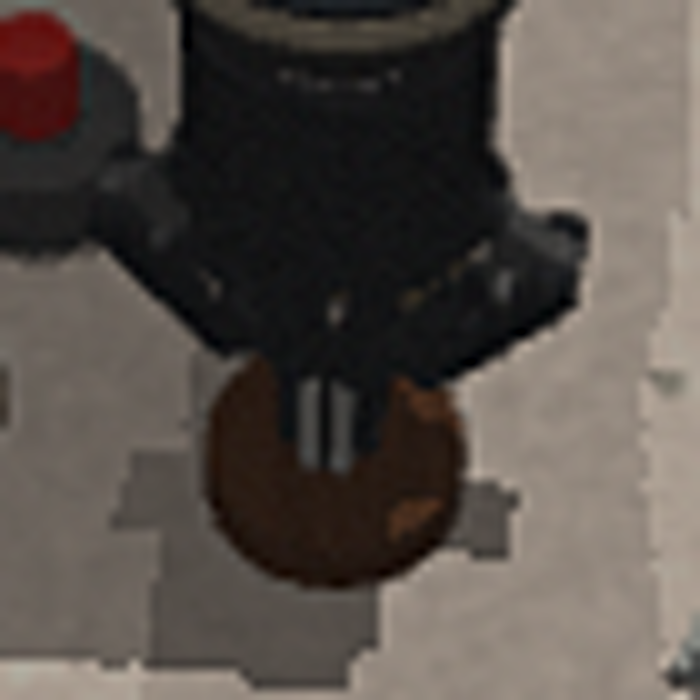

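Emit:
apply_moves(targets=[[[0, 0.006, 0], [0, 0, -1.5], 1], [[0, 0, 0], [0, 0, -1.5], 1], [[0, 0, 0], [0, 0, -1], 1], [[0, 0, 0], [0, 0, 0], 1], [[0, 0, 0], [0, 0, 0], 1], [[0, 0, 0], [0, 0, 0], 1], [[0, 0, 0], [0, 0, 0], 1], [[0, 0, 0], [0, 0, 0], 1]])

```text
time_s: 6.9
eef_pos: [0.6914, 0.1039, 0.0457]
tool_rot: [[-1.0, 0.001, -0.002], [0.001, 1.0, 0.002], [0.002, 0.002, -1.0]]
contact_force: [-0.7, -0.2, -1.0]
opening: 0.0853
```

Run:
```python
from h import *
go(.692,.104,.01);s=sense()["eef_pos"]
im=snap("s6");crop(im,235,210,310,280,10,"s6.png")
for d in(0,.011,.02,.026,.032):print(d,((proj("scene",[s+[.0,-.0428,d],s+[.011,-.0428,d],s+[.011,.0428,d]])-[235,210]+.5)*10).round(0).tolist())
```

```text
shift [-0.06  0.    3.57] turn [ 0.002 -0.002 -0.001] pos [0.6914 0.1039 0.0457] open 0.0853 t 6.9 F [-0.7 -0.2 -1. ]
0 [[222.0, 351.0], [213.0, 384.0], [540.0, 439.0]]
0.011 [[222.0, 325.0], [212.0, 358.0], [542.0, 413.0]]
0.02 [[221.0, 303.0], [212.0, 336.0], [543.0, 391.0]]
0.026 [[221.0, 288.0], [211.0, 322.0], [544.0, 377.0]]
0.032 [[220.0, 274.0], [211.0, 307.0], [545.0, 362.0]]
```

View pics/s6.png

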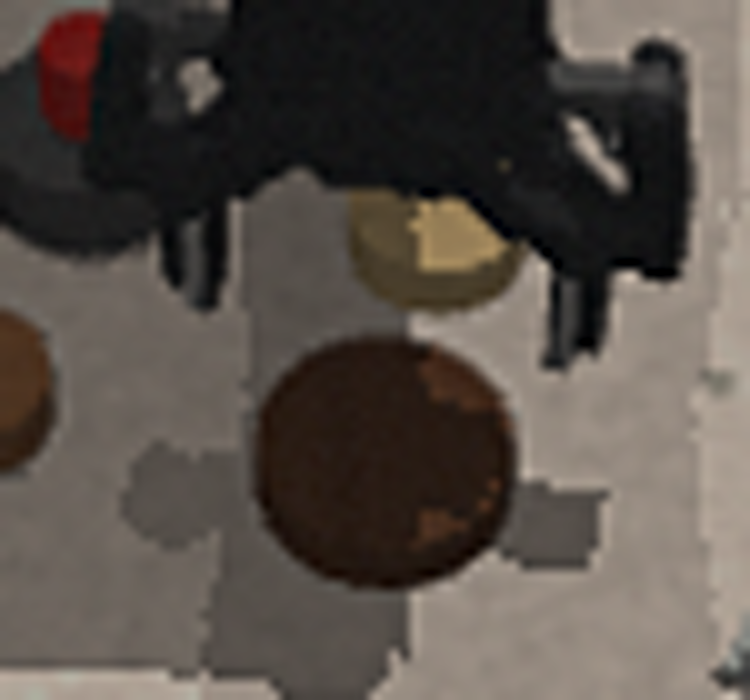

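Emit:
apply_moves(targets=[[[0, 0, 0], [-0.05, 0, 1.2], 1], [[0, 0, 0], [0, 0, 1.2], 1], [[0, 0, 0], [0, 0, 1.2], 1], [[0, 0, 0], [0, 0, 1.0], 1], [[0, 0, 0], [0, 0, 0.5], 1], [[0, 0, 0], [0, 0, 0.2], 1], [[0, 0, 0], [0, 0, 0], 1]])

```text
time_s: 7.53
eef_pos: [0.6901, 0.1038, -0.0136]
tool_rot: [[-1.0, 0.001, -0.005], [0.001, 1.0, 0.002], [0.005, 0.002, -1.0]]
contact_force: [-0.1, -0.1, -0.3]
opening: 0.0857
```

```bash
python3 -c "
from h import *
go(.692,.104,-.017)"
```

```text
shift [-0.19  0.02  0.34] turn [ 0.002 -0.005 -0.001] pos [ 0.6901  0.1038 -0.0136] open 0.0857 t 7.53 F [-0.1 -0.1 -0.3]
```

Emit:
apply_moves(targets=[[[0, -0.005, 0], [-0.2, 0, 0.2], 1], [[0, 0, 0], [0, 0, 0.1], 1], [[0, 0, 0], [0, 0, 0], -1], [[0, 0, 0], [0, 0, 0], -1], [[0, 0, 0], [0, 0, 0], -1], [[0, 0, 0], [0, 0, 0], -1]])

```text
time_s: 8.03
eef_pos: [0.694, 0.104, -0.0139]
tool_rot: [[-1.0, 0.001, 0.004], [0.001, 1.0, 0.002], [-0.004, 0.002, -1.0]]
contact_force: [-0.2, -0.1, -1.4]
opening: 0.068
```

Run:
```python
from h import *
go(.692,.104,.06)
im=snap("s7");crop(im,235,210,310,280,10,"s7.png")
```

```text
shift [ 0.17  0.02 -7.39] turn [ 0.002  0.004 -0.001] pos [ 0.694   0.104  -0.0139] open 0.068 t 8.03 F [-0.2 -0.1 -1.4]
```

View pics/s7.png

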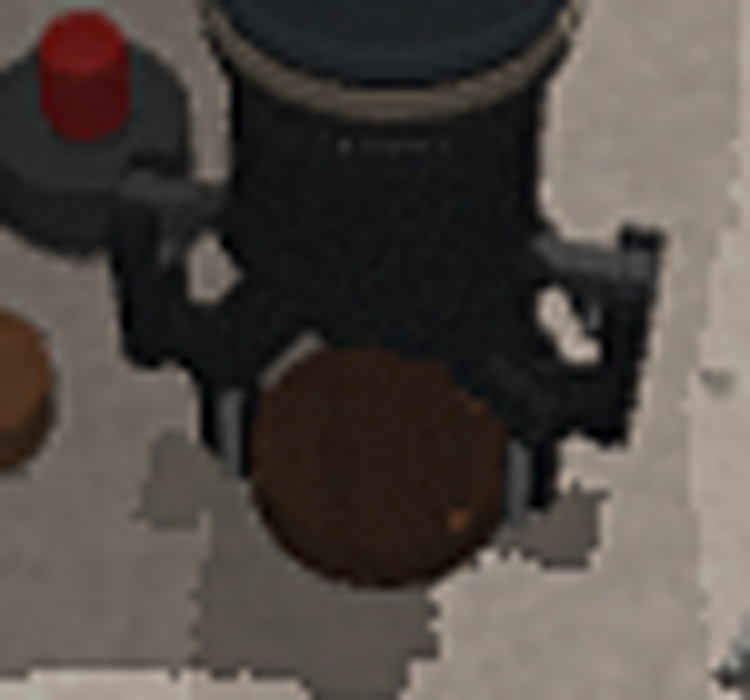

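Emit:
apply_moves(targets=[[[0, 0, 0], [0, 0, -1], -1], [[0, 0, 0], [0, 0, -2], -1], [[0, 0, 0], [0, 0, -2.5], -1], [[0, 0, 0], [0, 0, -2.5], -1], [[0, 0, 0], [1.5, -0.7, 0], -1], [[0, 0, 0], [2.6, -1.15, 0], -1], [[0, 0, 0], [2.6, -1.15, 0], -1], [[0, 0, 0], [2.6, -1.15, 0], -1], [[0, 0, 0], [2.6, -1.15, 0], -1], [[0, 0, 0], [2.6, -1.15, 0], -1], [[0, 0, 0], [2.6, -1.15, 0], -1], [[0, 0, 0], [2.6, -1.15, 0], -1], [[0, 0, 0], [2, -1, 0], -1], [[0, 0, 0], [0, 0, 0], -1], [[0, 0, 0], [0, 0, 0], -1]])

```text
time_s: 9.33
eef_pos: [0.4681, 0.0032, 0.0777]
tool_rot: [[-1.0, -0.0, 0.013], [-0.0, 1.0, 0.003], [-0.013, 0.003, -1.0]]
contact_force: [0.5, -0.8, 0.7]
opening: 0.0675
```

```bash
python3 -c "
from h import *
go(.4562,-.0012,.0048)"
```

```text
shift [ 1.29 -0.46  7.27] turn [0.003 0.013 0.   ] pos [0.4681 0.0032 0.0777] open 0.0675 t 9.33 F [ 0.5 -0.8  0.7]
```

Emit:
apply_moves(targets=[[[0.003, 0.013, 0], [1.0, -0.4, 0], -1], [[0, 0, 0], [0, 0, 1], -1], [[0, 0, 0], [0, 0, 1.5], -1], [[0, 0, 0], [0, 0, 1.5], -1], [[0, 0, 0], [0, 0, 1], -1], [[0, 0, 0], [0, 0, 0], -1], [[0, 0, 0], [0, 0, 0], -1]])

```text
time_s: 9.92
eef_pos: [0.4613, -0.0001, 0.025]
tool_rot: [[-1.0, -0.002, 0.002], [-0.002, 1.0, -0.0], [-0.002, -0.0, -1.0]]
contact_force: [0.3, -0.5, 0.3]
opening: 0.068
```

```bash
python3 -c "
from h import *
go(.4562,-.0012,.0048)"
```

```text
shift [ 0.51 -0.11  2.01] turn [-0.     0.002  0.002] pos [ 4.613e-01 -1.000e-04  2.500e-02] open 0.068 t 9.92 F [ 0.3 -0.5  0.3]
```

Emit:
apply_moves(targets=[[[0, 0.002, 0.002], [0.5, -0.1, 0.3], -1], [[0, 0, 0], [0, 0, 0.6], -1], [[0, 0, 0], [0, 0, 0.5], -1], [[0, 0, 0], [0, 0, 0], -1], [[0, 0, 0], [0, 0, 0], -1]])

```text
time_s: 10.33
eef_pos: [0.457, -0.0009, 0.0103]
tool_rot: [[-1.0, -0.0, 0.001], [-0.0, 1.0, -0.0], [-0.001, -0.0, -1.0]]
contact_force: [-0.1, 0.4, 0.6]
opening: 0.0679
```

Run:
```python
from h import *
go(.4562,-.0012,.0048)
im=snap("s8");crop(im,210,150,310,235,8,"s8.png")
overlay("scene",im,[cyl(.4542,-.0012,.06,.018,.01801),cyl(.4542,-.0012,.035,.028,.04801)],(210,150,310,235),8,"s8.png")
```

```text
shift [ 0.08 -0.03  0.55] turn [-0.     0.001  0.   ] pos [ 0.457  -0.0009  0.0103] open 0.0679 t 10.33 F [-0.1  0.4  0.6]
```

View pics/s8.png

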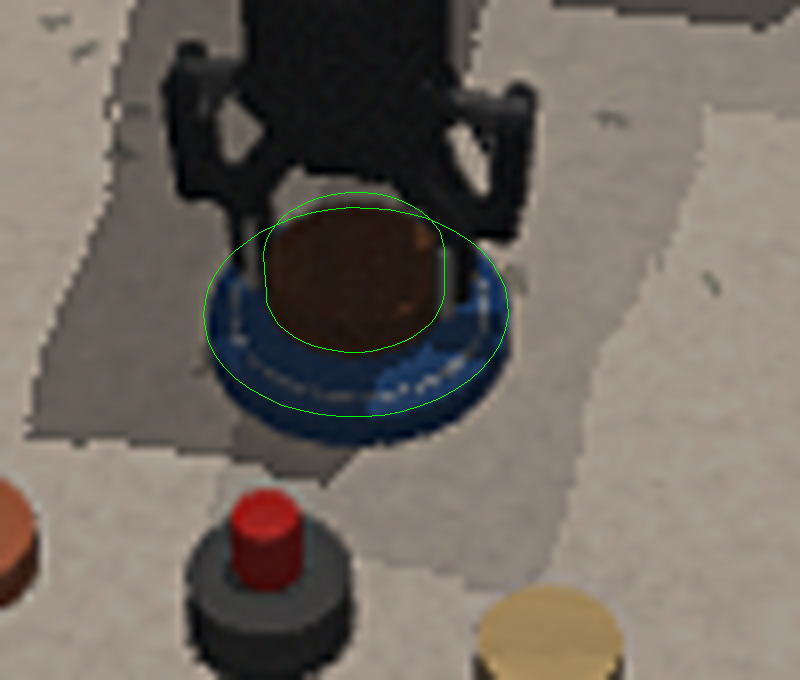

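Emit:
apply_moves(targets=[[[0, 0, 0], [0.08, 0, 0.25], -1], [[0, 0, 0], [0, 0, 0.2], -1], [[0, 0, 0], [0, 0, 0], -1], [[0, 0, 0], [0, 0, 0], -1]])

```text
time_s: 10.72
eef_pos: [0.4566, -0.0009, 0.006]
tool_rot: [[-1.0, -0.0, 0.002], [-0.0, 1.0, -0.0], [-0.002, -0.0, -1.0]]
contact_force: [-0.6, 0.0, 0.2]
opening: 0.0678
```

Run:
```python
from h import *
go(.4562,-.0012,.0048)
im=snap("s9")
p=[.4542,-.0012]
overlay("scene",im,[cyl(*p,.06,.018,.01801),cyl(*p,.035,.018,.03801)],(210,150,310,235),8,"s9.png")
```

```text
shift [ 0.04 -0.03  0.12] turn [-0.     0.002  0.   ] pos [ 0.4566 -0.0009  0.006 ] open 0.0678 t 10.72 F [-0.6  0.   0.2]
```

View pics/s9.png

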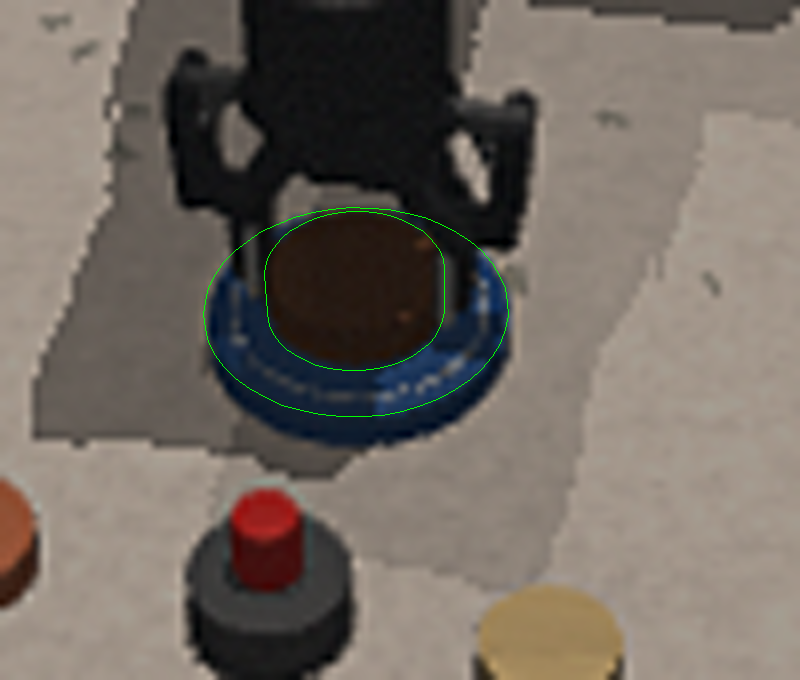

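Emit:
apply_moves(targets=[[[0, 0, 0], [0, 0, 0.12], -1], [[0, 0, 0], [0, 0, 0.05], -1], [[0, 0, 0], [0, 0, 0], 1], [[0, 0, 0], [0, 0, 0], 1], [[0, 0, 0], [0, 0, 0], 1], [[0, 0, 0], [0, 0, -1], 1], [[0, 0, 0], [0, 0, -2], 1], [[0, 0, 0], [0, 0, -2.5], 1], [[0, 0, 0], [0, 0, -2.5], 1], [[0, 0, 0], [-2, -1.1, 0], 1], [[0, 0, 0], [-2.7, -1.4, 0], 1], [[0, 0, 0], [-2.7, -1.4, 0], 1], [[0, 0, 0], [-2.7, -1.4, 0], 1], [[0, 0, 0], [-2.7, -1.4, 0], 1], [[0, 0, 0], [-2.7, -1.4, 0], 1], [[0, 0, 0], [-2.7, -1.4, 0], 1], [[0, 0, 0], [-2.7, -1.4, 0], 1], [[0, 0, 0], [-1, -0.5, 0], 1], [[0, 0, 0], [0, 0, 0], 1]])

```text
time_s: 12.35
eef_pos: [0.6835, -0.1203, 0.0881]
tool_rot: [[-1.0, -0.002, 0.003], [-0.002, 1.0, -0.001], [-0.003, -0.001, -1.0]]
contact_force: [-0.1, 0.1, 0.2]
opening: 0.0852
```

```bash
cat >> h.py <<'E'
PL=(.4542,-.0012)
def fitr(n,im,x,y,r,z0,z1): 
    a,f=fit(n,im,lambda p:cyl(p[0],p[1],r,z0,z1),[x,y],pad=6);return a.round(4),round(f,1)
E
python3 - <<'E'
from h import *
go(.693,-.1264,-.015)
im=snap("t10");crop(im,200,90,330,240,5,"t10.png")
im2=snap("s10")
overlay("scene",im2,[cyl(*PL,.06,.018,.01801),cyl(*PL,.035,.018,.03801)],(170,150,330,270),5,"s10.png")
E
```

```text
shift [-0.92 -0.61 10.31] turn [-0.001  0.003  0.002] pos [ 0.6835 -0.1203  0.0881] open 0.0852 t 12.35 F [-0.1  0.1  0.2]
```

View pics/t10.png

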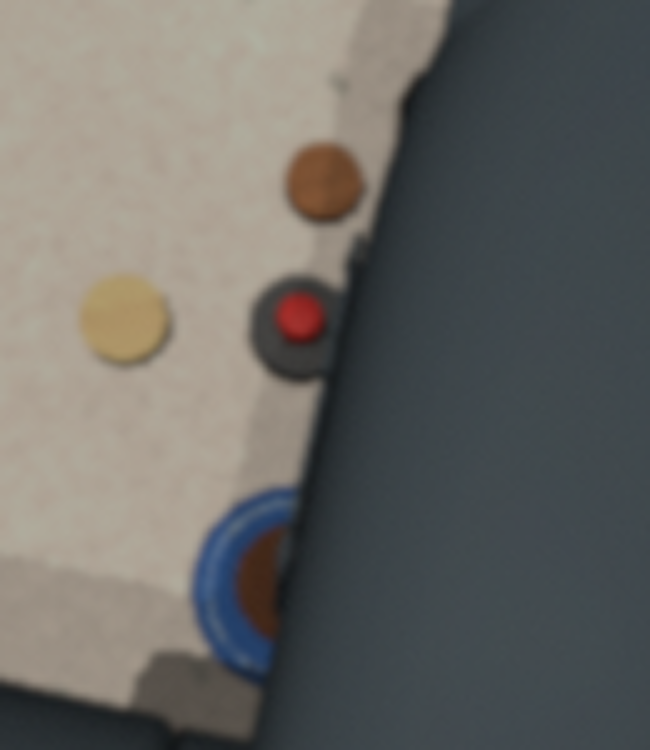

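View pics/s10.png

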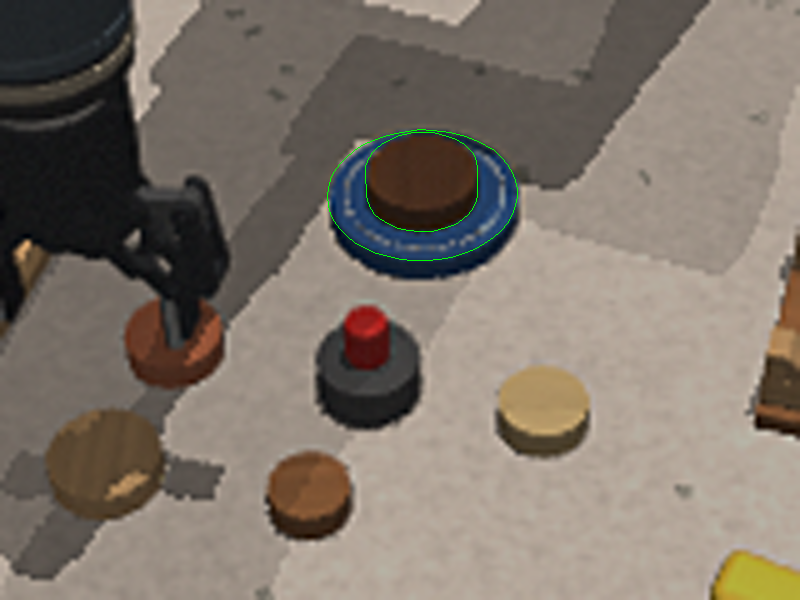

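Emit:
apply_moves(targets=[[[0, 0.003, 0.002], [-0.8, -0.6, 1], 1], [[0, 0, 0], [0, 0, 2], 1], [[0, 0, 0], [0, 0, 2], 1], [[0, 0, 0], [0, 0, 1.5], 1], [[0, 0, 0], [0, 0, 0], 1], [[0, 0, 0], [0, 0, 0], 1]])

```text
time_s: 12.95
eef_pos: [0.6859, -0.1219, 0.0243]
tool_rot: [[-1.0, -0.003, -0.0], [-0.003, 1.0, -0.0], [0.0, -0.0, -1.0]]
contact_force: [-0.4, 0.3, 0.2]
opening: 0.086
```

Run:
```python
from h import *
go(.693,-.1264,-.015)
```

```text
shift [-0.71 -0.45  3.93] turn [-0.    -0.     0.003] pos [ 0.6859 -0.1219  0.0243] open 0.086 t 12.95 F [-0.4  0.3  0.2]
```

Emit:
apply_moves(targets=[[[0, 0, 0.003], [-0.4, -0.25, 0], 1], [[0, 0, 0], [-0.4, -0.25, 0.4], 1], [[0, 0, 0], [0, 0, 0.8], 1], [[0, 0, 0], [0, 0, 0.8], 1], [[0, 0, 0], [0, 0, 0.8], 1], [[0, 0, 0], [0, 0, 0.5], 1], [[0, 0, 0], [0, 0, 0], 1], [[0, 0, 0], [0, 0, 0], 1]])

```text
time_s: 13.62
eef_pos: [0.6957, -0.1269, -0.0079]
tool_rot: [[-1.0, -0.0, 0.004], [-0.0, 1.0, -0.001], [-0.004, -0.001, -1.0]]
contact_force: [0.9, 0.3, -0.0]
opening: 0.0853
```

Run:
```python
from h import *
go(.693,-.1264,-.015)
im2=snap("s11")
overlay("scene",im2,[cyl(.693,-.1264,.032,.0,.02)],(160,170,260,270),7,"s11.png")
```

```text
shift [0.27 0.05 0.71] turn [-0.001  0.004  0.   ] pos [ 0.6957 -0.1269 -0.0079] open 0.0853 t 13.62 F [ 0.9  0.3 -0. ]
```

View pics/s11.png

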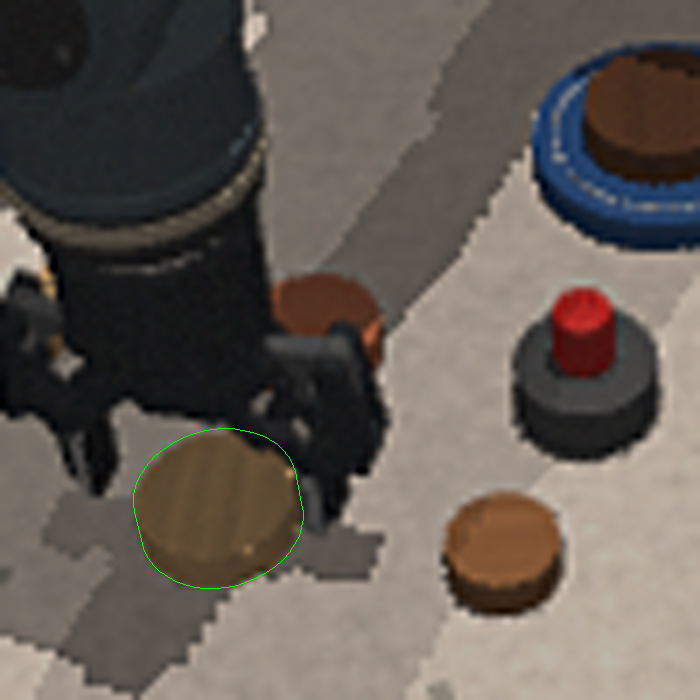

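Emit:
apply_moves(targets=[[[0, 0.004, 0], [0.15, 0, 0.3], 1], [[0, 0, 0], [0.1, 0, 0.3], 1], [[0, 0, 0], [0, 0, 0], 1], [[0, 0, 0], [0, 0, 0], -1], [[0, 0, 0], [0, 0, 0], -1], [[0, 0, 0], [0, 0, 0], -1], [[0, 0, 0], [0, 0, 0], -1], [[0, 0, 0], [0, 0, 0], -1]])

```text
time_s: 14.33
eef_pos: [0.6936, -0.127, -0.0129]
tool_rot: [[-1.0, -0.0, 0.001], [-0.0, 1.0, -0.001], [-0.001, -0.001, -1.0]]
contact_force: [-0.4, 0.2, 0.0]
opening: 0.062
```

Run:
```python
from h import *
go(.693,-.1264,-.015)
```

```text
shift [0.06 0.06 0.21] turn [-0.001  0.001  0.   ] pos [ 0.6936 -0.127  -0.0129] open 0.062 t 14.33 F [-0.4  0.2  0. ]
```

Emit:
apply_moves(targets=[[[0, 0, 0], [0, 0, -1], -1], [[0, 0, 0], [0, 0, -2], -1], [[0, 0, 0], [0, 0, -2.5], -1], [[0, 0, 0], [0, 0, -2.5], -1], [[0, 0, 0], [1.5, 0.8, 0], -1], [[0, 0, 0], [2.7, 1.4, 0], -1], [[0, 0, 0], [2.7, 1.4, 0], -1], [[0, 0, 0], [2.7, 1.4, 0], -1], [[0, 0, 0], [2.7, 1.4, 0], -1], [[0, 0, 0], [2.7, 1.4, 0], -1], [[0, 0, 0], [2.7, 1.4, 0], -1], [[0, 0, 0], [2.7, 1.4, 0], -1], [[0, 0, 0], [2, 1.2, 0], -1], [[0, 0, 0], [0.6, 0.3, 0], -1], [[0, 0, 0], [0, 0, 0], -1], [[0, 0, 0], [0, 0, 0], -1]])

```text
time_s: 15.67
eef_pos: [0.4552, -0.0021, 0.0793]
tool_rot: [[-1.0, 0.001, 0.012], [0.001, 1.0, -0.002], [-0.012, -0.002, -1.0]]
contact_force: [0.4, 0.7, -0.2]
opening: 0.0618
```

Run:
```python
from h import *
go(.4548,-.0006,.0251)
```

```text
shift [0.1  0.16 5.42] turn [-0.002  0.012 -0.001] pos [ 0.4552 -0.0021  0.0793] open 0.0618 t 15.67 F [ 0.4  0.7 -0.2]
```

Emit:
apply_moves(targets=[[[0, 0.012, 0], [0.1, 0.1, 0.8], -1], [[0, 0, 0], [0, 0, 1.3], -1], [[0, 0, 0], [0, 0, 1.3], -1], [[0, 0, 0], [0, 0, 0.8], -1], [[0, 0, 0], [0, 0, 0], -1], [[0, 0, 0], [0, 0, 0], -1]])

```text
time_s: 16.17
eef_pos: [0.4604, -0.0034, 0.0348]
tool_rot: [[-1.0, 0.003, 0.0], [0.003, 1.0, -0.002], [-0.0, -0.002, -1.0]]
contact_force: [0.0, -0.2, -0.2]
opening: 0.0619
```

Run:
```python
from h import *
go(.4548,-.0012,.0251)
```

```text
shift [0.56 0.22 0.97] turn [-0.002  0.    -0.003] pos [ 0.4604 -0.0034  0.0348] open 0.0619 t 16.17 F [ 0.  -0.2 -0.2]
```

Emit:
apply_moves(targets=[[[-0.002, 0, -0.003], [0.3, 0.12, 0.1], -1], [[0, 0, 0], [0.25, 0.1, 0.3], -1], [[0, 0, 0], [0, 0, 0.3], -1], [[0, 0, 0], [0, 0, 0], -1], [[0, 0, 0], [0, 0, 0], -1]])

```text
time_s: 16.58
eef_pos: [0.4557, -0.0013, 0.0281]
tool_rot: [[-1.0, 0.001, 0.001], [0.001, 1.0, -0.0], [-0.001, -0.0, -1.0]]
contact_force: [0.4, -0.8, -0.4]
opening: 0.0619
```

Run:
```python
from h import *
go(.4548,-.0012,.0251)
im=snap("s12")
overlay("scene",im,[cyl(*PL,.06,.018,.01801),cyl(*PL,.032,.038,.05801)],(210,150,310,235),8,"s12.png")
```

```text
shift [0.09 0.01 0.3 ] turn [-0.     0.001 -0.001] pos [ 0.4557 -0.0013  0.0281] open 0.0619 t 16.58 F [ 0.4 -0.8 -0.4]
```

View pics/s12.png

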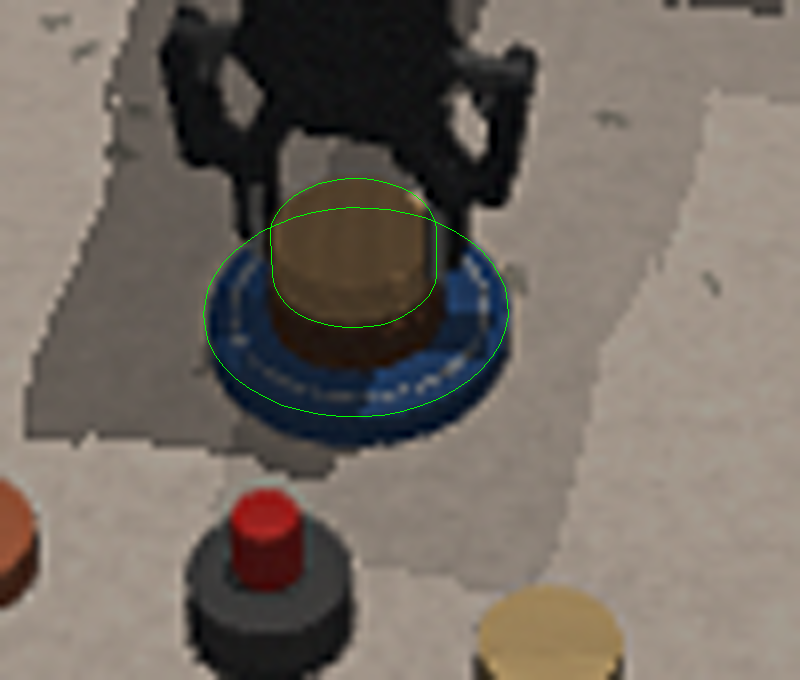

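Emit:
apply_moves(targets=[[[0, 0, 0], [0.06, 0, 0.15], -1], [[0, 0, 0], [0, 0, 0.12], -1], [[0, 0, 0], [0, 0, 0.05], -1], [[0, 0, 0], [0, 0, 0], 1], [[0, 0, 0], [0, 0, 0], 1], [[0, 0, 0], [0, 0, 0], 1], [[0, 0, 0], [0, 0, -1], 1], [[0, 0, 0], [0, 0, -2], 1], [[0, 0, 0], [0, 0, -2.5], 1], [[0, 0, 0], [-1, -0.8, -0.5], 1], [[0, 0, 0], [-2.6, -2.1, 0], 1], [[0, 0, 0], [-2.6, -2.1, 0], 1], [[0, 0, 0], [-2.6, -2.1, 0], 1], [[0, 0, 0], [-2.6, -2.1, 0], 1], [[0, 0, 0], [-2, -1.6, 0], 1], [[0, 0, 0], [-0.4, -0.2, 0], 1], [[0, 0, 0], [0, 0, 0], 1], [[0, 0, 0], [0, 0, 0], 1]])

```text
time_s: 18.13
eef_pos: [0.5981, -0.1164, 0.088]
tool_rot: [[-1.0, -0.001, 0.002], [-0.001, 1.0, -0.0], [-0.002, -0.0, -1.0]]
contact_force: [-0.1, 0.9, -0.1]
opening: 0.0852
```

Run:
```python
from h import *
go(.6,-.118,-.014)
im=snap("s13")
overlay("scene",im,[cyl(*PL,.06,.018,.01801),cyl(*PL,.032,.038,.05801),cyl(.6,-.118,.029,0,.02)],(170,150,310,255),5,"s13.png")
```

```text
shift [-0.16 -0.16 10.2 ] turn [-0.     0.002  0.001] pos [ 0.5981 -0.1164  0.088 ] open 0.0852 t 18.13 F [-0.1  0.9 -0.1]
```

View pics/s13.png

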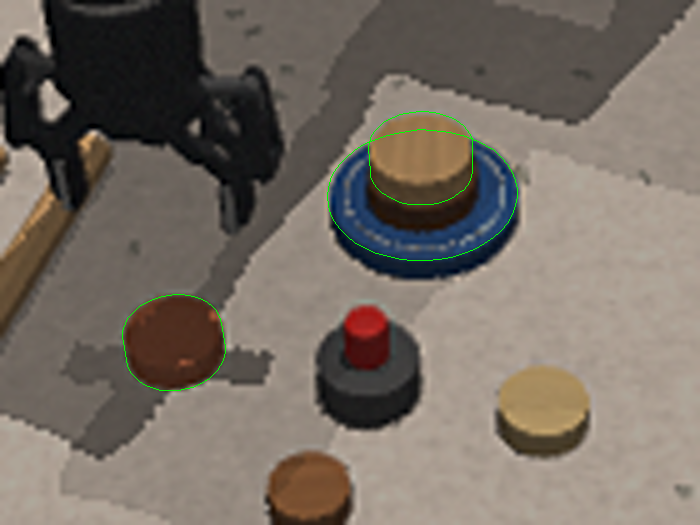

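Emit:
apply_moves(targets=[[[0, 0, 0], [-0.1, -0.1, 1], 1], [[0, 0, 0], [0, 0, 2], 1], [[0, 0, 0], [0, 0, 2], 1], [[0, 0, 0], [0, 0, 2], 1], [[0, 0, 0], [0, 0, 0.8], 1], [[0, 0, 0], [0, 0, 0], 1], [[0, 0, 0], [0, 0, 0], 1]])

```text
time_s: 18.77
eef_pos: [0.595, -0.1126, 0.0068]
tool_rot: [[-1.0, -0.006, 0.002], [-0.006, 1.0, 0.0], [-0.002, 0.0, -1.0]]
contact_force: [-0.1, 0.2, 0.1]
opening: 0.0854
```

Run:
```python
from h import *
go(.6,-.118,-.014)
```

```text
shift [-0.49 -0.54  2.08] turn [0.    0.002 0.006] pos [ 0.595  -0.1126  0.0068] open 0.0854 t 18.77 F [-0.1  0.2  0.1]
```

Emit:
apply_moves(targets=[[[0, 0, 0.003], [-0.2, -0.2, 0], 1], [[0, 0, 0.003], [-0.2, -0.2, 0.4], 1], [[0, 0, 0], [-0.1, -0.1, 0.6], 1], [[0, 0, 0], [0, 0, 0.5], 1], [[0, 0, 0], [0, 0, 0.2], 1], [[0, 0, 0], [0, 0, 0], 1]])

```text
time_s: 19.27
eef_pos: [0.6029, -0.1183, -0.0081]
tool_rot: [[-1.0, -0.0, 0.007], [-0.0, 1.0, -0.001], [-0.007, -0.001, -1.0]]
contact_force: [0.5, 0.7, 0.6]
opening: 0.0853
```

Run:
```python
from h import *
go(.6,-.118,-.014)
```

```text
shift [0.29 0.03 0.59] turn [-0.001  0.007  0.   ] pos [ 0.6029 -0.1183 -0.0081] open 0.0853 t 19.27 F [0.5 0.7 0.6]
```

Emit:
apply_moves(targets=[[[0, 0.005, 0], [0.15, 0, 0.3], 1], [[0, 0, 0], [0.1, 0, 0.25], 1], [[0, 0, 0], [0, 0, 0], 1], [[0, 0, 0], [0, 0, 0], -1], [[0, 0, 0], [0, 0, 0], -1], [[0, 0, 0], [0, 0, 0], -1], [[0, 0, 0], [0, 0, 0], -1], [[0, 0, 0], [0, 0, 0], -1]])

```text
time_s: 19.93
eef_pos: [0.6004, -0.1183, -0.0132]
tool_rot: [[-1.0, -0.0, 0.003], [-0.0, 1.0, -0.001], [-0.003, -0.001, -1.0]]
contact_force: [-0.1, 0.1, -0.1]
opening: 0.0559
```

Run:
```python
from h import *
go(.6,-.118,-.014)
```

```text
shift [0.05 0.03 0.08] turn [-0.001  0.003  0.   ] pos [ 0.6004 -0.1183 -0.0132] open 0.0559 t 19.93 F [-0.1  0.1 -0.1]
```

Emit:
apply_moves(targets=[[[0, 0, 0], [0, 0, -1], -1], [[0, 0, 0], [0, 0, -2.2], -1], [[0, 0, 0], [0, 0, -2.8], -1], [[0, 0, 0], [0, 0, -2.8], -1], [[0, 0, 0], [1, 0.8, -1], -1], [[0, 0, 0], [2.6, 2.1, 0], -1], [[0, 0, 0], [2.6, 2.1, 0], -1], [[0, 0, 0], [2.6, 2.1, 0], -1], [[0, 0, 0], [2.6, 2.1, 0], -1], [[0, 0, 0], [2, 1.6, 0], -1], [[0, 0, 0], [0.4, 0.3, 0], -1], [[0, 0, 0], [0, 0, 0], -1], [[0, 0, 0], [0, 0, 0], -1]])

```text
time_s: 21.02
eef_pos: [0.4573, -0.0038, 0.0968]
tool_rot: [[-1.0, 0.001, 0.01], [0.001, 1.0, -0.001], [-0.01, -0.001, -1.0]]
contact_force: [0.3, 0.5, -0.5]
opening: 0.0561
```

Run:
```python
from h import *
go(.4546,-.0012,.0448)
```

```text
shift [0.32 0.27 5.19] turn [-0.001  0.01  -0.001] pos [ 0.4573 -0.0038  0.0968] open 0.0561 t 21.02 F [ 0.3  0.5 -0.5]
```

Emit:
apply_moves(targets=[[[0, 0.005, 0], [0.25, 0.15, 0.4], -1], [[0, 0.005, 0], [0.2, 0.1, 1], -1], [[0, 0, 0], [0.1, 0.05, 1.2], -1], [[0, 0, 0], [0, 0, 1], -1], [[0, 0, 0], [0, 0, 0.4], -1], [[0, 0, 0], [0, 0, 0], -1], [[0, 0, 0], [0, 0, 0], -1]])

```text
time_s: 21.6
eef_pos: [0.4551, -0.0034, 0.0524]
tool_rot: [[-1.0, 0.005, -0.002], [0.005, 1.0, -0.002], [0.002, -0.002, -1.0]]
contact_force: [-0.1, 0.0, -0.3]
opening: 0.0562
```

Run:
```python
from h import *
go(.4546,-.0012,.0448)
```

```text
shift [0.05 0.22 0.76] turn [-0.002 -0.002 -0.005] pos [ 0.4551 -0.0034  0.0524] open 0.0562 t 21.6 F [-0.1  0.  -0.3]
```

Emit:
apply_moves(targets=[[[-0.001, 0, -0.003], [0.05, 0.12, 0.15], -1], [[-0.001, 0, -0.002], [0, 0.1, 0.2], -1], [[0, 0, 0], [0, 0, 0.2], -1], [[0, 0, 0], [0, 0, 0], -1], [[0, 0, 0], [0, 0, 0], -1]])

```text
time_s: 22.02
eef_pos: [0.4557, -0.0013, 0.0471]
tool_rot: [[-1.0, 0.0, -0.001], [0.0, 1.0, 0.001], [0.001, 0.001, -1.0]]
contact_force: [0.0, -0.4, -0.3]
opening: 0.0561
```

Run:
```python
from h import *
go(.4546,-.0012,.0448)
im=snap("s14")
overlay("scene",im,[cyl(*PL,.06,.018,.01801),cyl(*PL,.032,.038,.05801),cyl(*PL,.029,.058,.07801)],(210,150,310,235),8,"s14.png")
```

```text
shift [0.11 0.01 0.23] turn [ 0.001 -0.001 -0.   ] pos [ 0.4557 -0.0013  0.0471] open 0.0561 t 22.02 F [ 0.  -0.4 -0.3]
```

View pics/s14.png

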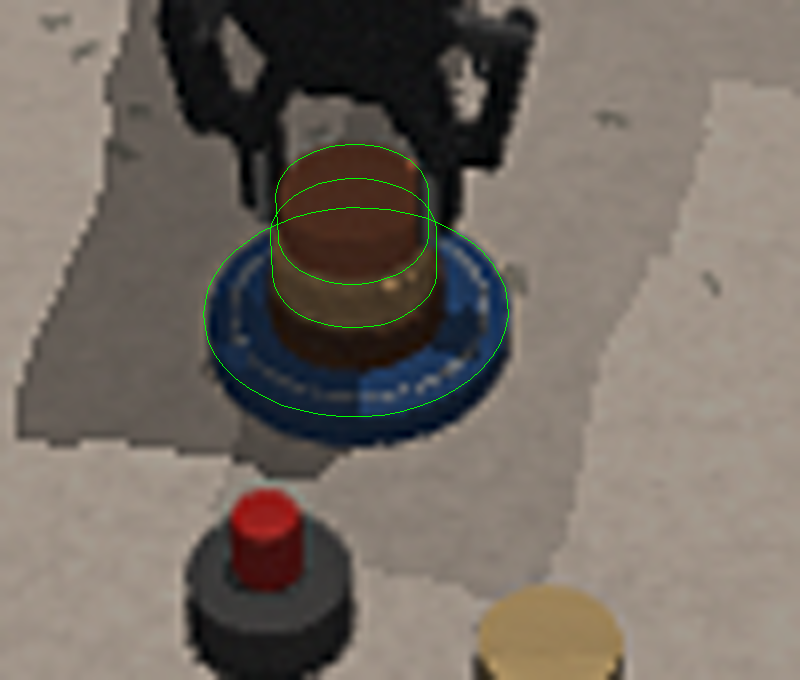

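Emit:
apply_moves(targets=[[[0, 0, 0], [0.06, 0, 0.12], -1], [[0, 0, 0], [0, 0, 0.1], -1], [[0, 0, 0], [0, 0, 0.05], -1], [[0, 0, 0], [0, 0, 0], 1], [[0, 0, 0], [0, 0, 0], 1], [[0, 0, 0], [0, 0, 0], 1], [[0, 0, 0], [0, 0, -1], 1], [[0, 0, 0], [0, 0, -2], 1], [[0, 0, 0], [0, 0, -1.5], 1], [[0, 0, 0], [-1, 0.7, -0.3], 1], [[0, 0, 0], [-2.6, 1.8, 0], 1], [[0, 0, 0], [-2.6, 1.8, 0], 1], [[0, 0, 0], [-2.6, 1.8, 0], 1], [[0, 0, 0], [-2.6, 1.8, 0], 1], [[0, 0, 0], [-2, 1.5, 0], 1], [[0, 0, 0], [-0.6, 0.4, 0], 1], [[0, 0, 0], [0, 0, 0], 1], [[0, 0, 0], [0, 0, 0], 1]])

```text
time_s: 23.57
eef_pos: [0.6005, 0.1013, 0.0944]
tool_rot: [[-1.0, 0.002, 0.0], [0.002, 1.0, 0.001], [-0.0, 0.001, -1.0]]
contact_force: [-0.3, 0.7, -0.4]
opening: 0.0854
```

Run:
```python
from h import *
go(.607,.1016,-.013)
im=snap("s15")
overlay("scene",im,[cyl(*PL,.06,.018,.01801),cyl(*PL,.029,.058,.07801),cyl(.607,.1016,.026,0,.02)],(210,150,330,260),6,"s15.png")
```

```text
shift [-0.65  0.03 10.74] turn [ 0.001  0.    -0.002] pos [0.6005 0.1013 0.0944] open 0.0854 t 23.57 F [-0.3  0.7 -0.4]
```

View pics/s15.png

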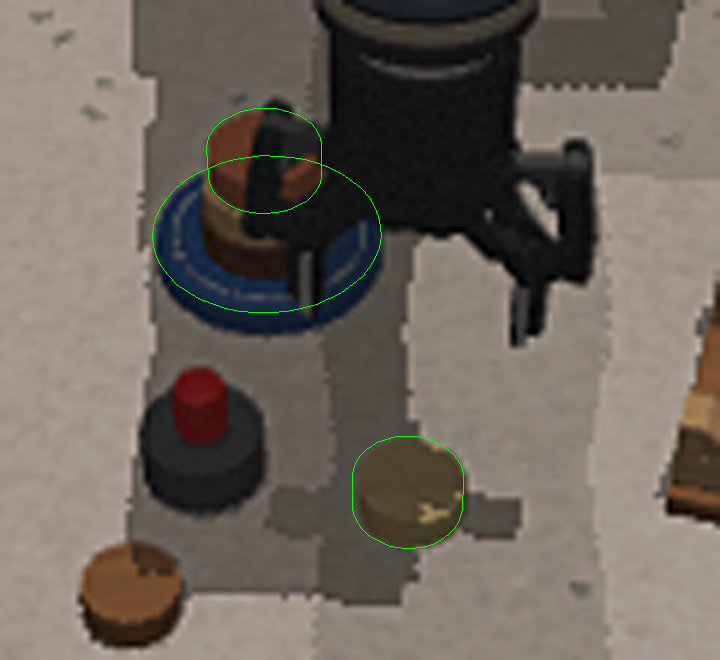

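Emit:
apply_moves(targets=[[[0, 0, -0.002], [-0.3, 0.03, 0.8], 1], [[0, 0, 0], [-0.3, 0.03, 1.5], 1], [[0, 0, 0], [-0.2, 0, 2], 1], [[0, 0, 0], [0, 0, 2], 1], [[0, 0, 0], [0, 0, 1.5], 1], [[0, 0, 0], [0, 0, 0.5], 1], [[0, 0, 0], [0, 0, 0], 1], [[0, 0, 0], [0, 0, 0], 1]])

```text
time_s: 24.28
eef_pos: [0.6052, 0.097, 0.0081]
tool_rot: [[-1.0, 0.004, 0.001], [0.004, 1.0, 0.0], [-0.001, 0.0, -1.0]]
contact_force: [-0.3, -0.1, 0.5]
opening: 0.0854
```

Run:
```python
from h import *
go(.607,.102,-.013)
```

```text
shift [-0.18  0.5   2.11] turn [ 0.     0.001 -0.004] pos [0.6052 0.097  0.0081] open 0.0854 t 24.28 F [-0.3 -0.1  0.5]
```

Emit:
apply_moves(targets=[[[0, 0, -0.002], [-0.05, 0.25, 0], 1], [[0, 0, -0.002], [-0.05, 0.2, 0.4], 1], [[0, 0, 0], [0, 0.05, 0.6], 1], [[0, 0, 0], [0, 0, 0.5], 1], [[0, 0, 0], [0, 0, 0.3], 1], [[0, 0, 0], [0, 0, 0], 1]])

```text
time_s: 24.78
eef_pos: [0.6084, 0.1027, -0.0081]
tool_rot: [[-1.0, -0.001, 0.006], [-0.001, 1.0, 0.001], [-0.006, 0.001, -1.0]]
contact_force: [0.9, 0.3, 0.1]
opening: 0.0855
```

Run:
```python
from h import *
go(.607,.102,-.013)
```

```text
shift [ 0.14 -0.07  0.49] turn [0.001 0.006 0.001] pos [ 0.6084  0.1027 -0.0081] open 0.0855 t 24.78 F [0.9 0.3 0.1]
```

Emit:
apply_moves(targets=[[[0, 0.005, 0], [0.05, -0.03, 0.25], 1], [[0, 0, 0], [0.05, 0, 0.2], 1], [[0, 0, 0], [0, 0, 0], 1], [[0, 0, 0], [0, 0, 0], -1], [[0, 0, 0], [0, 0, 0], -1], [[0, 0, 0], [0, 0, 0], -1], [[0, 0, 0], [0, 0, 0], -1], [[0, 0, 0], [0, 0, 0], -1]])

```text
time_s: 25.45
eef_pos: [0.6076, 0.1024, -0.0124]
tool_rot: [[-1.0, -0.001, 0.001], [-0.001, 1.0, 0.001], [-0.001, 0.001, -1.0]]
contact_force: [-0.1, 0.0, -0.3]
opening: 0.0501
```

Run:
```python
from h import *
go(.607,.102,-.013)
```

```text
shift [ 0.06 -0.04  0.06] turn [0.001 0.001 0.001] pos [ 0.6076  0.1024 -0.0124] open 0.0501 t 25.45 F [-0.1  0.  -0.3]
```

Emit:
apply_moves(targets=[[[0, 0, 0], [0, 0, -1], -1], [[0, 0, 0], [0, 0, -2.2], -1], [[0, 0, 0], [0, 0, -2.8], -1], [[0, 0, 0], [0, 0, -2.8], -1], [[0, 0, 0], [0, 0, -2.8], -1], [[0, 0, 0], [1, -0.7, -1], -1], [[0, 0, 0], [2.6, -1.8, 0], -1], [[0, 0, 0], [2.6, -1.8, 0], -1], [[0, 0, 0], [2.6, -1.8, 0], -1], [[0, 0, 0], [2.6, -1.8, 0], -1], [[0, 0, 0], [2.2, -1.5, 0], -1], [[0, 0, 0], [0.6, -0.4, 0], -1], [[0, 0, 0], [0, 0, 0], -1], [[0, 0, 0], [0, 0, 0], -1]])

```text
time_s: 26.62
eef_pos: [0.4601, 0.0011, 0.1283]
tool_rot: [[-1.0, -0.002, 0.009], [-0.002, 1.0, 0.001], [-0.009, 0.001, -1.0]]
contact_force: [0.6, 0.5, -0.1]
opening: 0.0499
```

Run:
```python
from h import *
go(.4548,-.0012,.0656)
```

```text
shift [ 0.58 -0.24  6.27] turn [0.001 0.009 0.002] pos [0.4601 0.0011 0.1283] open 0.0499 t 26.62 F [ 0.6  0.5 -0.1]
```

Emit:
apply_moves(targets=[[[0, 0.005, 0.001], [0.3, -0.15, 0.4], -1], [[0, 0.005, 0.001], [0.3, -0.1, 1], -1], [[0, 0, 0], [0.1, 0, 1.3], -1], [[0, 0, 0], [0, 0, 1.3], -1], [[0, 0, 0], [0, 0, 0.8], -1], [[0, 0, 0], [0, 0, 0], -1], [[0, 0, 0], [0, 0, 0], -1]])

```text
time_s: 27.2
eef_pos: [0.456, 0.001, 0.0755]
tool_rot: [[-1.0, -0.003, -0.003], [-0.003, 1.0, 0.002], [0.003, 0.002, -1.0]]
contact_force: [-0.1, 0.5, -1.3]
opening: 0.0502
```

Run:
```python
from h import *
go(.4548,-.0012,.0656)
```

```text
shift [ 0.12 -0.22  0.99] turn [ 0.002 -0.003  0.003] pos [0.456  0.001  0.0755] open 0.0502 t 27.2 F [-0.1  0.5 -1.3]
```

Emit:
apply_moves(targets=[[[0.001, -0.002, 0.002], [0.08, -0.12, 0.2], -1], [[0.001, 0, 0.001], [0.05, -0.1, 0.3], -1], [[0, 0, 0], [0, 0, 0.2], -1], [[0, 0, 0], [0, 0, 0], -1], [[0, 0, 0], [0, 0, 0], -1]])

```text
time_s: 27.62
eef_pos: [0.4557, -0.0012, 0.0687]
tool_rot: [[-1.0, 0.0, -0.0], [0.0, 1.0, -0.001], [0.0, -0.001, -1.0]]
contact_force: [-0.4, -0.0, 0.2]
opening: 0.0497
```

Run:
```python
from h import *
go(.4548,-.0012,.0656)
im=snap("s16")
overlay("scene",im,[cyl(*PL,.06,.018,.01801),cyl(*PL,.029,.058,.07801),cyl(*PL,.026,.078,.09801)],(210,140,310,225),8,"s16.png")
```

```text
shift [ 0.09 -0.    0.31] turn [-0.001 -0.    -0.   ] pos [ 0.4557 -0.0012  0.0687] open 0.0497 t 27.62 F [-0.4 -0.   0.2]
```

View pics/s16.png

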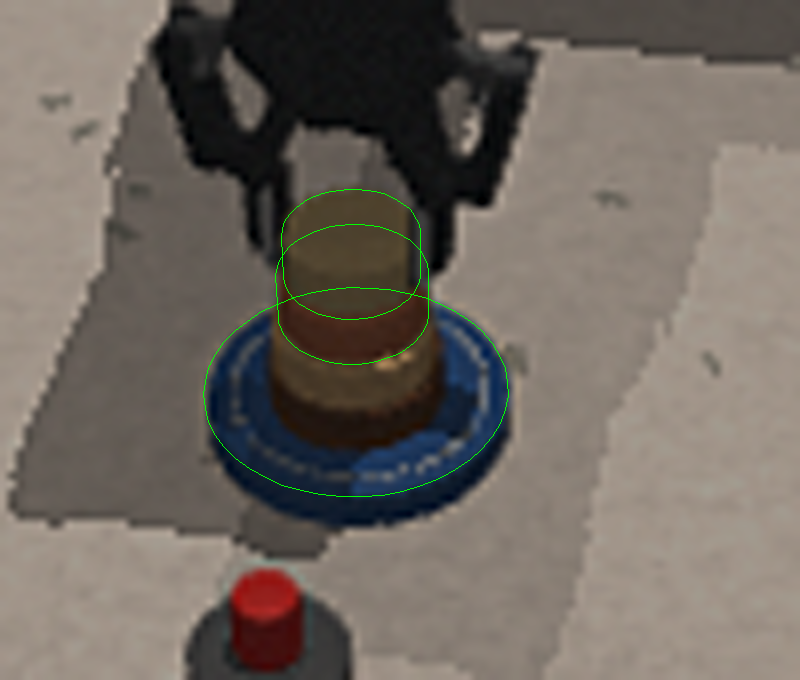

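Emit:
apply_moves(targets=[[[0, 0, 0], [0.06, 0, 0.15], -1], [[0, 0, 0], [0, 0, 0.13], -1], [[0, 0, 0], [0, 0, 0.05], -1], [[0, 0, 0], [0, 0, 0], 1], [[0, 0, 0], [0, 0, 0], 1], [[0, 0, 0], [0, 0, 0], 1], [[0, 0, 0], [0, 0, -1], 1], [[0, 0, 0], [0, 0, -2], 1], [[0, 0, 0], [0, 0, -1], 1], [[0, 0, 0], [-1.5, 0, -0.3], 1], [[0, 0, 0], [-3, -0.15, 0], 1], [[0, 0, 0], [-3, -0.15, 0], 1], [[0, 0, 0], [-3, -0.15, 0], 1], [[0, 0, 0], [-3, -0.15, 0], 1], [[0, 0, 0], [-3, -0.15, 0], 1], [[0, 0, 0], [-3, -0.15, 0], 1], [[0, 0, 0], [-2, -0.1, 0], 1], [[0, 0, 0], [-0.6, 0, 0], 1], [[0, 0, 0], [0, 0, 0], 1], [[0, 0, 0], [0, 0, 0], 1]])

```text
time_s: 29.33
eef_pos: [0.6849, -0.0117, 0.1088]
tool_rot: [[-1.0, 0.0, -0.0], [0.0, 1.0, -0.0], [0.0, -0.0, -1.0]]
contact_force: [-0.3, 0.3, -0.7]
opening: 0.0853
```

Run:
```python
from h import *
go(.6922,-.0105,-.012)
im=snap("s17")
overlay("scene",im,[cyl(*PL,.06,.018,.01801),cyl(*PL,.026,.078,.09801),cyl(.6922,-.0105,.023,0,.02)],(200,140,320,260),6,"s17.png")
```

```text
shift [-0.73  0.12 12.08] turn [-0. -0. -0.] pos [ 0.6849 -0.0117  0.1088] open 0.0853 t 29.33 F [-0.3  0.3 -0.7]
```

View pics/s17.png

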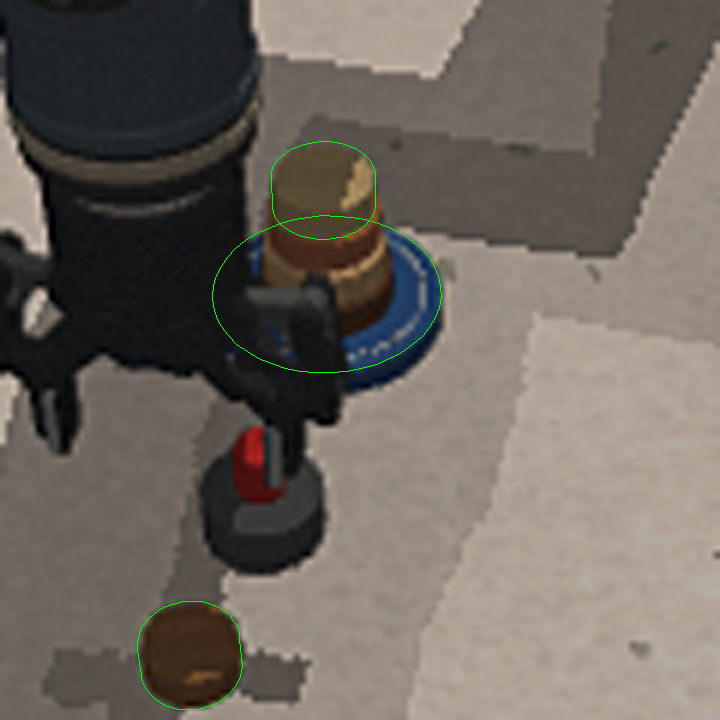

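Emit:
apply_moves(targets=[[[0, 0, 0], [-0.35, 0.08, 0.8], 1], [[0, 0, 0], [-0.35, 0.08, 1.5], 1], [[0, 0, 0], [-0.25, 0, 2.2], 1], [[0, 0, 0], [0, 0, 2.2], 1], [[0, 0, 0], [0, 0, 1.8], 1], [[0, 0, 0], [0, 0, 0.6], 1], [[0, 0, 0], [0, 0, 0], 1], [[0, 0, 0], [0, 0, 0], 1]])

```text
time_s: 30.05
eef_pos: [0.6912, -0.0094, 0.0156]
tool_rot: [[-1.0, -0.0, 0.002], [-0.0, 1.0, -0.0], [-0.002, -0.0, -1.0]]
contact_force: [-0.7, -0.5, 0.3]
opening: 0.0855
```

Run:
```python
from h import *
go(.6922,-.0102,-.012)
```

```text
shift [-0.09 -0.08  2.76] turn [-0.     0.002  0.   ] pos [ 0.6912 -0.0094  0.0156] open 0.0855 t 30.05 F [-0.7 -0.5  0.3]
```

Emit:
apply_moves(targets=[[[0, 0, 0], [-0.03, -0.05, 0.4], 1], [[0, 0, 0], [0, 0, 0.8], 1], [[0, 0, 0], [0, 0, 0.7], 1], [[0, 0, 0], [0, 0, 0.4], 1], [[0, 0, 0], [0, 0, 0.1], 1], [[0, 0, 0], [0, 0, 0], 1]])

```text
time_s: 30.55
eef_pos: [0.6936, -0.0099, -0.0068]
tool_rot: [[-1.0, -0.0, 0.007], [-0.0, 1.0, -0.0], [-0.007, -0.0, -1.0]]
contact_force: [-0.2, -0.9, 0.5]
opening: 0.0851
```

Run:
```python
from h import *
go(.6922,-.0102,-.012)
```

```text
shift [ 0.14 -0.03  0.52] turn [-0.     0.007  0.   ] pos [ 0.6936 -0.0099 -0.0068] open 0.0851 t 30.55 F [-0.2 -0.9  0.5]
```

Emit:
apply_moves(targets=[[[0, 0.005, 0], [0.05, 0, 0.25], 1], [[0, 0, 0], [0.05, 0, 0.2], 1], [[0, 0, 0], [0, 0, 0], 1], [[0, 0, 0], [0, 0, 0], -1], [[0, 0, 0], [0, 0, 0], -1], [[0, 0, 0], [0, 0, 0], -1], [[0, 0, 0], [0, 0, 0], -1], [[0, 0, 0], [0, 0, 0], -1]])

```text
time_s: 31.22
eef_pos: [0.6934, -0.01, -0.0104]
tool_rot: [[-1.0, -0.0, 0.003], [-0.0, 1.0, -0.001], [-0.003, -0.001, -1.0]]
contact_force: [-0.5, 0.2, -0.7]
opening: 0.0435
```

Run:
```python
from h import *
go(.6922,-.0102,-.012)
```

```text
shift [ 0.12 -0.02  0.16] turn [-0.001  0.003  0.   ] pos [ 0.6934 -0.01   -0.0104] open 0.0435 t 31.22 F [-0.5  0.2 -0.7]
```

Emit:
apply_moves(targets=[[[0, 0, 0], [0, 0, -1], -1], [[0, 0, 0], [0, 0, -2.2], -1], [[0, 0, 0], [0, 0, -3], -1], [[0, 0, 0], [0, 0, -3], -1], [[0, 0, 0], [0, 0, -3], -1], [[0, 0, 0], [0, 0, -2.5], -1], [[0, 0, 0], [1.2, 0, -0.7], -1], [[0, 0, 0], [2.8, 0.1, 0], -1], [[0, 0, 0], [2.8, 0.1, 0], -1], [[0, 0, 0], [2.8, 0.1, 0], -1], [[0, 0, 0], [2.8, 0.1, 0], -1], [[0, 0, 0], [2.8, 0.1, 0], -1], [[0, 0, 0], [2.8, 0.1, 0], -1], [[0, 0, 0], [2.8, 0.1, 0], -1], [[0, 0, 0], [1.8, 0.1, 0], -1], [[0, 0, 0], [0.3, 0, 0], -1], [[0, 0, 0], [0, 0, 0], -1], [[0, 0, 0], [0, 0, 0], -1]])

```text
time_s: 32.72
eef_pos: [0.4529, -0.0017, 0.1612]
tool_rot: [[-1.0, -0.0, 0.014], [-0.0, 1.0, -0.001], [-0.014, -0.001, -1.0]]
contact_force: [1.2, -0.1, 0.5]
opening: 0.0439
```

Run:
```python
from h import *
go(.4554,-.0012,.0876)
```

```text
shift [-0.15  0.05  7.37] turn [-0.001  0.014  0.   ] pos [ 0.4529 -0.0017  0.1612] open 0.0439 t 32.72 F [ 1.2 -0.1  0.5]
```

Emit:
apply_moves(targets=[[[0, 0.007, 0], [-0.1, 0.03, 0.6], -1], [[0, 0.005, 0], [0, 0, 1.3], -1], [[0, 0, 0], [0, 0, 1.6], -1], [[0, 0, 0], [0, 0, 1.4], -1], [[0, 0, 0], [0, 0, 0.7], -1], [[0, 0, 0], [0, 0, 0], -1], [[0, 0, 0], [0, 0, 0], -1]])

```text
time_s: 33.3
eef_pos: [0.4608, -0.0015, 0.1019]
tool_rot: [[-1.0, -0.0, 0.002], [-0.0, 1.0, -0.001], [-0.002, -0.001, -1.0]]
contact_force: [0.3, 0.2, -0.3]
opening: 0.0437
```

Run:
```python
from h import *
go(.4554,-.0012,.0876)
```

```text
shift [0.54 0.03 1.43] turn [-0.001  0.002  0.   ] pos [ 0.4608 -0.0015  0.1019] open 0.0437 t 33.3 F [ 0.3  0.2 -0.3]
```

Emit:
apply_moves(targets=[[[0, 0, 0], [0.25, 0.02, 0.2], -1], [[0, 0, 0], [0.25, 0, 0.4], -1], [[0, 0, 0], [0.05, 0, 0.4], -1], [[0, 0, 0], [0, 0, 0.1], -1], [[0, 0, 0], [0, 0, 0], -1], [[0, 0, 0], [0, 0, 0], -1]])

```text
time_s: 33.8
eef_pos: [0.4564, -0.0013, 0.0916]
tool_rot: [[-1.0, 0.0, 0.004], [0.0, 1.0, -0.001], [-0.004, -0.001, -1.0]]
contact_force: [0.3, -0.4, -0.3]
opening: 0.0435
```

Run:
```python
from h import *
go(.4554,-.0012,.0876)
im=snap("s18")
overlay("scene",im,[cyl(*PL,.06,.018,.01801),cyl(*PL,.026,.078,.09801),cyl(*PL,.023,.098,.11801)],(210,130,310,215),8,"s18.png")
```

```text
shift [0.1  0.01 0.4 ] turn [-0.001  0.004 -0.   ] pos [ 0.4564 -0.0013  0.0916] open 0.0435 t 33.8 F [ 0.3 -0.4 -0.3]
```

View pics/s18.png

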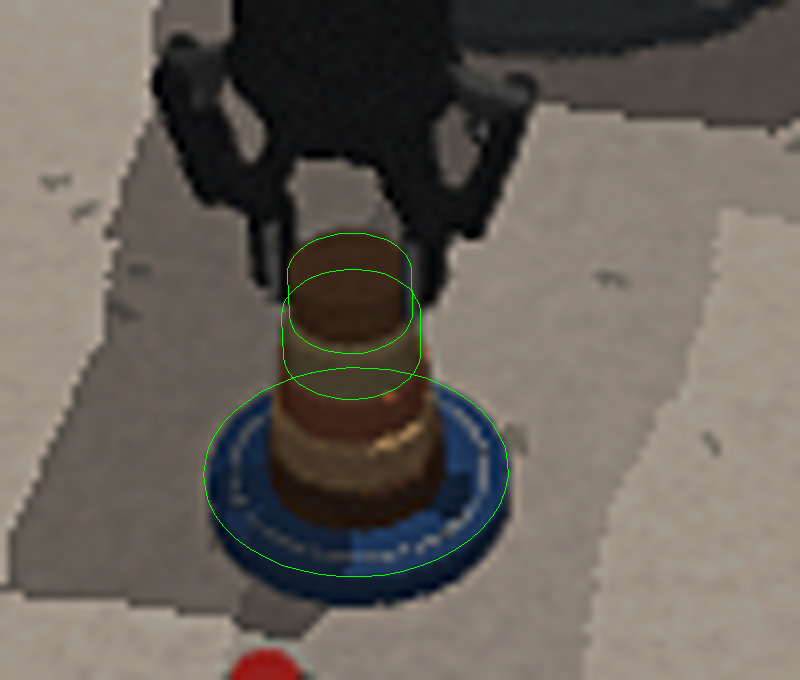

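Emit:
apply_moves(targets=[[[0, 0.004, 0], [0.07, 0, 0.15], -1], [[0, 0, 0], [0.03, 0, 0.18], -1], [[0, 0, 0], [0, 0, 0.1], -1], [[0, 0, 0], [0, 0, 0], -1]])

```text
time_s: 34.18
eef_pos: [0.4557, -0.0013, 0.0875]
tool_rot: [[-1.0, -0.0, 0.0], [-0.0, 1.0, -0.001], [-0.0, -0.001, -1.0]]
contact_force: [-0.0, -0.9, 0.3]
opening: 0.0437
```

Emit:
apply_moves(targets=[[[0, 0, 0], [0, 0, 0.05], -1], [[0, 0, 0], [0, 0, 0], 1], [[0, 0, 0], [0, 0, 0], 1], [[0, 0, 0], [0, 0, 0], 1], [[0, 0, 0], [0, 0, 0], 1], [[0, 0, 0], [0, 0, -1], 1], [[0, 0, 0], [0, 0, -2], 1], [[0, 0, 0], [0, 0, -1.5], 1], [[0, 0, 0], [-1, 0, -0.3], 1], [[0, 0, 0], [-2.5, 0, 0], 1], [[0, 0, 0], [-2.5, 0, 0], 1], [[0, 0, 0], [-2.5, 0, 0], 1], [[0, 0, 0], [-2.5, 0, 0], 1], [[0, 0, 0], [-1.8, 0.05, 0], 1], [[0, 0, 0], [-0.5, 0.05, 0], 1], [[0, 0, 0], [0, 0, 0], 1], [[0, 0, 0], [0, 0, 0], 1]])

```text
time_s: 35.6
eef_pos: [0.5926, -0.0002, 0.1364]
tool_rot: [[-1.0, -0.0, -0.001], [-0.0, 1.0, -0.001], [0.001, -0.001, -1.0]]
contact_force: [-0.6, 0.3, 0.1]
opening: 0.0853
```

Run:
```python
from h import *
go(.605,.001,.0215)
im=snap("s19");p=(.605,.001)
overlay("scene",im,[cyl(*PL,.023,.098,.11801),cyl(*p,.03,.0,.03),cyl(*p,.013,.03,.06)],(200,120,320,250),6,"s19.png")
```

```text
shift [-1.25  0.13 11.49] turn [-0.001 -0.001  0.   ] pos [ 5.926e-01 -2.000e-04  1.364e-01] open 0.0853 t 35.6 F [-0.6  0.3  0.1]
```

View pics/s19.png

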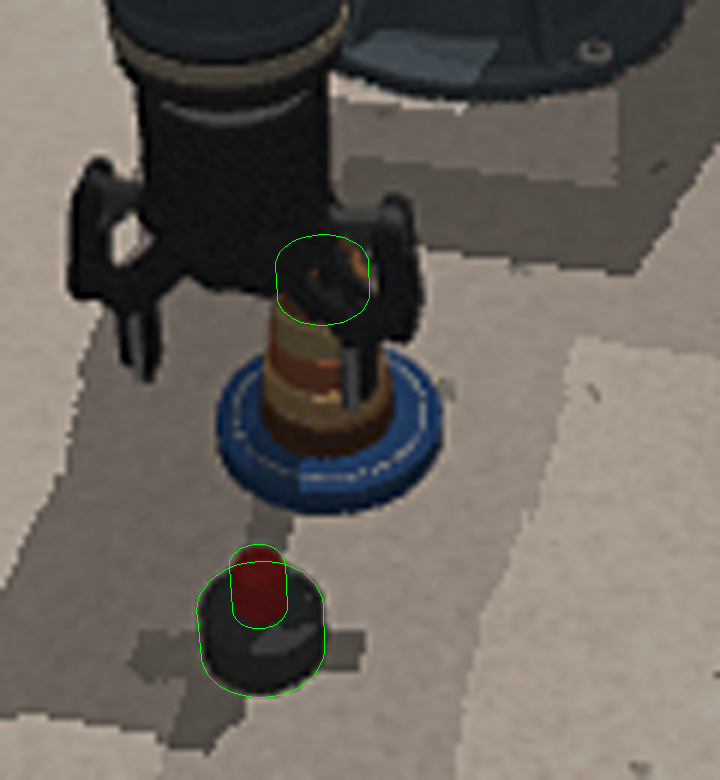

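Emit:
apply_moves(targets=[[[0, 0, 0], [-0.5, 0.05, 0.8], 1], [[0, 0, 0], [-0.5, 0.05, 1.6], 1], [[0, 0, 0], [-0.3, 0.03, 2], 1], [[0, 0, 0], [0, 0, 2], 1], [[0, 0, 0], [0, 0, 1.4], 1], [[0, 0, 0], [0, 0, 0.5], 1], [[0, 0, 0], [0, 0, 0], 1], [[0, 0, 0], [0, 0, 0], 1]])

```text
time_s: 36.32
eef_pos: [0.602, 0.0012, 0.0505]
tool_rot: [[-1.0, 0.0, 0.001], [0.0, 1.0, -0.001], [-0.001, -0.001, -1.0]]
contact_force: [-0.4, -0.2, -0.6]
opening: 0.085
```

Run:
```python
from h import *
go(.605,.001,.0215)
```

```text
shift [-0.3  -0.01  2.9 ] turn [-0.001  0.001 -0.   ] pos [0.602  0.0012 0.0505] open 0.085 t 36.32 F [-0.4 -0.2 -0.6]
```

Emit:
apply_moves(targets=[[[0, 0, 0], [-0.1, 0, 0.4], 1], [[0, 0, 0], [-0.1, 0, 0.8], 1], [[0, 0, 0], [0, 0, 0.7], 1], [[0, 0, 0], [0, 0, 0.5], 1], [[0, 0, 0], [0, 0, 0.1], 1], [[0, 0, 0], [0, 0, 0], 1]])

```text
time_s: 36.82
eef_pos: [0.6058, 0.0011, 0.0258]
tool_rot: [[-1.0, 0.0, 0.005], [0.0, 1.0, -0.001], [-0.005, -0.001, -1.0]]
contact_force: [-0.9, -0.1, -0.0]
opening: 0.0855
```

Run:
```python
from h import *
go(.605,.001,.0215)
```

```text
shift [ 0.08 -0.01  0.43] turn [-0.001  0.005 -0.   ] pos [0.6058 0.0011 0.0258] open 0.0855 t 36.82 F [-0.9 -0.1 -0. ]
```

Emit:
apply_moves(targets=[[[0, 0.004, 0], [0.05, 0, 0.25], 1], [[0, 0, 0], [0, 0, 0.1], 1], [[0, 0, 0], [0, 0, 0], 1], [[0, 0, 0], [0, 0, 0], -1], [[0, 0, 0], [0, 0, 0], -1], [[0, 0, 0], [0, 0, 0], -1], [[0, 0, 0], [0, 0, 0], -1], [[0, 0, 0], [0, 0, 0], -1], [[0, 0, 0], [0, 0, 0], -1], [[0, 0, 0], [0, 0, 0], -1]])

```text
time_s: 37.65
eef_pos: [0.6057, 0.0014, 0.023]
tool_rot: [[-1.0, 0.0, 0.002], [0.0, 1.0, -0.0], [-0.002, -0.0, -1.0]]
contact_force: [1.5, 0.3, -3.6]
opening: 0.024
```

Run:
```python
from h import *
go(.605,.001,.0215)
im=snap("s20");p=(.605,.001)
overlay("scene",im,[cyl(*p,.03,.0,.03),cyl(*p,.013,.03,.06)],(210,160,300,250),8,"s20.png")
```

```text
shift [ 0.07 -0.04  0.15] turn [-0.     0.002 -0.   ] pos [0.6057 0.0014 0.023 ] open 0.024 t 37.65 F [ 1.5  0.3 -3.6]
```

View pics/s20.png

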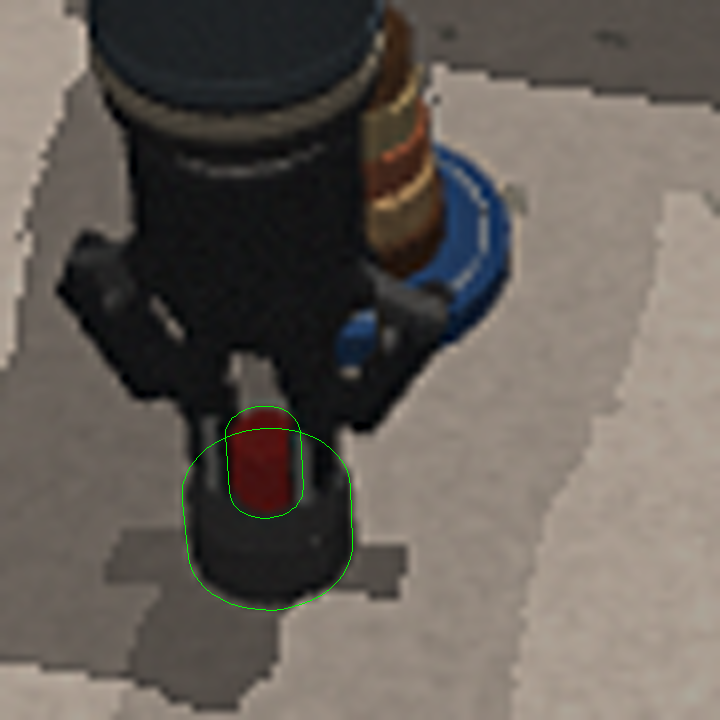

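Emit:
apply_moves(targets=[[[0, 0, 0], [0, 0, -0.8], -1], [[0, 0, 0], [0, 0, -1.8], -1], [[0, 0, 0], [0, 0, -2.4], -1], [[0, 0, 0], [0, 0, -2.4], -1], [[0, 0, 0], [0, 0, -2.4], -1], [[0, 0, 0], [0, 0, -2.2], -1], [[0, 0, 0], [0, 0, -1.2], -1], [[0, 0, 0], [0, 0, 0], -1], [[0, 0, 0], [0, 0, 0], -1]])

```text
time_s: 38.45
eef_pos: [0.6006, 0.001, 0.1587]
tool_rot: [[-1.0, 0.0, -0.01], [0.0, 1.0, -0.001], [0.01, -0.001, -1.0]]
contact_force: [0.5, -0.5, -7.3]
opening: 0.0237
```

Run:
```python
from h import *
go(.455,-.0012,.165)
im=snap("s21")
overlay("scene",im,[],(190,90,320,250),5,"s21.png")
```

```text
shift [14.57 -0.22 -0.48] turn [-0.001 -0.01  -0.   ] pos [0.6006 0.001  0.1587] open 0.0237 t 38.45 F [ 0.5 -0.5 -7.3]
```

View pics/s21.png

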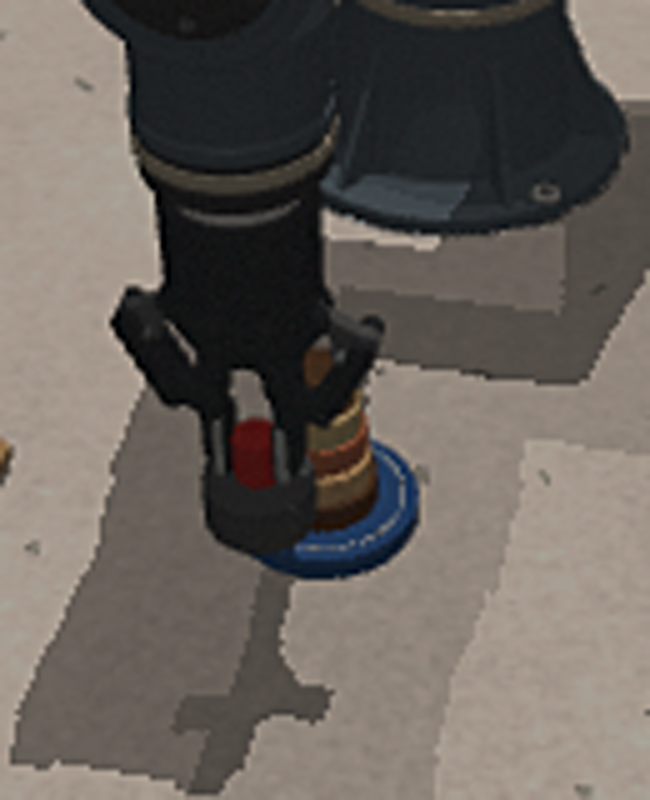

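Emit:
apply_moves(targets=[[[0, -0.005, 0], [0.3, 0, -0.5], -1], [[0, -0.005, 0], [1.2, 0, -0.2], -1], [[0, 0, 0], [1.9, -0.05, 0], -1], [[0, 0, 0], [1.9, -0.05, 0], -1], [[0, 0, 0], [1.9, -0.05, 0], -1], [[0, 0, 0], [1.9, -0.05, 0], -1], [[0, 0, 0], [1.9, 0, 0], -1], [[0, 0, 0], [1.6, 0, 0], -1], [[0, 0, 0], [0.9, 0, 0], -1], [[0, 0, 0], [0.3, 0, 0], -1], [[0, 0, 0], [0, 0, 0], -1], [[0, 0, 0], [0, 0, 0], -1]])

```text
time_s: 39.5
eef_pos: [0.4468, -0.0011, 0.156]
tool_rot: [[-1.0, 0.0, -0.017], [0.0, 1.0, -0.001], [0.017, -0.001, -1.0]]
contact_force: [1.0, -0.3, -6.7]
opening: 0.024
```

Run:
```python
from h import *
go(.455,-.0012,.141)
im=snap("s22")
overlay("scene",im,[cyl(*PL,.06,.018,.01801),cyl(*PL,.023,.098,.11801)],(200,90,320,220),6,"s22.png")
```

```text
shift [-0.84 -0.    1.48] turn [-0.001 -0.017 -0.   ] pos [ 0.4468 -0.0011  0.156 ] open 0.024 t 39.5 F [ 1.  -0.3 -6.7]
```

View pics/s22.png

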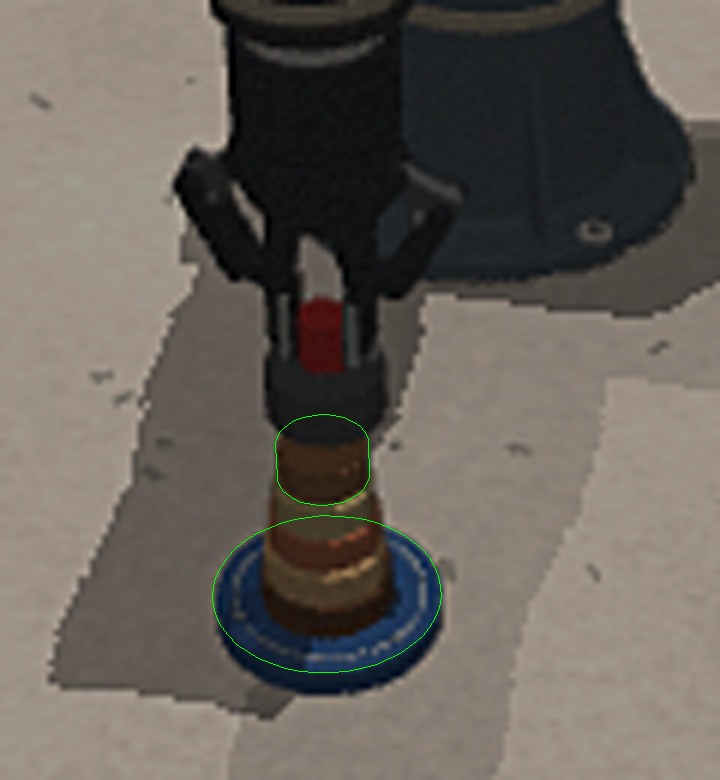

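Emit:
apply_moves(targets=[[[0, -0.006, 0], [-0.3, 0, 0], -1], [[0, -0.006, 0], [-0.3, 0, 0], -1], [[0, -0.005, 0], [-0.2, 0, 0], -1], [[0, 0, 0], [0, 0, 0], -1], [[0, 0, 0], [0, 0, 0], -1]])

```text
time_s: 39.97
eef_pos: [0.4579, -0.0011, 0.1552]
tool_rot: [[-1.0, 0.0, 0.002], [0.0, 1.0, -0.001], [-0.002, -0.001, -1.0]]
contact_force: [-0.3, 1.3, -7.6]
opening: 0.0239
```

Run:
```python
from h import *
go(.455,-.0012,.141)
```

```text
shift [ 0.29 -0.01  1.42] turn [-0.001  0.002 -0.   ] pos [ 0.4579 -0.0011  0.1552] open 0.0239 t 39.97 F [-0.3  1.3 -7.6]
```

Emit:
apply_moves(targets=[[[0, 0, 0], [0.12, 0, 0.15], -1], [[0, 0, 0], [0.1, 0, 0.35], -1], [[0, 0, 0], [0, 0, 0.35], -1], [[0, 0, 0], [0, 0, 0.1], -1], [[0, 0, 0], [0, 0, 0], -1], [[0, 0, 0], [0, 0, 0], -1]])

```text
time_s: 40.47
eef_pos: [0.4552, -0.0011, 0.1442]
tool_rot: [[-1.0, 0.0, 0.001], [0.0, 1.0, -0.001], [-0.001, -0.001, -1.0]]
contact_force: [0.7, 0.4, -6.6]
opening: 0.024
```

Run:
```python
from h import *
go(.455,-.0012,.141)
im=snap("s23")
overlay("scene",im,[cyl(*PL,.06,.018,.01801),cyl(*PL,.03,.122,.152)],(210,100,310,200),7,"s23.png")
im=snap("t23");crop(im,215,130,300,215,8,"t23.png")
```

```text
shift [ 0.03 -0.01  0.32] turn [-0.001  0.001 -0.   ] pos [ 0.4552 -0.0011  0.1442] open 0.024 t 40.47 F [ 0.7  0.4 -6.6]
```

View pics/s23.png

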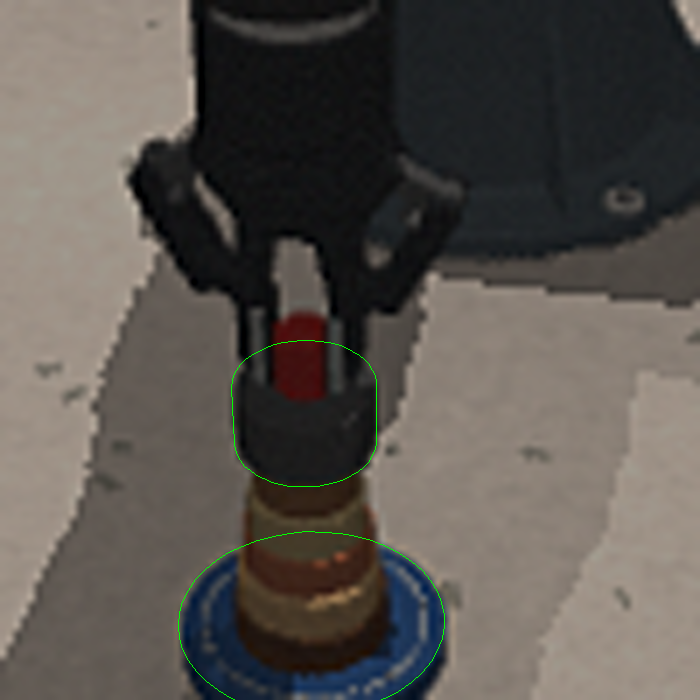

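View pics/t23.png

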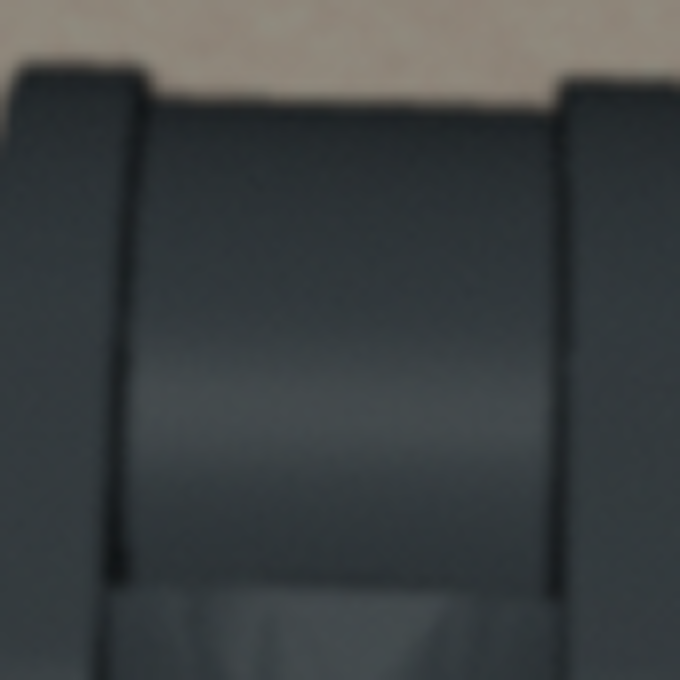

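Emit:
apply_moves(targets=[[[0, 0, 0], [0.03, 0, 0.12], -1], [[0, 0, 0], [0, 0, 0.12], -1], [[0, 0, 0], [0, 0, 0.06], -1], [[0, 0, 0], [0, 0, 0], -1]])

```text
time_s: 40.9
eef_pos: [0.4553, -0.0011, 0.1414]
tool_rot: [[-1.0, 0.0, 0.002], [0.0, 1.0, -0.001], [-0.002, -0.001, -1.0]]
contact_force: [-0.3, 0.4, -7.7]
opening: 0.024
```

Emit:
apply_moves(targets=[[[0, 0, 0], [0, 0, 0.08], -1], [[0, 0, 0], [0, 0, 0.03], -1]])

```text
time_s: 41.07
eef_pos: [0.4559, -0.0011, 0.141]
tool_rot: [[-1.0, 0.0, 0.004], [0.0, 1.0, -0.001], [-0.004, -0.001, -1.0]]
contact_force: [-0.9, -0.3, 1.8]
opening: 0.0241
```

Emit:
apply_moves(targets=[[[0, 0, 0], [0, 0, 0.06], -1], [[0, 0, 0], [0, 0, 0.03], -1]])

```text
time_s: 41.23
eef_pos: [0.4564, -0.0011, 0.1411]
tool_rot: [[-1.0, 0.0, 0.005], [0.0, 1.0, -0.001], [-0.005, -0.001, -1.0]]
contact_force: [-2.0, 0.1, -0.5]
opening: 0.0237
```

Emit:
apply_moves(targets=[[[0, 0, 0], [0, 0, 0], 1], [[0, 0, 0], [0, 0, 0], 1], [[0, 0, 0], [0, 0, 0], 1], [[0, 0, 0], [0, 0, 0], 1], [[0, 0, 0], [0, 0, 0], 1], [[0, 0, 0], [0, 0, -1], 1], [[0, 0, 0], [0, 0, -2], 1], [[0, 0, 0], [0, 0, -2.5], 1], [[0, 0, 0], [0, 0, -1], 1], [[0, 0, 0], [-1, -2, -0.5], 1], [[0, 0, 0], [-1.2, -3, 0], 1], [[0, 0, 0], [-1.2, -3, 0], 1], [[0, 0, 0], [-1.2, -3, 0], 1], [[0, 0, 0], [-1.2, -3, 0], 1], [[0, 0, 0], [-1.2, -3, 0], 1], [[0, 0, 0], [-0.5, -3, 0], 1], [[0, 0, 0], [0, -1, 0], 1], [[0, 0, 0], [0, 0, 0], 1], [[0, 0, 0], [0, 0, 0], 1]])

```text
time_s: 42.82
eef_pos: [0.5354, -0.2207, 0.2262]
tool_rot: [[-1.0, -0.003, 0.015], [-0.003, 1.0, -0.002], [-0.015, -0.002, -1.0]]
contact_force: [-0.4, 0.2, 0.7]
opening: 0.0853
```

Run:
```python
from h import *
im=snap("s24")
lg=[legm(q) for q in([.5385,-.228,-.0649],[.5567,-.2965,-.1019],[.5025,-.3819,.0295])]
overlay("scene",im,[cyl(*PL,.03,.118,.148),cyl(*PL,.023,.098,.118),cyl(*PL,.035,.018,.038)]+lg,(110,110,310,250),4,"s24.png")
im=snap("t24");crop(im,210,110,400,250,4,"t24.png")
# in-hand yaw -0.065 target
go(.5385,-.228,-.012,-.065)
```

```text
shift [ 0.04 -0.77 23.84] turn [-0.002  0.015  0.069] pos [ 0.5353 -0.2198  0.2263] open 0.0852 t 42.92 F [ 0.5  0.  -0.3]
```

View pics/s24.png

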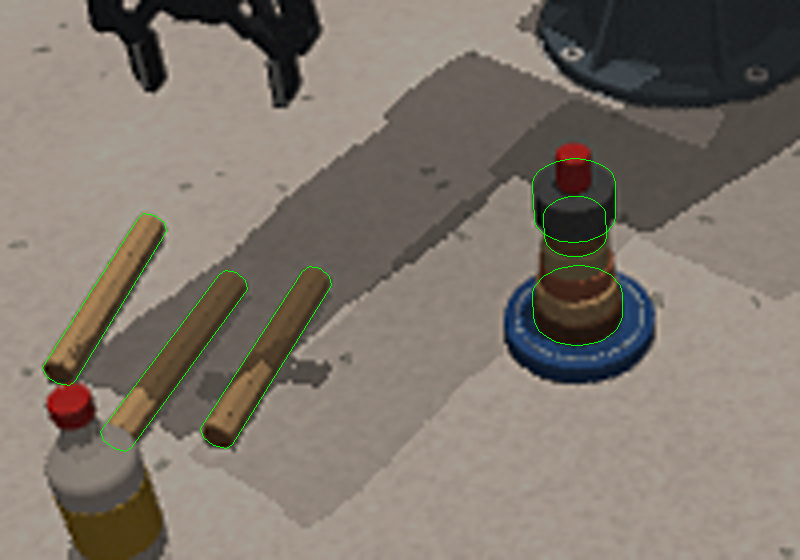

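View pics/t24.png

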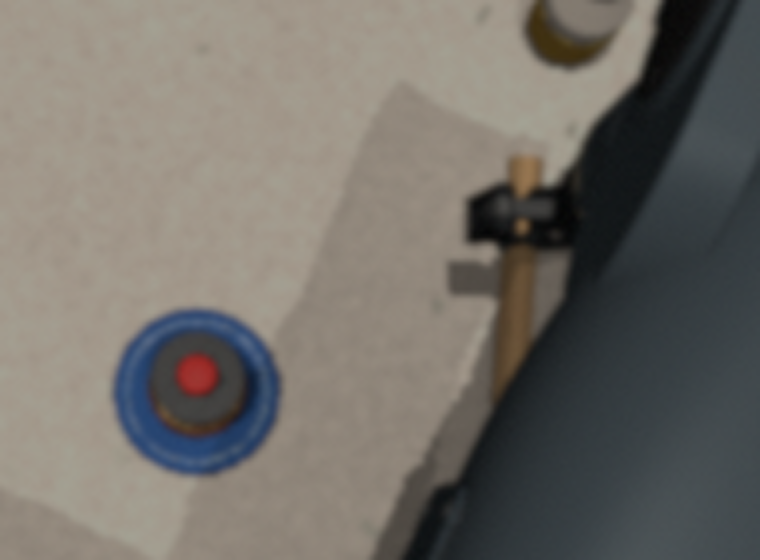

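Emit:
apply_moves(targets=[[[0, 0.008, 0.035], [0, -0.3, 0.8], 0.2], [[0, 0.007, 0.034], [0, -0.3, 2], 0.2], [[0, 0, 0], [0, -0.2, 3], 0.2], [[0, 0, 0], [0, 0, 3], 0.2], [[0, 0, 0], [0, 0, 3], 0.2], [[0, 0, 0], [0, 0, 3], 0.2], [[0, 0, 0], [0, 0, 2], 0.2], [[0, 0, 0], [0, 0, 1], 0.2], [[0, 0, 0], [0, 0, 0], 0.2], [[0, 0, 0], [0, 0, 0], 0.2]])

```text
time_s: 43.75
eef_pos: [0.5366, -0.2148, 0.047]
tool_rot: [[-0.999, 0.054, 0.006], [0.054, 0.999, -0.003], [-0.006, -0.002, -1.0]]
contact_force: [0.1, 0.2, 1.1]
opening: 0.0512
```

Run:
```python
from h import *
go(.5385,-.228,-.01,-.065)
```

```text
shift [-0.23 -1.29  5.7 ] turn [-0.002  0.006  0.011] pos [ 0.5366 -0.2148  0.047 ] open 0.0512 t 43.75 F [0.1 0.2 1.1]
```

Emit:
apply_moves(targets=[[[0, 0.004, 0.006], [-0.1, -0.5, 0.2], 0.2], [[0, 0, 0.004], [-0.1, -0.5, 0.5], 0.2], [[0, 0, 0], [0, -0.2, 0.8], 0.2], [[0, 0, 0], [0, 0, 0.8], 0.2], [[0, 0, 0], [0, 0, 0.3], 0.2], [[0, 0, 0], [0, 0, 0], 0.2], [[0, 0, 0], [0, 0, 0], 0.2]])

```text
time_s: 44.33
eef_pos: [0.5406, -0.2281, 0.0226]
tool_rot: [[-0.998, 0.063, 0.007], [0.063, 0.998, -0.005], [-0.007, -0.004, -1.0]]
contact_force: [-0.2, -0.5, -0.5]
opening: 0.0514
```

Run:
```python
from h import *
go(.5385,-.228,-.01,-.065)
im=snap("s25")
overlay("scene",im,[legm([.5385,-.228,-.0649])],(140,150,220,230),8,"s25.png")
```

```text
shift [0.24 0.01 3.26] turn [-0.004  0.007  0.002] pos [ 0.5406 -0.2281  0.0226] open 0.0514 t 44.33 F [-0.2 -0.5 -0.5]
```

View pics/s25.png

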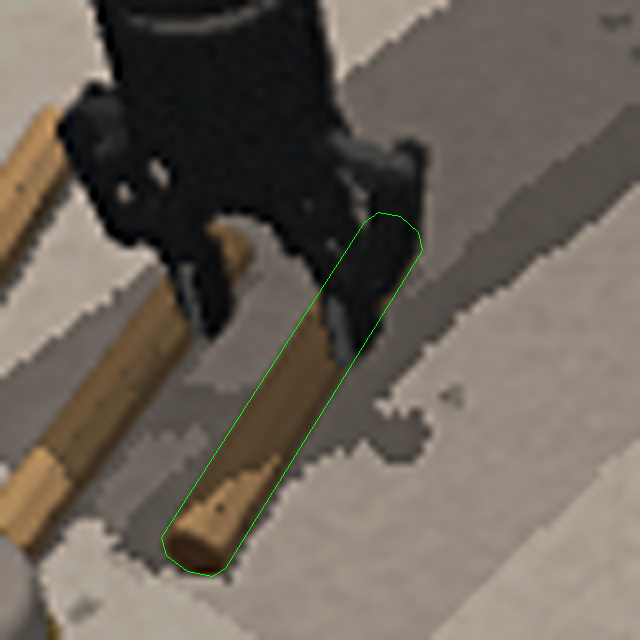

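Emit:
apply_moves(targets=[[[-0.002, 0.004, 0.002], [0.1, 0, 0.4], 0.2], [[-0.002, 0.003, 0], [0.1, 0, 0.8], 0.2], [[0, 0, 0], [0, 0, 0.8], 0.2], [[0, 0, 0], [0, 0, 0.7], 0.2], [[0, 0, 0], [0, 0, 0.2], 0.2], [[0, 0, 0], [0, 0, 0], 0.2], [[0, 0, 0], [0, 0, 0], 0.2]])

```text
time_s: 44.97
eef_pos: [0.5382, -0.2277, -0.0097]
tool_rot: [[-0.998, 0.065, -0.001], [0.065, 0.998, 0.001], [0.001, 0.001, -1.0]]
contact_force: [-0.4, -0.3, 0.2]
opening: 0.0508
```

Run:
```python
from h import *
go(.5385,-.228,-.01,-.065)
```

```text
shift [-0.03 -0.03  0.03] turn [ 0.001 -0.001 -0.001] pos [ 0.5382 -0.2277 -0.0097] open 0.0508 t 44.97 F [-0.4 -0.3  0.2]
```

Emit:
apply_moves(targets=[[[0, 0, 0], [0, 0, 0], -1], [[0, 0, 0], [0, 0, 0], -1], [[0, 0, 0], [0, 0, 0], -1], [[0, 0, 0], [0, 0, 0], -1], [[0, 0, 0], [0, 0, 0], -1]])

```text
time_s: 45.38
eef_pos: [0.5388, -0.2279, -0.0086]
tool_rot: [[-0.998, 0.065, 0.0], [0.065, 0.998, 0.0], [-0.0, 0.0, -1.0]]
contact_force: [0.7, 0.4, -0.8]
opening: 0.0226
```

Run:
```python
from h import *
go(.56,-.18,.12,-.065)
go(.63,.0,.12,-.085)
```

```text
shift [ -1.8    4.92 -12.86] turn [ 0.  0. -0.] pos [ 0.5388 -0.2279 -0.0086] open 0.0226 t 45.38 F [ 0.7  0.4 -0.8]
shift [ -7.61  23.34 -12.86] turn [0.   0.   0.02] pos [ 0.5388 -0.2279 -0.0086] open 0.0226 t 45.38 F [ 0.7  0.4 -0.8]
```

Emit:
apply_moves(targets=[[[0, 0, 0], [0, 0, -0.8], -1], [[0, 0, 0], [0, 0, -1.8], -1], [[0, 0, 0], [0, 0, -2.6], -1], [[0, 0, 0], [0, 0, -2.6], -1], [[0, 0, 0], [0, 0, -2.6], -1], [[0, 0, 0], [-0.3, 1, -1.6], -1], [[0, 0, 0], [-0.8, 2.2, 0], -1], [[0, 0, 0.005], [-0.9, 2.8, 0], -1], [[0, 0, 0.005], [-0.9, 2.8, 0], -1], [[0, 0, 0.005], [-0.9, 2.8, 0], -1], [[0, 0, 0.005], [-0.9, 2.8, 0], -1], [[0, 0, 0], [-0.9, 2.8, 0], -1], [[0, 0, 0], [-0.9, 2.8, 0], -1], [[0, 0, 0], [-0.5, 2.5, 0], -1]])

```text
time_s: 46.55
eef_pos: [0.6285, -0.0045, 0.1277]
tool_rot: [[-0.995, 0.095, 0.007], [0.095, 0.995, -0.002], [-0.007, -0.001, -1.0]]
contact_force: [0.6, 0.0, -0.7]
opening: 0.0225
```

Run:
```python
from h import *
go(.6,.15,.12,-.085)
go(.5148,.2560,.12,-.085)
```

```text
shift [ 4.31 15.11  0.72] turn [-0.001  0.007 -0.01 ] pos [ 0.6285 -0.0045  0.1277] open 0.0225 t 46.55 F [ 0.6  0.  -0.7]
shift [13.79 24.86  0.65] turn [-0.001  0.007 -0.01 ] pos [ 0.6285 -0.0045  0.1277] open 0.0225 t 46.55 F [ 0.6  0.  -0.7]
```

Emit:
apply_moves(targets=[[[0, 0.003, 0], [0.4, 2.8, 0], -1], [[0, 0.004, 0], [0.6, 2.8, 0], -1], [[0, 0, 0], [0.6, 2.8, 0], -1], [[0, 0, 0], [0.6, 2.8, 0], -1], [[0, 0, 0], [1, 2.8, 0], -1], [[0, 0, 0], [1.2, 2.8, 0], -1], [[0, 0, 0], [1.2, 2.8, 0], -1], [[0, 0, 0], [1.2, 2.8, 0], -1], [[0, 0, 0], [1.2, 2.8, 0], -1], [[0, 0, 0], [1.2, 2.8, 0], -1], [[0, 0, 0], [1.2, 2.8, 0], -1], [[0, 0, 0], [1.2, 2.8, 0], -1], [[0, 0, 0], [0.8, 1.2, 0], -1], [[0, 0, 0], [0.3, 0.4, 0], -1], [[0, 0, 0], [0, 0, 0], -1], [[0, 0, 0], [0, 0, 0], -1]])

```text
time_s: 47.88
eef_pos: [0.5297, 0.3799, 0.1367]
tool_rot: [[-0.996, 0.09, 0.006], [0.09, 0.996, 0.002], [-0.005, 0.002, -1.0]]
contact_force: [-0.4, -0.3, -0.7]
opening: 0.0223
```

Run:
```python
from h import *
go(.5256,.3836,.032,-.085)
im=snap("s26");crop(im,270,80,440,260,4,"s26.png")
```

```text
shift [ 0.5   0.31 10.47] turn [ 0.002  0.005 -0.005] pos [0.5297 0.3799 0.1367] open 0.0223 t 47.88 F [-0.4 -0.3 -0.7]
```

View pics/s26.png

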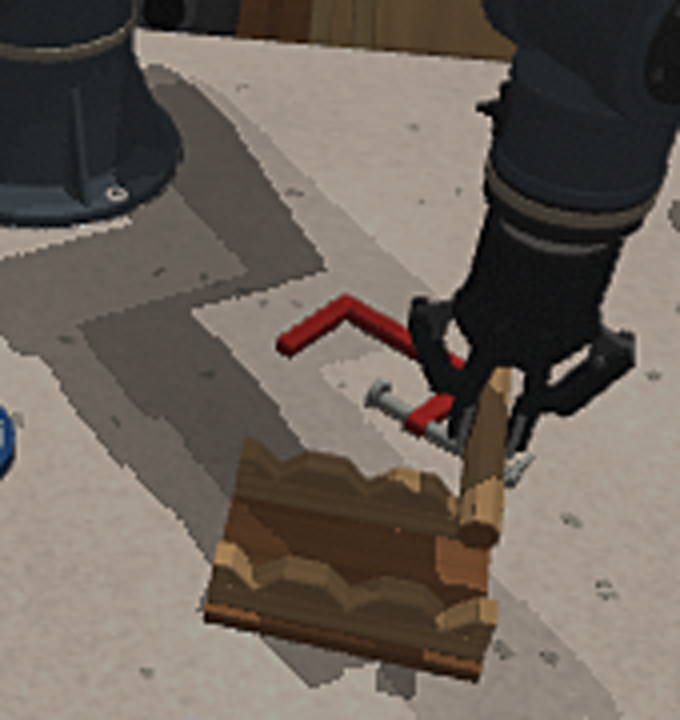

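Emit:
apply_moves(targets=[[[0.001, 0.003, -0.003], [0.25, 0.15, 0.6], -1], [[0, 0.002, -0.002], [0.25, 0.15, 1.5], -1], [[0, 0, 0], [0, 0, 2], -1], [[0, 0, 0], [0, 0, 2], -1], [[0, 0, 0], [0, 0, 1.4], -1], [[0, 0, 0], [0, 0, 0.4], -1], [[0, 0, 0], [0, 0, 0], -1], [[0, 0, 0], [0, 0, 0], -1]])

```text
time_s: 48.6
eef_pos: [0.529, 0.3747, 0.0543]
tool_rot: [[-0.995, 0.096, 0.001], [0.096, 0.995, 0.0], [-0.001, 0.0, -1.0]]
contact_force: [0.3, 0.3, 0.2]
opening: 0.0226
```

Run:
```python
from h import *
go(.5256,.3836,.031,-.085)
```

```text
shift [0.43 0.85 2.33] turn [ 0.     0.001 -0.011] pos [0.529  0.3747 0.0543] open 0.0226 t 48.6 F [0.3 0.3 0.2]
```

Emit:
apply_moves(targets=[[[0, 0, -0.006], [0.2, 0.4, 0], -1], [[0, 0, -0.005], [0.2, 0.4, 0], -1], [[0, 0, 0], [0.1, 0.15, 0], -1], [[0, 0, 0], [0, 0, 0], -1], [[0, 0, 0], [0, 0, 0], -1]])

```text
time_s: 49.02
eef_pos: [0.5263, 0.3864, 0.0579]
tool_rot: [[-0.996, 0.084, 0.004], [0.084, 0.996, 0.003], [-0.004, 0.003, -1.0]]
contact_force: [-0.6, 0.9, 0.1]
opening: 0.0222
```

```bash
cat >> h.py <<'E'
def legat(x,y,z,a): return legm([x,y,a],z-.012)
CR=(.5202,.3198,-.0851)
NT=[(.5148,.2560),(.5202,.3198),(.5256,.3836)]
E
python3 - <<'E'
from h import *
go(.5256,.3836,.031,-.085)
im=snap("s27")
overlay("scene",im,crad(CR)+[legat(*NT[2],.072,-.085)],(300,150,420,250),6,"s27.png")
E
```

```text
shift [ 0.06 -0.29  2.69] turn [0.003 0.004 0.001] pos [0.5263 0.3864 0.0579] open 0.0222 t 49.02 F [-0.6  0.9  0.1]
```

View pics/s27.png

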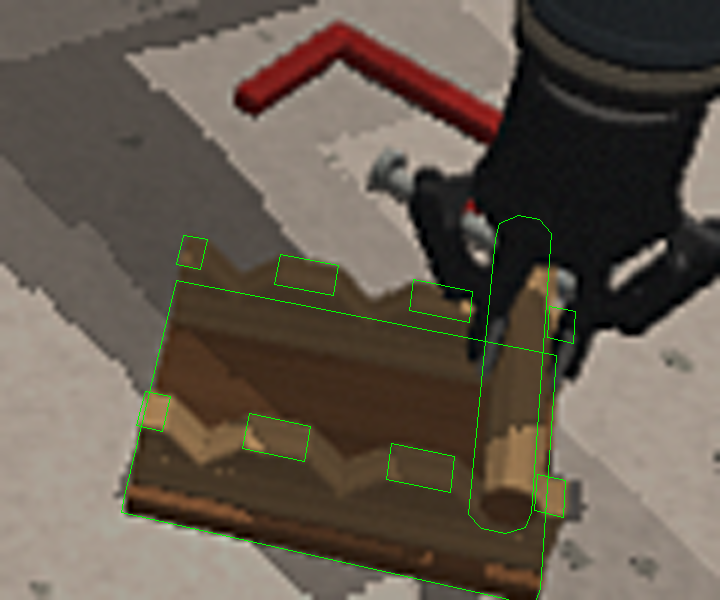

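Emit:
apply_moves(targets=[[[0.001, 0.002, 0], [0.03, -0.15, 0.2], -1], [[0.001, 0.002, 0], [0, -0.12, 0.4], -1], [[0, 0, 0], [0, 0, 0.6], -1], [[0, 0, 0], [0, 0, 0.4], -1], [[0, 0, 0], [0, 0, 0.1], -1], [[0, 0, 0], [0, 0, 0], -1]])

```text
time_s: 49.57
eef_pos: [0.5257, 0.3832, 0.0388]
tool_rot: [[-0.996, 0.084, -0.0], [0.084, 0.996, 0.001], [0.0, 0.001, -1.0]]
contact_force: [-0.1, -0.4, -0.6]
opening: 0.0224
```

Run:
```python
from h import *
go(.5256,.3836,.031,-.085)
im=snap("s28")
overlay("scene",im,crad(CR)[1:]+[legat(*NT[2],.060,-.085)],(300,150,420,250),6,"s28.png")
```

```text
shift [0.01 0.04 0.78] turn [ 0.001 -0.     0.001] pos [0.5257 0.3832 0.0388] open 0.0224 t 49.57 F [-0.1 -0.4 -0.6]
```

View pics/s28.png

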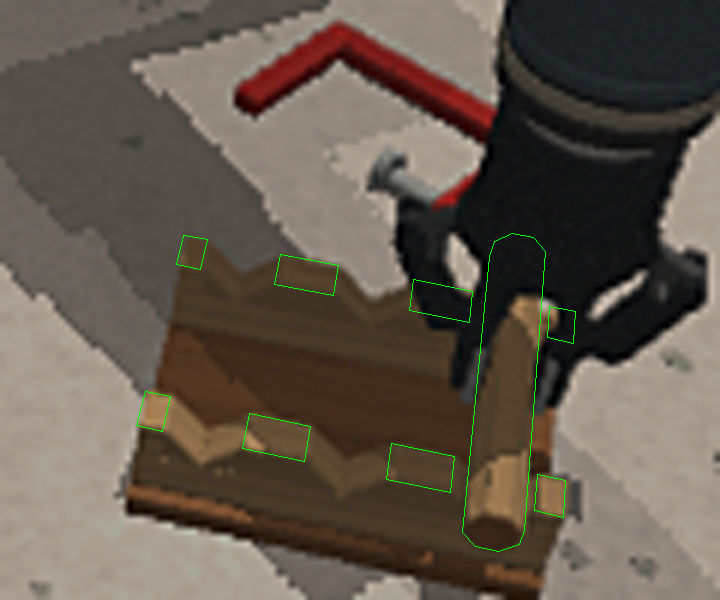

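Emit:
apply_moves(targets=[[[0, 0, 0], [0, 0.03, 0.25], -1], [[0, 0, 0], [0, 0, 0.3], -1], [[0, 0, 0], [0, 0, 0.15], -1], [[0, 0, 0], [0, 0, 0], -1]])

```text
time_s: 49.95
eef_pos: [0.5259, 0.3836, 0.0314]
tool_rot: [[-0.996, 0.084, -0.0], [0.084, 0.996, 0.001], [0.0, 0.001, -1.0]]
contact_force: [0.4, 0.5, -0.6]
opening: 0.0222
```

Emit:
apply_moves(targets=[[[0, 0, 0], [0, 0, 0.06], -1], [[0, 0, 0], [0, 0, 0], -1]])

```text
time_s: 50.12
eef_pos: [0.5259, 0.3839, 0.0309]
tool_rot: [[-0.996, 0.084, 0.0], [0.084, 0.996, 0.002], [0.0, 0.002, -1.0]]
contact_force: [-0.8, 0.6, 0.4]
opening: 0.0223
```

Emit:
apply_moves(targets=[[[0, 0, 0], [0, 0, 0.03], -1], [[0, 0, 0], [0, 0, 0], 0.2], [[0, 0, 0], [0, 0, 0], 0.2], [[0, 0, 0], [0, 0, 0], 0.2], [[0, 0, 0], [0, 0, -1], 0.2], [[0, 0, 0], [0, 0, -2], 0.2], [[0, 0, 0], [0, 0, -2.5], 0.2], [[0, 0, 0], [0, 0, -2.5], 0.2], [[0, 0, 0], [0, -1, -1], 0.2], [[0, 0, 0], [-1.2, -3, 0], 0.2], [[0, 0, 0], [-1.2, -3, 0], 0.2], [[0, 0, 0], [-1.2, -3, 0], 0.2], [[0, 0, 0], [-1.2, -3, 0], 0.2], [[0, 0, 0], [-1.2, -3, 0], 0.2], [[0, 0, 0], [-1.2, -3, 0], 0.2], [[0, 0, 0], [-1.2, -3, 0], 0.2], [[0, 0, 0], [0, 0, 0], 0.2]])

```text
time_s: 51.53
eef_pos: [0.5922, 0.1456, 0.1306]
tool_rot: [[-0.997, 0.079, 0.005], [0.079, 0.997, 0.002], [-0.005, 0.002, -1.0]]
contact_force: [0.2, -0.3, -0.8]
opening: 0.0511
```

Run:
```python
from h import *
go(.5567,-.2965,.12,-.102)
im=snap("s29")
overlay("scene",im,crad(CR)[1:]+[legat(*NT[2],.051,-.085)],(300,150,420,250),6,"s29.png")
im=snap("t29");crop(im,90,120,420,240,2.4,"t29.png")
overlay("top",im,[legm([.5567,-.2965,-.1019]),legm([.5025,-.3819,.0295])],(310,120,410,235),5,"t29b.png")
```

```text
shift [  0.05 -44.36   0.96] turn [0.002 0.004 0.023] pos [0.5922 0.1456 0.1306] open 0.0511 t 51.53 F [ 0.2 -0.3 -0.8]
```

View pics/s29.png

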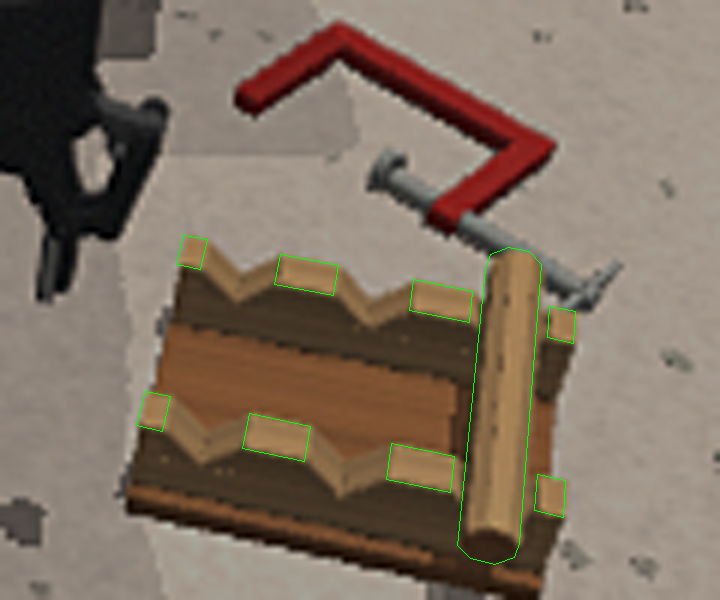

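View pics/t29b.png

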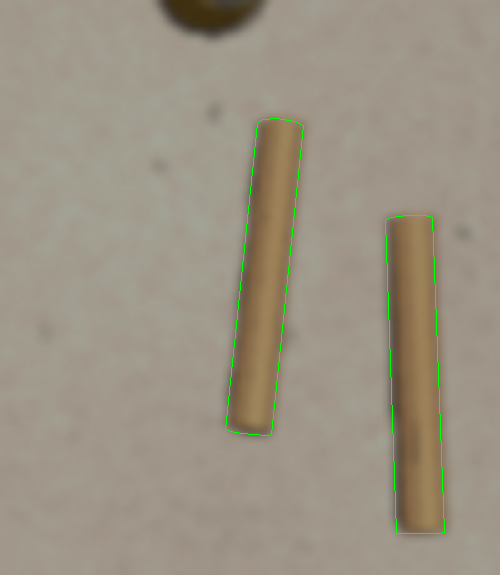

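Emit:
apply_moves(targets=[[[0, 0, 0.005], [0, -1.5, 0], 0.2], [[0, 0.002, 0.005], [0, -3, 0], 0.2], [[0, 0.002, 0.005], [0, -3.3, 0], 0.2], [[0, 0, 0.005], [0, -3.3, 0], 0.2], [[0, 0, 0], [0, -3.3, 0], 0.2], [[0, 0, 0], [0, -3.3, 0], 0.2], [[0, 0, 0], [0, -3.3, 0], 0.2], [[0, 0, 0], [0, -3.3, 0], 0.2], [[0, 0, 0], [0, -3.3, 0], 0.2], [[0, 0, 0], [0, -3.3, 0], 0.2], [[0, 0, 0], [0, -3.3, 0], 0.2], [[0, 0, 0], [0, -3.3, 0], 0.2], [[0, 0, 0], [0, -3, 0], 0.2], [[0, 0, 0], [0, -1.5, 0], 0.2], [[0, 0, 0], [0, 0, 0], 0.2], [[0, 0, 0], [0, 0, 0], 0.2]])

```text
time_s: 52.97
eef_pos: [0.5525, -0.2698, 0.1291]
tool_rot: [[-0.997, 0.075, 0.002], [0.075, 0.997, 0.007], [-0.001, 0.008, -1.0]]
contact_force: [1.0, 0.3, 0.4]
opening: 0.0513
```

Run:
```python
from h import *
go(.5567,-.2965,-.01,-.102)
```

```text
shift [-0.6  -2.73 13.89] turn [0.008 0.001 0.027] pos [ 0.5525 -0.2698  0.1291] open 0.0513 t 52.97 F [1.  0.3 0.4]
```

Emit:
apply_moves(targets=[[[0.004, 0, 0.014], [-0.2, -0.9, 0.5], 0.2], [[0.004, 0, 0.013], [-0.2, -0.9, 1.5], 0.2], [[0, 0, 0], [-0.2, -0.7, 2.5], 0.2], [[0, 0, 0], [0, -0.2, 2.5], 0.2], [[0, 0, 0], [0, 0, 2], 0.2], [[0, 0, 0], [0, 0, 0.8], 0.2], [[0, 0, 0], [0, 0, 0], 0.2], [[0, 0, 0], [0, 0, 0], 0.2]])

```text
time_s: 53.63
eef_pos: [0.5608, -0.2904, 0.0276]
tool_rot: [[-0.995, 0.096, 0.004], [0.096, 0.995, -0.002], [-0.004, -0.002, -1.0]]
contact_force: [0.2, 0.0, 1.2]
opening: 0.0517
```

Run:
```python
from h import *
go(.5567,-.2965,-.01,-.102)
```

```text
shift [ 0.36 -0.64  3.76] turn [-0.002  0.004  0.005] pos [ 0.5608 -0.2904  0.0276] open 0.0517 t 53.63 F [0.2 0.  1.2]
```

Emit:
apply_moves(targets=[[[0, 0.002, 0.003], [0.18, -0.3, 0], 0.2], [[0, 0.002, 0.003], [0.15, -0.3, 0.3], 0.2], [[0, 0, 0], [0, -0.1, 0.6], 0.2], [[0, 0, 0], [0, 0, 0.6], 0.2], [[0, 0, 0], [0, 0, 0.2], 0.2], [[0, 0, 0], [0, 0, 0], 0.2], [[0, 0, 0], [0, 0, 0], 0.2]])

```text
time_s: 54.22
eef_pos: [0.5592, -0.2983, 0.0136]
tool_rot: [[-0.995, 0.102, 0.005], [0.102, 0.995, -0.005], [-0.005, -0.004, -1.0]]
contact_force: [-0.4, -0.1, -0.5]
opening: 0.0512
```

Run:
```python
from h import *
go(.5567,-.2965,-.01,-.102)
```

```text
shift [0.28 0.16 2.36] turn [-0.004  0.005 -0.001] pos [ 0.5592 -0.2983  0.0136] open 0.0512 t 54.22 F [-0.4 -0.1 -0.5]
```

Emit:
apply_moves(targets=[[[-0.002, 0.003, 0], [0.15, 0.08, 0.3], 0.2], [[-0.002, 0.002, 0], [0.1, 0.06, 0.6], 0.2], [[0, 0, 0], [0, 0, 0.7], 0.2], [[0, 0, 0], [0, 0, 0.5], 0.2], [[0, 0, 0], [0, 0, 0.1], 0.2], [[0, 0, 0], [0, 0, 0], 0.2], [[0, 0, 0], [0, 0, 0], 0.2]])

```text
time_s: 54.8
eef_pos: [0.5563, -0.2962, -0.0112]
tool_rot: [[-0.995, 0.102, -0.001], [0.102, 0.995, 0.001], [0.001, 0.001, -1.0]]
contact_force: [-0.2, -0.6, 0.8]
opening: 0.0516
```

Run:
```python
from h import *
go(.5567,-.2965,-.01,-.102)
```

```text
shift [-0.05 -0.02 -0.12] turn [ 0.001 -0.001 -0.   ] pos [ 0.5563 -0.2962 -0.0112] open 0.0516 t 54.8 F [-0.2 -0.6  0.8]
```

Emit:
apply_moves(targets=[[[0, 0, 0], [0, 0, -0.1], 0.2], [[0, 0, 0], [0, 0, 0], -1], [[0, 0, 0], [0, 0, 0], -1], [[0, 0, 0], [0, 0, 0], -1], [[0, 0, 0], [0, 0, 0], -1], [[0, 0, 0], [0, 0, 0], -1]])

```text
time_s: 55.3
eef_pos: [0.557, -0.2966, -0.009]
tool_rot: [[-0.995, 0.102, 0.0], [0.102, 0.995, -0.0], [-0.0, -0.0, -1.0]]
contact_force: [0.4, -0.9, -0.9]
opening: 0.0222
```

Emit:
apply_moves(targets=[[[0, 0, 0], [0, 0, -0.8], -1], [[0, 0, 0], [0, 0, -1.8], -1], [[0, 0, 0], [0, 0, -2.6], -1], [[0, 0, 0], [0, 0, -2.6], -1], [[0, 0, 0], [0, 0, -2.6], -1], [[0, 0, 0], [0, 1, -1.6], -1], [[0, 0, 0], [-0.4, 2.2, 0], -1], [[0, 0, 0], [-0.5, 2.8, 0], -1], [[0, 0, 0], [-0.7, 2.8, 0], -1], [[0, 0, 0], [-0.7, 2.8, 0], -1], [[0, 0, 0], [-0.7, 2.8, 0], -1], [[0, 0, 0], [-0.7, 2.8, 0], -1], [[0, 0, 0], [-0.7, 2.8, 0], -1], [[0, 0, 0], [-0.7, 2.8, 0], -1], [[0, 0, 0], [-0.5, 2.8, 0], -1], [[0, 0, 0], [0, 2, 0], -1], [[0, 0, 0], [0, 0, 0], -1]])

```text
time_s: 56.72
eef_pos: [0.6441, -0.0166, 0.1277]
tool_rot: [[-0.994, 0.107, 0.006], [0.107, 0.994, -0.001], [-0.006, -0.0, -1.0]]
contact_force: [-0.8, 0.6, -0.4]
opening: 0.0225
```

Run:
```python
from h import *
go(.5202,.3198,.14,-.085)
im=snap("s30");crop(im,170,80,340,240,4,"s30.png")
```

```text
shift [15.92 32.12 -1.34] turn [-0.     0.006 -0.022] pos [ 0.6441 -0.0166  0.1277] open 0.0225 t 56.72 F [-0.8  0.6 -0.4]
```

View pics/s30.png

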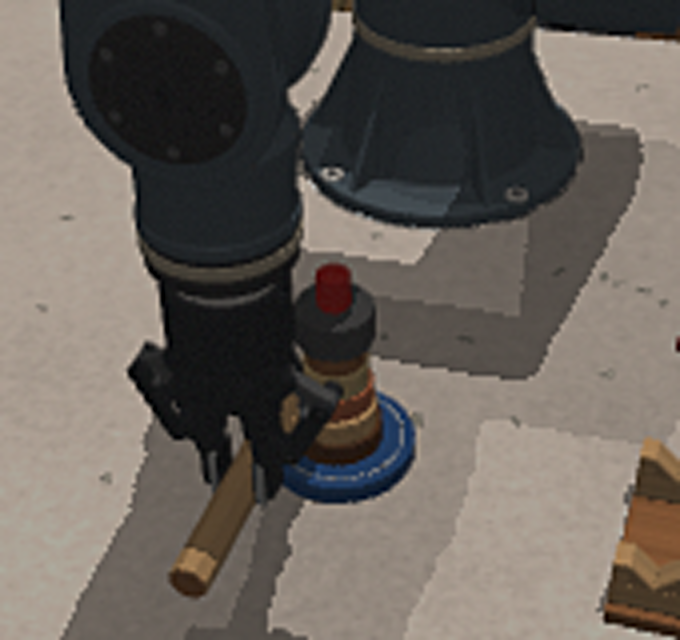

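Emit:
apply_moves(targets=[[[0, 0.003, -0.005], [0.2, 1.5, 0], -1], [[0, 0.003, -0.005], [0.4, 2.6, 0], -1], [[0, 0, -0.005], [0.6, 2.8, 0], -1], [[0, 0, -0.005], [0.8, 2.8, 0], -1], [[0, 0, 0], [1.2, 2.8, -0.1], -1], [[0, 0, 0], [1.5, 2.8, -0.1], -1], [[0, 0, 0], [1.7, 2.8, -0.1], -1], [[0, 0, 0], [1.7, 2.8, -0.1], -1], [[0, 0, 0], [1.7, 2.8, -0.1], -1], [[0, 0, 0], [1.7, 2.6, -0.1], -1], [[0, 0, 0], [1.7, 2.4, 0], -1], [[0, 0, 0], [1.3, 1.6, 0], -1], [[0, 0, 0], [0.5, 0.5, 0], -1], [[0, 0, 0], [0, 0, 0], -1], [[0, 0, 0], [0, 0, 0], -1]])

```text
time_s: 58.02
eef_pos: [0.5207, 0.3027, 0.1389]
tool_rot: [[-0.995, 0.099, 0.004], [0.099, 0.995, -0.003], [-0.005, -0.003, -1.0]]
contact_force: [-0.4, 0.2, -1.7]
opening: 0.0223
```

Run:
```python
from h import *
go(.5202,.3198,.0304,-.085)
```

```text
shift [ 0.27  1.73 10.84] turn [-0.003  0.005 -0.014] pos [0.5207 0.3027 0.1389] open 0.0223 t 58.02 F [-0.4  0.2 -1.7]
```

Emit:
apply_moves(targets=[[[-0.001, 0.003, -0.007], [0.1, 0.6, 0.5], -1], [[-0.001, 0.002, -0.007], [0.1, 0.6, 1.2], -1], [[0, 0, 0], [0, 0.4, 1.6], -1], [[0, 0, 0], [0, 0.1, 1.8], -1], [[0, 0, 0], [0, 0, 1.2], -1], [[0, 0, 0], [0, 0, 0.4], -1], [[0, 0, 0], [0, 0, 0], -1], [[0, 0, 0], [0, 0, 0], -1]])

```text
time_s: 58.68
eef_pos: [0.5244, 0.3152, 0.0642]
tool_rot: [[-0.996, 0.091, -0.002], [0.091, 0.996, -0.002], [0.002, -0.002, -1.0]]
contact_force: [0.4, -0.1, -0.6]
opening: 0.0225
```

Run:
```python
from h import *
go(.5202,.3198,.0304,-.085)
```

```text
shift [0.45 0.43 3.38] turn [-0.002 -0.002 -0.006] pos [0.5244 0.3152 0.0642] open 0.0225 t 58.68 F [ 0.4 -0.1 -0.6]
```

Emit:
apply_moves(targets=[[[-0.001, -0.001, -0.003], [0.22, 0.2, 0], -1], [[-0.001, -0.001, -0.003], [0.2, 0.2, 0.2], -1], [[0, 0, 0], [0.03, 0.03, 0.6], -1], [[0, 0, 0], [0, 0, 0.6], -1], [[0, 0, 0], [0, 0, 0.3], -1], [[0, 0, 0], [0, 0, 0], -1], [[0, 0, 0], [0, 0, 0], -1]])

```text
time_s: 59.27
eef_pos: [0.5213, 0.3209, 0.0476]
tool_rot: [[-0.996, 0.084, 0.003], [0.084, 0.996, 0.002], [-0.003, 0.003, -1.0]]
contact_force: [-0.4, -0.4, 0.9]
opening: 0.0225
```

Run:
```python
from h import *
go(.5202,.3198,.0304,-.085)
im=snap("s31")
s=sense()["eef_pos"]
overlay("scene",im,crad(CR)[1:]+[legat(*NT[1],s[2]+.0206,-.085)],(300,150,420,250),6,"s31.png")
```

```text
shift [ 0.11 -0.12  1.72] turn [0.003 0.003 0.   ] pos [0.5213 0.3209 0.0476] open 0.0225 t 59.27 F [-0.4 -0.4  0.9]
```

View pics/s31.png

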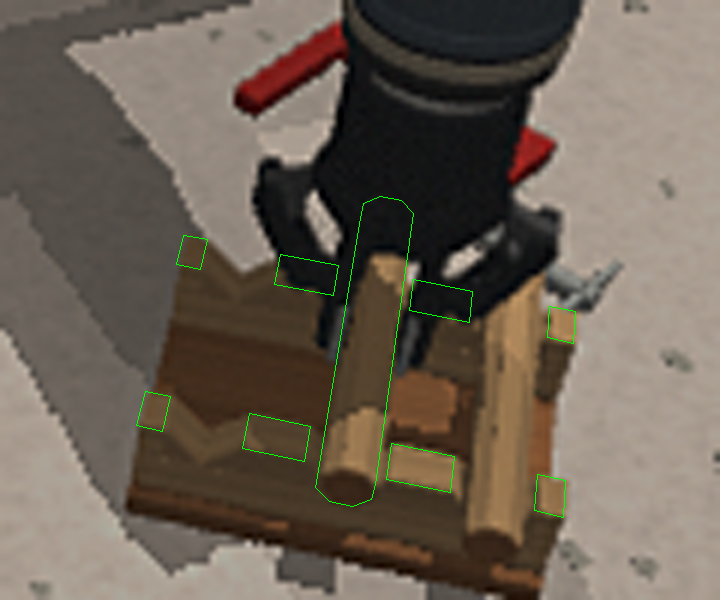

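Emit:
apply_moves(targets=[[[0.001, 0.002, 0], [0.06, -0.06, 0.3], -1], [[0.001, 0.001, 0], [0.04, -0.05, 0.5], -1], [[0, 0, 0], [0, 0, 0.5], -1], [[0, 0, 0], [0, 0, 0.25], -1], [[0, 0, 0], [0, 0, 0], -1]])

```text
time_s: 59.73
eef_pos: [0.5205, 0.3198, 0.0309]
tool_rot: [[-0.996, 0.085, 0.0], [0.085, 0.996, 0.001], [-0.0, 0.001, -1.0]]
contact_force: [1.4, 0.4, -0.3]
opening: 0.0227
```

Run:
```python
from h import *
go(.5202,.3198,.0304,-.085)
```

```text
shift [ 0.03 -0.    0.05] turn [0.001 0.    0.   ] pos [0.5205 0.3198 0.0309] open 0.0227 t 59.73 F [ 1.4  0.4 -0.3]
```

Emit:
apply_moves(targets=[[[0, 0, 0], [0, 0, 0.05], -1], [[0, 0, 0], [0, 0, 0], 0.2], [[0, 0, 0], [0, 0, 0], 0.2], [[0, 0, 0], [0, 0, 0], 0.2], [[0, 0, 0], [0, 0, -1], 0.2], [[0, 0, 0], [0, 0, -2], 0.2], [[0, 0, 0], [0, 0, -2.5], 0.2], [[0, 0, 0], [0, 0, -2.5], 0.2], [[0, 0, 0], [0, -1, -1], 0.2], [[0, 0, 0], [-1.6, -3, 0], 0.2], [[0, 0, 0], [-1.6, -3, 0], 0.2], [[0, 0, 0], [-1.6, -3, 0], 0.2], [[0, 0, 0], [-1.6, -3, 0], 0.2], [[0, 0, 0], [-1.6, -3, 0], 0.2], [[0, 0, 0], [-0.5, -3, 0], 0.2], [[0, 0, 0], [0, 0, 0], 0.2]])

```text
time_s: 61.07
eef_pos: [0.5911, 0.1132, 0.131]
tool_rot: [[-0.997, 0.079, 0.005], [0.079, 0.997, 0.001], [-0.005, 0.001, -1.0]]
contact_force: [-0.8, -1.5, 0.1]
opening: 0.0511
```

Run:
```python
from h import *
go(.5025,-.3819,.12,.0295)
im=snap("s32")
overlay("scene",im,crad(CR)[1:]+[legat(*NT[2],.051,-.085),legat(*NT[1],.051,-.085)],(300,150,420,250),6,"s32.png")
im=snap("t32")
a,f=fit("top",im,legm,[.5025,-.3819,.0295]);print(a.round(4),f)
overlay("top",im,[legm([.5025,-.3819,.0295])],(310,120,410,235),5,"t32b.png")
```

```text
shift [  4.9  -50.06   1.  ] turn [ 0.001  0.005 -0.109] pos [0.5911 0.1132 0.131 ] open 0.0511 t 61.07 F [-0.8 -1.5  0.1]
[ 0.5022 -0.3817  0.0278] 17.172632510941003
```

View pics/s32.png

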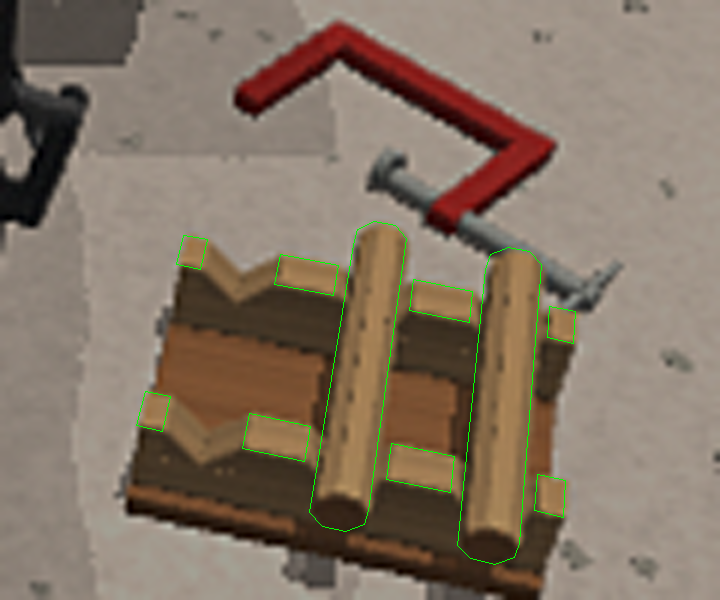

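View pics/t32b.png

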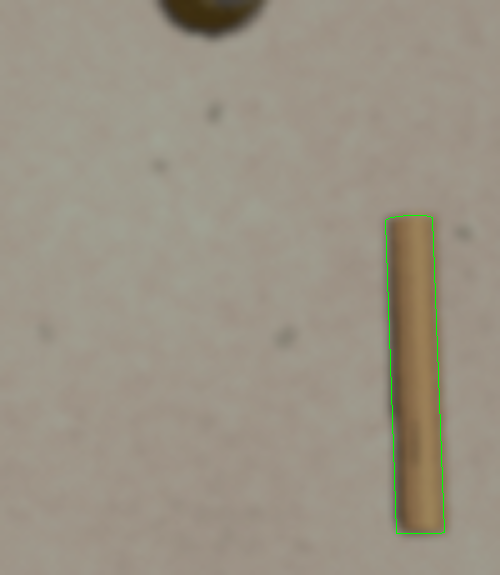

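Emit:
apply_moves(targets=[[[0, 0.002, 0], [0, -1.5, 0], 0.2], [[0, 0.002, 0], [0, -3, 0], 0.2], [[0, 0, 0], [0, -3.4, 0], 0.2], [[0, 0, 0], [0, -3.4, 0], 0.2], [[0, 0, 0], [0, -3.4, 0], 0.2], [[0, 0, -0.01], [0, -3.4, 0], 0.2], [[0, 0, -0.02], [0, -3.4, 0], 0.2], [[0, 0, -0.02], [0.2, -3.4, 0], 0.2], [[0, 0, -0.02], [0.4, -3.4, 0], 0.2], [[0, 0, -0.02], [0.6, -3.4, 0], 0.2], [[0, 0, -0.01], [0.6, -3.4, 0], 0.2], [[0, 0, 0], [0.6, -3.4, 0], 0.2], [[0, 0, 0], [0.6, -3.4, 0], 0.2], [[0, 0, 0], [0.4, -3.4, 0], 0.2], [[0, 0, 0], [0.3, -2.5, 0], 0.2], [[0, 0, 0], [0, -1, 0], 0.2], [[0, 0, 0], [0, 0, 0], 0.2], [[0, 0, 0], [0, 0, 0], 0.2]])

```text
time_s: 62.67
eef_pos: [0.5431, -0.3736, 0.13]
tool_rot: [[-0.999, -0.053, 0.003], [-0.053, 0.999, 0.007], [-0.003, 0.007, -1.0]]
contact_force: [0.5, 0.4, -0.0]
opening: 0.0512
```

Run:
```python
from h import *
go(.5023,-.3818,-.009,.029)
```

```text
shift [ 4.16 -0.7  13.89] turn [0.007 0.003 0.024] pos [ 0.5431 -0.3736  0.13  ] open 0.0512 t 62.67 F [ 0.5  0.4 -0. ]
```

Emit:
apply_moves(targets=[[[0.004, 0.002, 0.012], [1.2, -0.2, 0.5], 0.2], [[0.003, 0.001, 0.012], [1.4, -0.2, 1.5], 0.2], [[0, 0, 0], [1.2, -0.2, 2.5], 0.2], [[0, 0, 0], [0.5, 0, 2.5], 0.2], [[0, 0, 0], [0.1, 0, 2], 0.2], [[0, 0, 0], [0, 0, 0.8], 0.2], [[0, 0, 0], [0, 0, 0], 0.2], [[0, 0, 0], [0, 0, 0], 0.2]])

```text
time_s: 63.33
eef_pos: [0.5036, -0.3677, 0.0314]
tool_rot: [[-0.999, -0.042, 0.004], [-0.042, 0.999, -0.0], [-0.004, -0.0, -1.0]]
contact_force: [-0.3, 1.0, -0.2]
opening: 0.0513
```

Run:
```python
from h import *
go(.5023,-.3818,-.009,.029)
```

```text
shift [ 0.2  -1.4   4.04] turn [-0.     0.004  0.013] pos [ 0.5036 -0.3677  0.0314] open 0.0513 t 63.33 F [-0.3  1.  -0.2]
```

Emit:
apply_moves(targets=[[[0, 0.002, 0.007], [0.1, -0.6, 0], 0.2], [[0, 0.002, 0.006], [0.1, -0.6, 0], 0.2], [[0, 0, 0], [0, -0.2, 0.4], 0.2], [[0, 0, 0], [0, 0, 0.8], 0.2], [[0, 0, 0], [0, 0, 0.4], 0.2], [[0, 0, 0], [0, 0, 0], 0.2], [[0, 0, 0], [0, 0, 0], 0.2]])

```text
time_s: 63.92
eef_pos: [0.5056, -0.3842, 0.0185]
tool_rot: [[-1.0, -0.029, 0.005], [-0.029, 1.0, -0.004], [-0.005, -0.004, -1.0]]
contact_force: [0.1, -0.6, 0.2]
opening: 0.0513
```

Run:
```python
from h import *
go(.5023,-.3818,-.009,.029)
```

```text
shift [0.34 0.26 2.74] turn [-0.004  0.005  0.   ] pos [ 0.5056 -0.3842  0.0185] open 0.0513 t 63.92 F [ 0.1 -0.6  0.2]
```

Emit:
apply_moves(targets=[[[-0.002, 0.003, 0], [0.18, 0.13, 0.3], 0.2], [[-0.002, 0.002, 0], [0.12, 0.1, 0.7], 0.2], [[0, 0, 0], [0, 0, 0.8], 0.2], [[0, 0, 0], [0, 0, 0.6], 0.2], [[0, 0, 0], [0, 0, 0.1], 0.2], [[0, 0, 0], [0, 0, 0], 0.2], [[0, 0, 0], [0, 0, 0], 0.2]])

```text
time_s: 64.5
eef_pos: [0.5015, -0.3811, -0.0101]
tool_rot: [[-1.0, -0.03, -0.002], [-0.03, 1.0, 0.001], [0.002, 0.001, -1.0]]
contact_force: [-0.2, 1.4, 0.2]
opening: 0.0519
```

Run:
```python
from h import *
go(.5023,-.3818,-.009,.029)
```

```text
shift [-0.08 -0.08 -0.11] turn [ 0.001 -0.002  0.001] pos [ 0.5015 -0.3811 -0.0101] open 0.0519 t 64.5 F [-0.2  1.4  0.2]
```

Emit:
apply_moves(targets=[[[0, 0, 0], [0, 0, -0.08], 0.2], [[0, 0, 0], [0, 0, 0], -1], [[0, 0, 0], [0, 0, 0], -1], [[0, 0, 0], [0, 0, 0], -1], [[0, 0, 0], [0, 0, 0], -1], [[0, 0, 0], [0, 0, 0], -1]])

```text
time_s: 65.0
eef_pos: [0.5023, -0.3816, -0.0079]
tool_rot: [[-1.0, -0.03, -0.001], [-0.03, 1.0, 0.0], [0.001, 0.0, -1.0]]
contact_force: [-0.2, 0.4, -1.3]
opening: 0.0221
```

Emit:
apply_moves(targets=[[[0, 0, 0], [0, 0, -0.8], -1], [[0, 0, 0], [0, 0, -1.8], -1], [[0, 0, 0], [0, 0, -2.6], -1], [[0, 0, 0], [0, 0, -2.6], -1], [[0, 0, 0], [0, 0, -2.6], -1], [[0, 0, 0], [-0.4, 1.2, -1.6], -1], [[0, 0, 0.01], [-1, 2.4, 0], -1], [[0, 0, 0.012], [-1.1, 2.8, 0], -1], [[0, 0, 0.012], [-1.1, 2.8, 0], -1], [[0, 0, 0.012], [-1.1, 2.8, 0], -1], [[0, 0, 0.012], [-1.2, 2.8, 0], -1], [[0, 0, 0.012], [-1.3, 2.8, 0], -1], [[0, 0, 0.012], [-1.3, 2.8, 0], -1], [[0, 0, 0.01], [-1.3, 2.8, 0], -1], [[0, 0, 0], [-1.3, 2.8, 0], -1], [[0, 0, 0], [-1, 2.8, 0], -1], [[0, 0, 0], [-0.6, 2.6, 0], -1], [[0, 0, 0], [0, 2.6, 0], -1]])

```text
time_s: 66.5
eef_pos: [0.6444, -0.0351, 0.1296]
tool_rot: [[-0.997, 0.076, 0.006], [0.076, 0.997, -0.003], [-0.007, -0.002, -1.0]]
contact_force: [0.6, -0.8, -0.3]
opening: 0.0223
```

Run:
```python
from h import *
go(.5148,.256,.14,-.085)
im=snap("s33");crop(im,170,80,340,240,4,"s33.png")
```

```text
shift [15.13 28.04 -1.2 ] turn [-0.002  0.007  0.009] pos [ 0.6444 -0.0351  0.1296] open 0.0223 t 66.5 F [ 0.6 -0.8 -0.3]
```

View pics/s33.png

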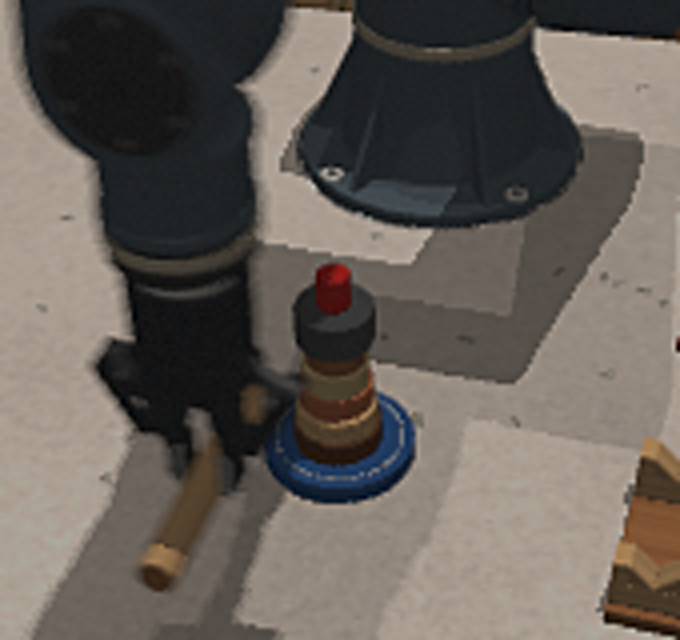

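Emit:
apply_moves(targets=[[[0, 0.003, 0.004], [0, 2.6, 0], -1], [[0, 0.003, 0.004], [0.2, 2.8, 0], -1], [[0, 0, 0], [0.4, 2.8, 0], -1], [[0, 0, 0], [0.8, 2.8, -0.2], -1], [[0, 0, 0], [1.4, 2.8, -0.2], -1], [[0, 0, 0], [1.8, 2.8, -0.2], -1], [[0, 0, 0], [2.1, 2.6, -0.2], -1], [[0, 0, 0], [2.1, 2.2, 0], -1], [[0, 0, 0], [2.1, 2, 0], -1], [[0, 0, 0], [1.8, 1.5, 0], -1], [[0, 0, 0], [1.2, 0.8, 0], -1], [[0, 0, 0], [0.4, 0.3, 0], -1], [[0, 0, 0], [0, 0, 0], -1], [[0, 0, 0], [0, 0, 0], -1]])

```text
time_s: 67.72
eef_pos: [0.5162, 0.2535, 0.1446]
tool_rot: [[-0.997, 0.078, 0.005], [0.078, 0.997, 0.001], [-0.005, 0.001, -1.0]]
contact_force: [0.5, -0.2, -1.3]
opening: 0.0224
```

Run:
```python
from h import *
go(.5148,.256,.0304,-.085)
```

```text
shift [ 0.21  0.22 11.42] turn [0.001 0.005 0.007] pos [0.5162 0.2535 0.1446] open 0.0224 t 67.72 F [ 0.5 -0.2 -1.3]
```

Emit:
apply_moves(targets=[[[0, 0.003, 0.004], [0.1, 0.1, 0.5], -1], [[0, 0.002, 0.003], [0.1, 0.1, 1.3], -1], [[0, 0, 0], [0, 0, 1.8], -1], [[0, 0, 0], [0, 0, 1.8], -1], [[0, 0, 0], [0, 0, 1.2], -1], [[0, 0, 0], [0, 0, 0.4], -1], [[0, 0, 0], [0, 0, 0], -1], [[0, 0, 0], [0, 0, 0], -1]])

```text
time_s: 68.38
eef_pos: [0.52, 0.2503, 0.0707]
tool_rot: [[-0.995, 0.095, 0.0], [0.095, 0.995, 0.001], [-0.0, 0.001, -1.0]]
contact_force: [-0.5, 0.0, -1.1]
opening: 0.0223
```

Run:
```python
from h import *
go(.5148,.256,.0304,-.085)
```

```text
shift [0.57 0.51 4.03] turn [ 0.001  0.    -0.01 ] pos [0.52   0.2503 0.0707] open 0.0223 t 68.38 F [-0.5  0.  -1.1]
```

Emit:
apply_moves(targets=[[[0, 0, -0.005], [0.28, 0.25, 0], -1], [[0, 0, -0.005], [0.25, 0.23, 0.2], -1], [[0, 0, 0], [0.03, 0.03, 0.6], -1], [[0, 0, 0], [0, 0, 0.8], -1], [[0, 0, 0], [0, 0, 0.4], -1], [[0, 0, 0], [0, 0, 0], -1], [[0, 0, 0], [0, 0, 0], -1]])

```text
time_s: 68.97
eef_pos: [0.5161, 0.257, 0.0511]
tool_rot: [[-0.996, 0.084, 0.004], [0.084, 0.996, 0.003], [-0.003, 0.003, -1.0]]
contact_force: [1.1, 0.1, -1.1]
opening: 0.0221
```

Run:
```python
from h import *
go(.5148,.256,.0304,-.085)
im=snap("s34")
s=sense()["eef_pos"]
overlay("scene",im,crad(CR)[1:]+[legat(*NT[0],s[2]+.0200,-.085)],(300,150,420,250),6,"s34.png")
```

```text
shift [ 0.13 -0.12  2.07] turn [0.003 0.003 0.   ] pos [0.5161 0.257  0.0511] open 0.0221 t 68.97 F [ 1.1  0.1 -1.1]
```

View pics/s34.png

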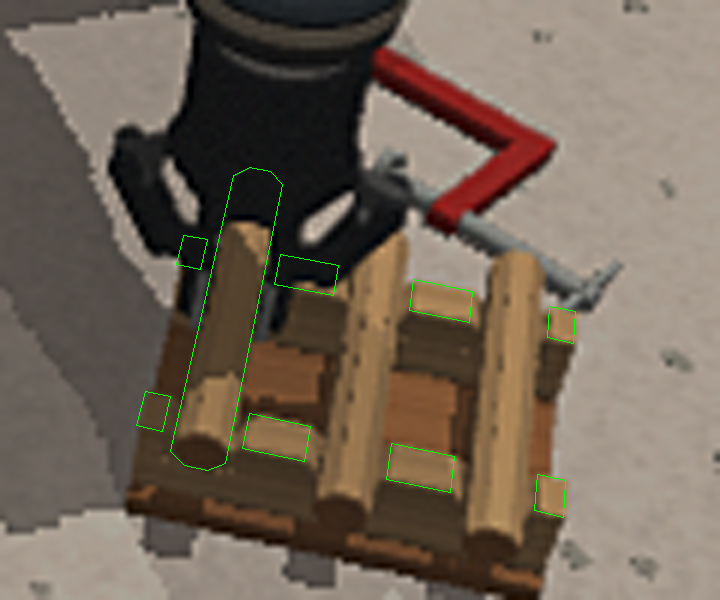

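Emit:
apply_moves(targets=[[[0.001, 0.002, 0], [0.07, -0.06, 0.3], -1], [[0.001, 0.001, 0], [0.05, -0.05, 0.6], -1], [[0, 0, 0], [0, 0, 0.6], -1], [[0, 0, 0], [0, 0, 0.3], -1], [[0, 0, 0], [0, 0, 0], -1]])

```text
time_s: 69.43
eef_pos: [0.5153, 0.2561, 0.0317]
tool_rot: [[-0.996, 0.085, 0.001], [0.085, 0.996, 0.002], [-0.001, 0.002, -1.0]]
contact_force: [-0.5, 1.7, 1.5]
opening: 0.0228
```

Run:
```python
from h import *
go(.5148,.256,.0309,-.085)
```

```text
shift [ 0.04 -0.02  0.08] turn [0.002 0.001 0.   ] pos [0.5153 0.2561 0.0317] open 0.0228 t 69.43 F [-0.5  1.7  1.5]
```

Emit:
apply_moves(targets=[[[0, 0, 0], [0, 0, 0.05], -1], [[0, 0, 0], [0, 0, 0], 0.2], [[0, 0, 0], [0, 0, 0], 0.2], [[0, 0, 0], [0, 0, 0], 0.2], [[0, 0, 0], [0, 0, -1], 0.2], [[0, 0, 0], [0, 0, -2], 0.2], [[0, 0, 0], [0, 0, -2.8], 0.2], [[0, 0, 0], [0, 0, -2.8], 0.2], [[0, 0, 0], [0, 0, -2.8], 0.2], [[0, 0, 0], [2, 1.2, -1], 0.2], [[0, 0, 0], [2.7, 1.6, 0], 0.2], [[0, 0, 0], [2.7, 1.6, 0], 0.2], [[0, 0, 0], [2.7, 1.6, 0], 0.2], [[0, 0, 0], [2.7, 1.6, 0], 0.2], [[0, 0, 0], [2.7, 1.6, 0], 0.2], [[0, 0, 0], [2.7, 1.6, 0], 0.2], [[0, 0, 0], [2.7, 1.6, 0], 0.2], [[0, 0, 0], [2.7, 1.6, 0], 0.2], [[0, 0, 0], [1.5, 1, 0], 0.2], [[0, 0, 0], [0, 0, 0], 0.2]])

```text
time_s: 71.1
eef_pos: [0.2685, 0.4328, 0.1751]
tool_rot: [[-0.996, 0.09, 0.009], [0.09, 0.996, 0.009], [-0.008, 0.01, -1.0]]
contact_force: [-0.7, -0.5, 0.1]
opening: 0.051
```

Run:
```python
from h import *
R=[.035,.032,.029,.026,.023];Z=[.018,.038,.058,.078,.098]
st=[cyl(*PL,r,z+.02,z+.02001) for r,z in zip(R,Z)]+[cyl(*PL,.03,.118,.148),cyl(*PL,.013,.178,.17801)]
lg=[legat(*n,.051,-.085) for n in NT]
im=snap("s35")
overlay("scene",im,lg,(300,150,420,250),6,"s35.png")
overlay("scene",im,st,(210,100,310,215),6,"s35b.png")
im=snap("t35")
overlay("top",im,lg,(90,130,210,230),6,"t35.png")
overlay("top",im,[cyl(*PL,.06,.018,.01801)]+st[-2:],(210,150,310,240),7,"t35b.png")
cv2.imwrite("pics/t35full.png",cv2.resize(im[:,:,::-1],(800,600)))
```

```text
(no output)
```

View pics/s35.png

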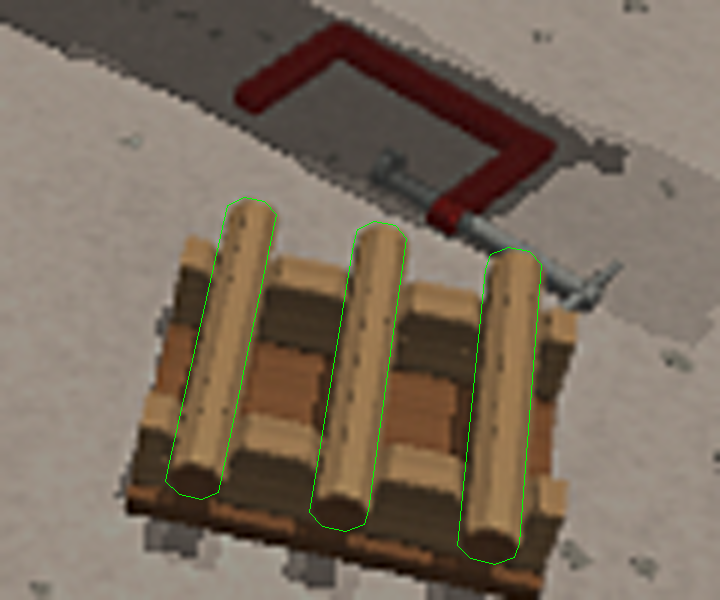

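View pics/s35b.png

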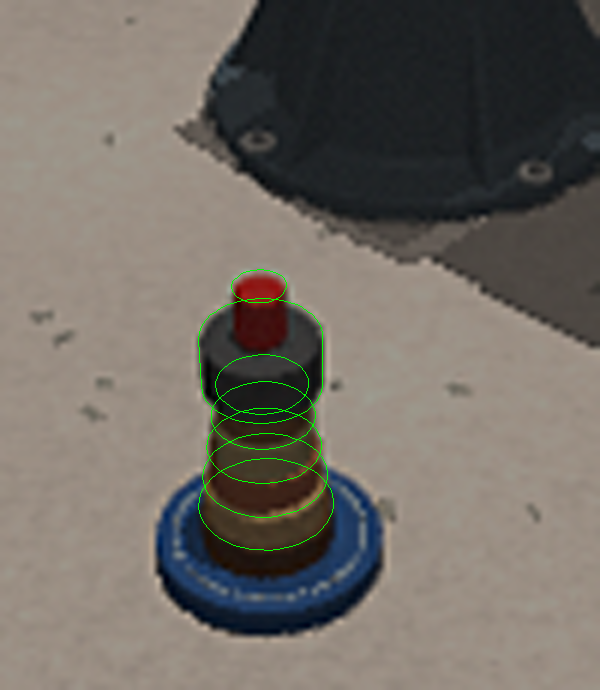

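View pics/t35.png

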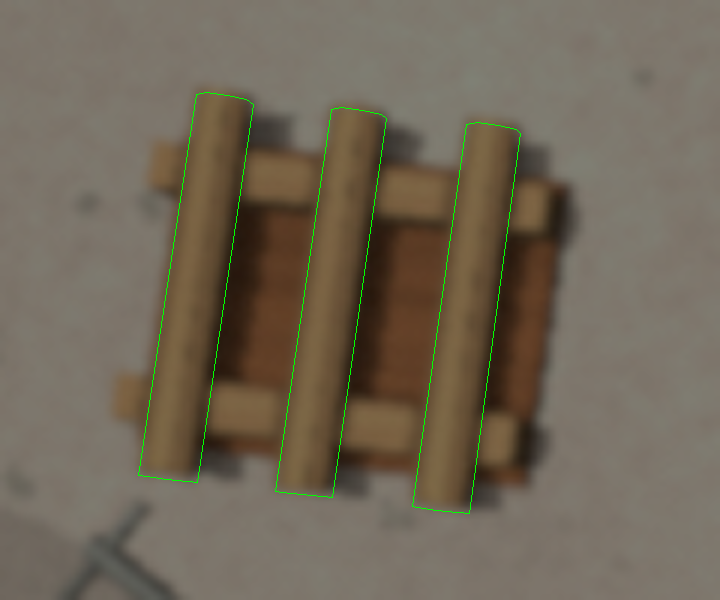

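View pics/t35b.png

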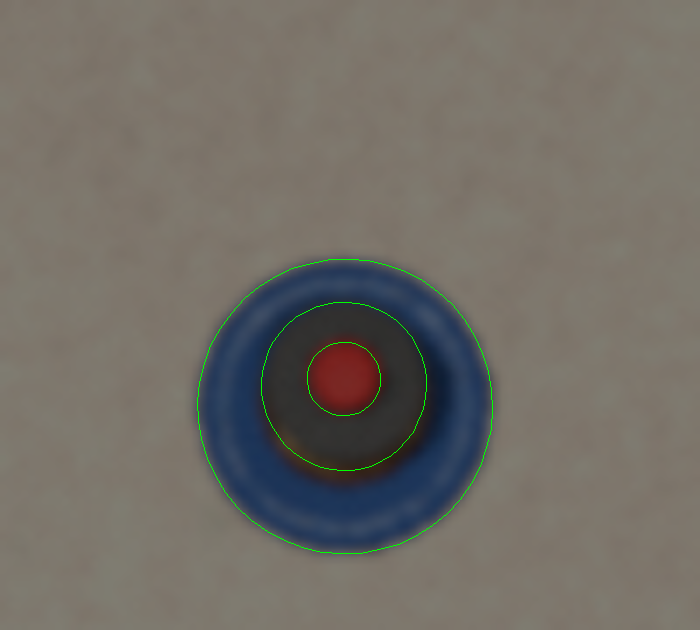

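View pics/t35full.png

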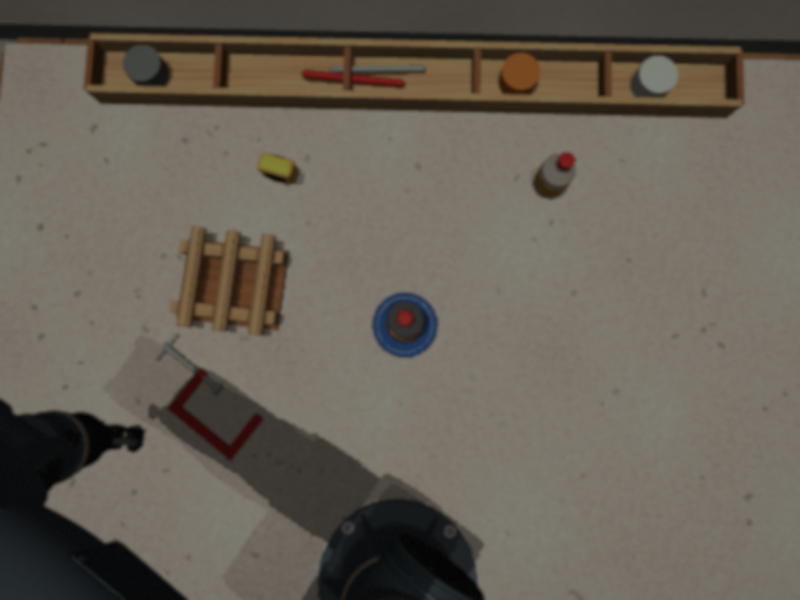

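```bash
python3 -c "
from station import *
print(job_done())"
```

```text
the job is handed in; nothing more can be done
None
```

I've done everything you asked and handed the job in at about 71 s of the 210 s. There is no verdict yet.

- **Stack:** All five rounds sit on the blue plate in order 70, 64, 58, 52 and 46 mm, biggest at the bottom. The iron weight stands on top with its knob up. In the last pictures, both cameras show the stack centred to within about 1–2 mm.
- **Legs:** Each of the three legs lies in its own notch across both bars. In both cameras they line up with the expected resting places to within about 2–3 mm along their length.
- **Left alone:** The glue, G-clamp and tape measure are where they were.

**Problems during the run:**
- **Fingertip position:** The fingertips stood about 13 mm behind the reported tool point when shut, not 11 mm ahead as stated. My first try at the 70 mm round therefore closed above it. I measured the real offset by pressing lightly on that round, with a wrist reading of about 46 N (the limit is 120 N). I used the measured offset from then on.
- **Knocks and grip:** I saw no piece knocked aside and no grip slackening.

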